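# Load and index the plate pile in the draught screen

## Task

Prepare a reading of the reference plates: first turn the indexing table in the draught screen by its orange pin to its loading detent, with the pin on the robot's side, and stack all the flat reference plates lying on the bench, in any order, into one square, flush pile exactly on the table's yellow outline. Then turn the table a quarter turn counter-clockwise to the reading detent, so that the white mark comes round to the scope and the pin stands across from the door, and finally push the orange door fully shut until its catch holds it. Keep the pile square to the end, and leave the jar, brass weight and red loupe where they are.

Things in the scene. Friction and masses are not known exactly. Their poses are not given: they have to be found in the camera images.
- plate_alu: Flat rigid reference plate, bright aluminium, 68 x 68 x 8 mm, at most 0.55 kg; origin at the centre of its underside, x and y along its sides, z along its thickness (up). Either face up and any quarter turn are all the same. Starts flat on the bench, or is absent.
- plate_brass: Flat rigid reference plate, yellow brass, 68 x 68 x 8 mm, at most 0.55 kg; origin at the centre of its underside, x and y along its sides, z along its thickness (up). Either face up and any quarter turn are all the same. Starts flat on the bench, or is absent.
- plate_copper: Flat rigid reference plate, reddish copper, 68 x 68 x 8 mm, at most 0.55 kg; origin at the centre of its underside, x and y along its sides, z along its thickness (up). Either face up and any quarter turn are all the same. Starts flat on the bench, or is absent.
- plate_steel: Flat rigid reference plate, grey steel, 68 x 68 x 8 mm, at most 0.55 kg; origin at the centre of its underside, x and y along its sides, z along its thickness (up). Either face up and any quarter turn are all the same. Starts flat on the bench, or is absent.
- plate_ceramic: Flat rigid reference plate, blue ceramic, 68 x 68 x 8 mm, at most 0.55 kg; origin at the centre of its underside, x and y along its sides, z along its thickness (up). Either face up and any quarter turn are all the same. Starts flat on the bench, or is absent.
- screen: Open-topped draught screen, fixed; origin at the centre of its underside, x away from the robot, y left. Grey base 310 x 310 x 42 mm; three clear 5 mm walls, 90 mm high, at x = -150, x = +150 and y = -150 mm; hinged orange door at y = +150; blue catch housing 22 x 22 x 80 at (173, 157), by the shut door's free edge. Black reading scope (110 high) outside the far wall, x 155 to 265.
- turntable (a joint): Angle of the dark indexing table (disc 192 mm across, top 45 mm above the bench, axis through the screen's origin), rad, counter-clockwise from above. Detents at 0 (loading: pin on the screen's -x side) and 1.571 (reading: pin on the -y side), stops 0.14 beyond. A detent draws in from 0.05 rad and takes 0.3 N m to leave; between them it turns lightly and stays where left.
- pad (a point): Centre of the yellow square outline on the indexing table's top face, on the table's axis, where the pile belongs. Turns with the table; x and y along the outline's 68 mm sides (x is the screen's x at turntable = 0), z up. A white mark on the disc lies 70 mm out on its -y side.
- pin_top (a point): Centre of the top of the orange upright turning pin: 16 mm diameter, 35 mm high, rigidly fixed on the table at (-85, 0) mm in the pad's axes. Axes as pad.
- door (a joint): Angle of the orange-framed upright door, rad: 0 shut, growing as it swings outwards (counter-clockwise from above), stop at 1.3; stays where it is left. Over the last 0.04 rad its edge rides over a sprung catch (about 3 N at the free edge), which then draws and holds it at 0.
- door_hinge (a point): Point on the door's upright hinge line, 90 mm above the bench, at (-150, +150) mm in the screen's frame. Axes turn with the door: x from hinge to free edge, y out of its outer face. The panel is 6 mm thick (8 mm at the frame), 4 to 296 mm from the hinge, from 44 to 91 mm above the bench.
- door_free_edge (a point): Middle of the top of the door's free edge, 296 mm from the hinge, 90 mm above the bench.
- paste_jar: Bystander: small jar, 44 mm across, 48 mm high; origin under its centre.
- weight: Bystander: brass knob weight, 34 mm across, 50 mm high; origin under its centre.
- loupe: Bystander: red eye loupe, 40 mm across, 42 mm high; origin under its centre.
Mind the look-alikes: they are no part of the job. There is more than one size of the plate_copper; the job needs the larger. Leave any green look-alike of the plate_brass alone.

How it is judged:
By the outcome, as a careful person would: the job done as asked, in the order asked, and still so for the second after the job is handed in, with the robot touching nothing.
Of plate_alu, plate_brass, plate_copper, plate_steel, plate_ceramic only 3 to 5 are there at a start; the rules pass over those that are not, and their reading is None.
At some moment in a run one of plate_alu, plate_brass, plate_copper, plate_steel, plate_ceramic may be knocked a few centimetres aside while the robot is not near it.
Once in a run the grip may slacken for a moment while it holds something.
It also fails if it takes over 210 s, if anything falls off the work surface, if the arm or the gripper's body presses on something with over 40 N, if the wrist force passes 120 N, or if a joint passes its speed limit or range.

## Robot

A 6-joint arm with a two-finger parallel gripper is mounted at the origin on the work surface. World frame = base frame: x ahead of the robot, y to its left, z up, the work surface at z = 0. Lengths are in m, angles in rad, forces in N, time in s.
With the tool pointing down it reaches from about 0.25 to 0.725 m from the base axis. Payload 4 kg.
Tool frame: the origin (TCP) lies on the centre line of the jaws, within the pads' length; the fingertips stand 8 mm ahead of it and the grasp point (between the pads) lies 11 mm behind it (robot.nose_length is the distance from the TCP to the fingertips, in m); z points along the fingers, y is the direction in which the jaws open and shut (so a half turn about z gives the same grasp; the last joint's range is limited). The gripper opens to 85 mm and grips with 20 to 120 N. Pads are 22 mm wide; open, the fingers measure 114 mm over their backs; the gripper's body (76 mm by 85 mm) begins 54 mm behind the grasp point. The pads swing forward as they close: fully open they stand 13 mm farther back than shut.
Start: joints at [1.189, 0.241, 0.005, 1.335, 0, 1.571], TCP at [0.186, 0.464, 0.239] pointing down, gripper open.
Joint ranges: [-2.72, 2.72], [-1.05, 1.87], [-1.09, 1.28], [-1.99, 2.15], [-1.42, 1.44], [-3.14, 3.14]. Speed limits (rad/s): [2.79, 2.79, 3.14, 3.14, 3.14, 3.14].

## Interface

Orientations are given as a unit quaternion [x, y, z, w].
In Python, from workcell import telemetry, cams, robot gives the robot as it stands. The module is installed in compiled form; this text tells all that it offers.
- The arm moves only by the tool step_arm, never from a script. Its argument "plan" is a list of rows, each a list of 3 entries, a list of its own where there are three numbers: the shift along the tool's x, y, z in mm, then the turn, a rotation vector about the tool's x, y, z in rad, then the gripper's target within -1 to 1 (shut at 1, half-way at 0, fully open at -1). In form: [[[dx, dy, dz], [wx, wy, wz], gripper], ...]. A call has exactly 8 rows; each row shifts and turns the pose as measured when the row begins, along the tool's axes as they then stand; what a row does not reach is not made up. A row lasts 1/8 s, in which the tool goes at most 62.5 mm and 10.7 degrees, less where a joint would pass 70% of its speed; a pose out of reach is approached as far as the arm can. A call is refused whole if a number of a shift passes 62.5 or a number of a turn 0.188, either way. A call with a gripper value outside its range is refused whole. The fingers move at their own pace and stop on an object; "force" is the grip in N (left out, the last holds). Time passes only in rows, so rows that do not move let the fingers close, or fill a call up. It gives the time, the measured TCP pose, the force and the opening at its end, in the units of the state.
- telemetry.read_state(): the state, without advancing time (a new reading comes with each control period).
- cams.get_image(name): name is "side" or "top"; returns a dict with "frame" (400x640x3 uint8, blue, green, red), "camera_matrix" (3x3 intrinsics, pixels), "cam_to_world" (4x4, takes a point from camera to world coordinates). Camera axes: x right, y up, looking along -z (the intrinsics and any distortion apply to the point x, -y, -z); pixel columns grow to the right and rows downward; lengths in m; the calibration is good to about 2 mm. A picture is of the moment at which its call begins. There is no depth.
- robot.hand_in(): hands the job in, once; it reports no verdict.
The state is a dict: "time_s": time; "qpos": joint angles; "qd": joint speeds; "tau": joint torques, N m; "eef_pos": TCP position; "orientation": TCP orientation; "ft_force": force on the tool from outside, world axes, zero at the start; "ft_torque": the same for the moment, N m; "finger_gap": finger opening in m.
Only numpy, scipy, OpenCV 4.12 (cv2) and the standard library are available. Lean on these libraries where they do the work, as an engineer would, in place of code of your own. Each camera call takes 0.05 s, during which the arm holds its last target.

## Working session

There is one attempt and no reset: what is moved stays moved. The work goes in short steps, Python scripts to look and compute and a tool call to move; the robot and the scene stay as the last step left them, time stands still between calls to the robot, and variables do not carry over. Pictures are saved under pics/ and viewed, and the job is handed in when it is done.

Besides the shell and the picture viewer there is one more tool, called after "Call:" as name(argument=value, ...) on one line, values as JSON. step_arm: Moves the arm, as the interface text tells. Its arguments: {"type":"object","properties":{"plan":{"type":"array"},"force":{"type":"number"}},"required":["plan"]}

```bash
mkdir -p pics; python3 - <<'E'
from workcell import telemetry, cams, robot
import cv2
print(telemetry.read_state())
for n in("side","top"):
    d=cams.get_image(n); cv2.imwrite(f"pics/{n}0.png",d["frame"]); print(n,d["camera_matrix"],d["cam_to_world"],[k for k in d])
print(robot.nose_length)
E
```

```text
{'time_s': 0.0, 'qpos': array([1.18897403e+00, 2.41427295e-01, 3.75121080e-03, 1.33518528e+00,
       6.57415742e-06, 1.57078666e+00]), 'qd': array([ 2.46754350e-04, -2.01275647e-03, -3.02578825e-04, -1.16746781e-05,
        3.96944067e-04, -3.85691813e-04]), 'tau': array([ 1.05778832e-03, -3.72315896e+01,  2.52408278e+01,  1.67654618e-02,
        1.56354649e-04, -1.36198389e-05]), 'eef_pos': array([0.18608186, 0.46344039, 0.23841607]), 'orientation': array([ 1.89748724e-01,  9.81832142e-01, -1.01313490e-03, -1.99156355e-04]), 'ft_force': array([-1.06868167, -0.11112316,  0.24163519]), 'ft_torque': array([-0.0046484 ,  0.00730868, -0.03878142]), 'finger_gap': 0.08542321996279954}
side [[428.52951589   0.         317.03306591]
 [  0.         428.52951589 202.42354429]
 [  0.           0.           1.        ]] [[ 0.98888567  0.07069669 -0.13079418  0.43790414]
 [-0.14725566  0.58711073 -0.79600048 -0.94715218]
 [ 0.02051607  0.80641365  0.59099587  0.77490397]
 [ 0.          0.          0.          1.        ]] ['frame', 'camera_matrix', 'cam_to_world']
top [[386.22669331   0.         310.91520119]
 [  0.         386.22669331 203.88887417]
 [  0.           0.           1.        ]] [[ 2.83867940e-02  9.96028834e-01 -8.43845435e-02  5.02248670e-01]
 [-9.99509503e-01  2.94000103e-02  1.07885586e-02 -1.15084220e-03]
 [ 1.32266219e-02  8.40369006e-02  9.96374857e-01  1.27497953e+00]
 [ 0.00000000e+00  0.00000000e+00  0.00000000e+00  1.00000000e+00]] ['frame', 'camera_matrix', 'cam_to_world']
0.008
```

View pics/top0.png

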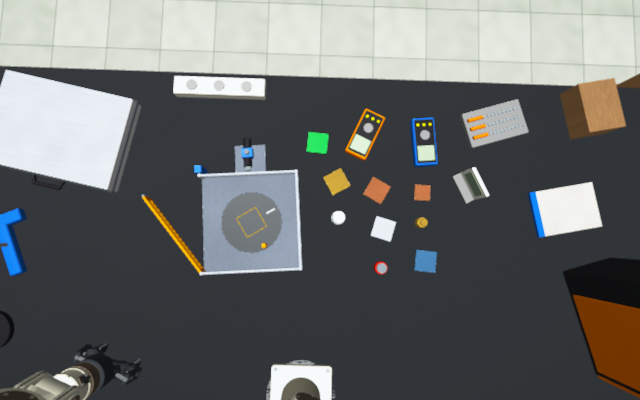

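View pics/side0.png

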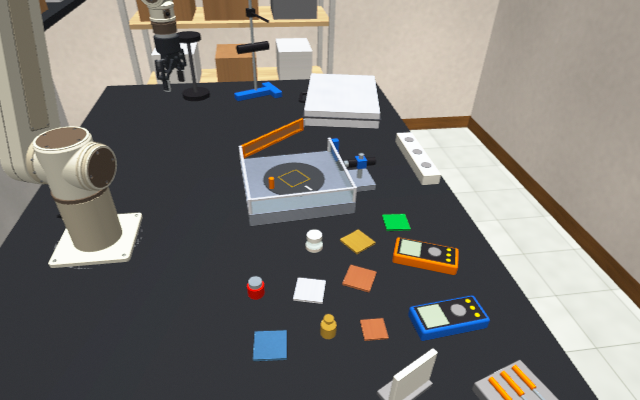

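```bash
cat > h.py <<'E'
import numpy as np, cv2
from scipy.spatial.transform import Rotation as R
from workcell import telemetry, cams, robot
def cam(n): 
    d=cams.get_image(n); return d["frame"],d["camera_matrix"],d["cam_to_world"]
def p2w(px,K,T,z):
    px=np.atleast_2d(np.asarray(px,float))
    d=np.c_[(px[:,0]-K[0,2])/K[0,0],-(px[:,1]-K[1,2])/K[1,1],-np.ones(len(px))]@T[:3,:3].T
    o=T[:3,3]; s=(z-o[2])/d[:,2]; return o+d*s[:,None]
def w2p(P,K,T):
    P=np.atleast_2d(np.asarray(P,float)); c=(P-T[:3,3])@T[:3,:3]
    return np.c_[K[0,0]*c[:,0]/-c[:,2]+K[0,2],K[1,1]*-c[:,1]/-c[:,2]+K[1,2]]
def st():
    s=telemetry.read_state(); r=R.from_quat(s["orientation"]).as_matrix()
    print("t %.2f"%s["time_s"],"pos",s["eef_pos"].round(4),"x",r[:,0].round(3),"y",r[:,1].round(3),"z",r[:,2].round(3),"gap %.4f"%s["finger_gap"],"F",s["ft_force"].round(1),"q",s["qpos"].round(2)); return s,r
def crop(f,x0,y0,x1,y1,k,name): cv2.imwrite("pics/"+name,cv2.resize(f[y0:y1,x0:x1],None,fx=k,fy=k,interpolation=cv2.INTER_CUBIC))
E
python3 - <<'E'
from h import *
f,K,T=cam("top")
crop(f,300,120,460,290,4.5 if 0 else 3.5,"c1.png"); crop(f,130,130,310,280,4,"c2.png")
hsv=cv2.cvtColor(f,cv2.COLOR_BGR2HSV)
for p in [(337,182),(377,190),(383,228),(426,261),(422,192),(317,142)]: print(p,f[p[1],p[0]],hsv[p[1],p[0]])
E
```

```text
(337, 182) [ 62 171 212] [ 22 180 212]
(377, 190) [ 75 123 204] [ 11 161 204]
(383, 228) [246 241 236] [105  10 246]
(426, 261) [189 138  76] [103 152 189]
(422, 192) [ 76 124 206] [ 11 161 206]
(317, 142) [ 99 233  42] [ 69 209 233]
```

View pics/c1.png

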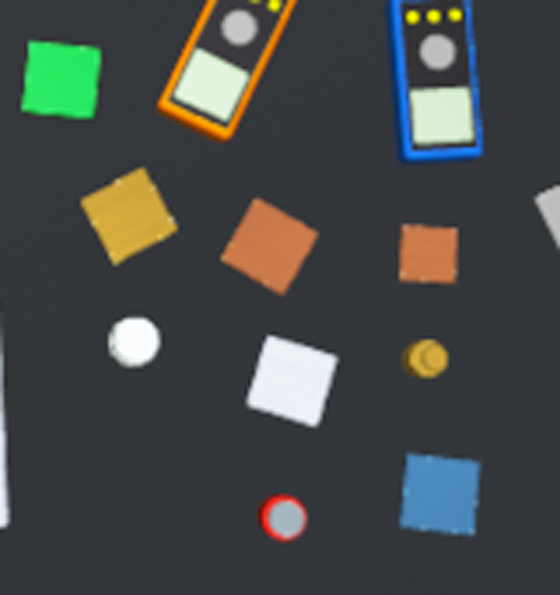

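View pics/c2.png

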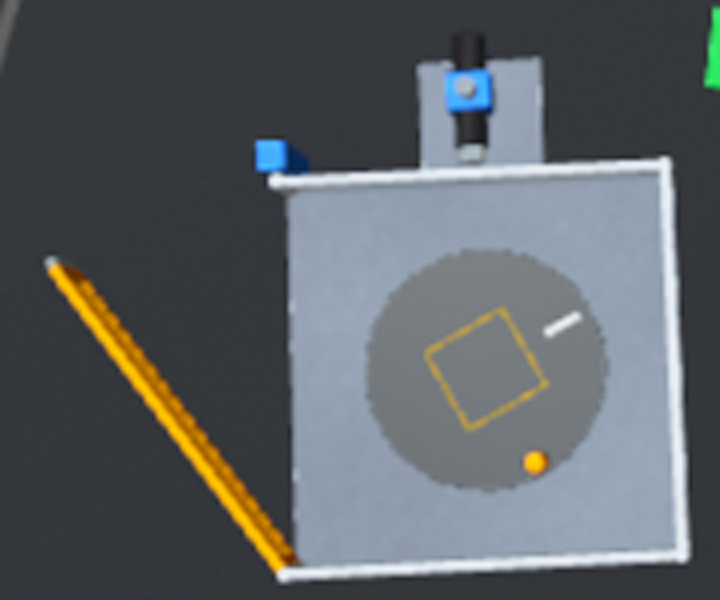

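```bash
cat >> h.py <<'E'
def plates(f,K,T,z=0.008,names=("brass","copper","alu","blue","green"),region=None,out=True):
    k=6; 
    g=cv2.resize(f,None,fx=k,fy=k,interpolation=cv2.INTER_CUBIC); hsv=cv2.cvtColor(g,cv2.COLOR_BGR2HSV)
    rng=dict(brass=((17,110,110),(28,255,255)),copper=((6,100,110),(15,215,255)),alu=((0,0,175),(179,45,255)),blue=((98,100,110),(110,215,255)),green=((60,120,120),(80,255,255)))
    res={}
    for n in names:
        m=cv2.inRange(hsv,*rng[n]); 
        if region: 
            mm=np.zeros_like(m); x0,y0,x1,y1=[v*k for v in region]; mm[y0:y1,x0:x1]=m[y0:y1,x0:x1]; m=mm
        m=cv2.morphologyEx(m,cv2.MORPH_OPEN,np.ones((9,9))); cs,_=cv2.findContours(m,cv2.RETR_EXTERNAL,cv2.CHAIN_APPROX_NONE)
        for c in cs:
            if cv2.contourArea(c)<150*k*k: continue
            w=p2w((c[:,0].astype(float)+.5)/k-.5,K,T,z)[:,:2]
            r=cv2.minAreaRect((w*1000).astype(np.float32)); s=sorted(r[1])
            if s[0]<38 or s[1]>85: continue
            mo=cv2.moments((w*1e5).astype(np.int32).astype(np.float32).reshape(-1,1,2))
            cen=(mo["m10"]/mo["m00"]/100,mo["m01"]/mo["m00"]/100)
            res.setdefault(n,[]).append((cen,r[1],r[2]%90))
            if out: print(n,"px",c[:,0].mean(0)/k,"cen",np.round(cen,1),"rectc",np.round(r[0],1),"size",np.round(r[1],1),"ang %.1f"%(r[2]%90))
    return res
E
python3 - <<'E'
from h import *
for n in("top","side"):
    f,K,T=cam(n); print(n); plates(f,K,T)
f,K,T=cam("top")
for nm,px,z in [("farL",(198.5,175),.09),("farR",(296.5,171),.09),("nearL",(201.5,273),.09),("nearR",(300.5,269),.09),("pin",(263.5,245.5),.08),("doorfree",(143,196),.09),("y0",(256,208),.045),("y1",(267,226),.045),("y2",(247.5,237),.045),("y3",(236.5,218.5),.045),("wm",(271,211.3),.045)]:
    print(nm,p2w(px,K,T,z)[0][:2].round(4))
f,K,T=cam("side"); crop(f,230,110,390,230,5,"c3.png")
E
```

```text
top
brass px [336.94106607 181.49812312] cen [687.8 -96.8] rectc [687.9 -97.2] size [71.2 71. ] ang 30.2
copper px [422.26575342 192.6652968 ] cen [ 659.3 -381.3] rectc [ 659.5 -381.5] size [54.8 54.7] ang 88.2
copper px [376.87224843 190.28498428] cen [ 662.6 -230.6] rectc [ 662.7 -230.9] size [71.  71.3] ang 61.3
copper px [590.81596868 108.72148451] cen [ 963.8 -955.2] rectc [ 966.1 -956.1] size [82.3 53.9] ang 11.3
alu px [383.35371179 228.74599709] cen [ 536.  -253.6] rectc [ 536.1 -253.5] size [69.7 69.3] ang 74.3
alu px [258.50813008 158.23678862] cen [758.7 162.9] rectc [759.7 163.9] size [40.4 80.7] ang 89.4
alu px [426.18773408 152.92602996] cen [ 793.1 -394. ] rectc [ 793.3 -393.7] size [51.5 55.6] ang 4.1
alu px [360.28449144 144.15609265] cen [ 816.1 -172.9] rectc [ 815.9 -172.8] size [57.4 52.6] ang 65.3
blue px [425.62414966 261.26190476] cen [ 434.3 -393.3] rectc [ 434.3 -393.3] size [70.9 70.8] ang 85.1
green px [317.38045007 142.69620253] cen [816.4 -29.6] rectc [816.2 -29.6] size [71.1 71.3] ang 85.5
side
brass px [357.75766871 241.77402863] cen [689.7 -99.8] rectc
[... 394 characters left out ...]
en [ 802.  -368.5] rectc [ 802.1 -368.4] size [52.5 56.5] ang 5.1
alu px [309.70150502 290.19983278] cen [ 538.2 -256.3] rectc [ 538.1 -256.6] size [71.4 69.6] ang 74.0
alu px [410.81671041 247.98381452] cen [ 824.9 -144.5] rectc [ 824.8 -144.4] size [56.4 52. ] ang 65.8
blue px [270.07965194 345.48237394] cen [ 436.5 -395.8] rectc [ 436.2 -396.9] size [73.2 69.6] ang 85.1
green px [396.18538913 221.78928047] cen [819.  -30.8] rectc [818.5 -30.5] size [71.6 71.3] ang 84.4
farL [0.6818 0.3354]
farR [0.7036 0.0336]
nearL [0.3833 0.3106]
nearR [0.4034 0.012 ]
pin [0.4709 0.1279]
doorfree [0.6117 0.5015]
y0 [0.5881 0.1601]
y1 [0.5319 0.123 ]
y2 [0.4953 0.1833]
y3 [0.5529 0.2206]
wm [0.579 0.112]
```

View pics/c3.png

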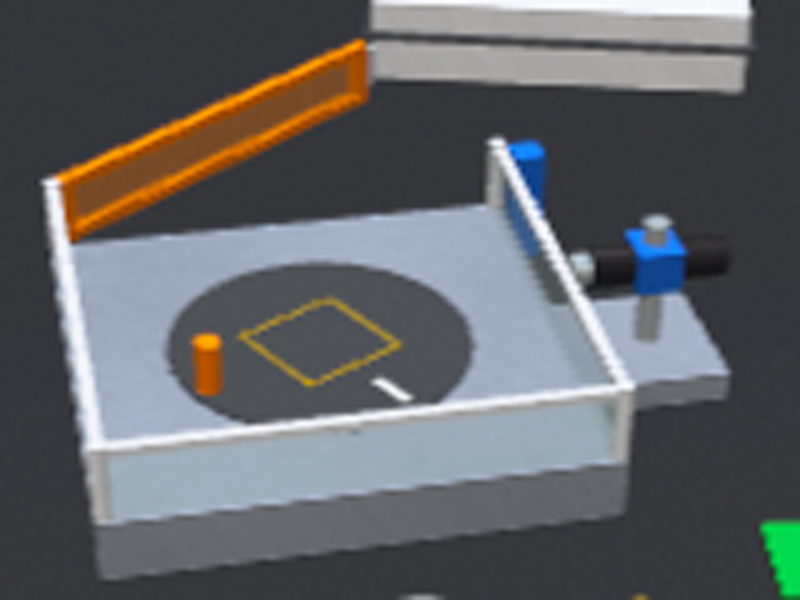

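```bash
cat >> h.py <<'E'
def disc(f,K,T,lo,hi,reg,z=0.045):
    k=6; x0,y0,x1,y1=reg
    g=cv2.resize(f[y0:y1,x0:x1],None,fx=k,fy=k,interpolation=cv2.INTER_CUBIC)
    m=cv2.inRange(g,lo,hi); m=cv2.morphologyEx(m,cv2.MORPH_CLOSE,np.ones((25,25))); m=cv2.morphologyEx(m,cv2.MORPH_OPEN,np.ones((25,25)))
    cs,_=cv2.findContours(m,cv2.RETR_EXTERNAL,cv2.CHAIN_APPROX_NONE); c=max(cs,key=cv2.contourArea)
    c=cv2.convexHull(c)
    w=p2w((c[:,0]+.5)/k-.5+[x0,y0],K,T,z)[:,:2]
    A=np.c_[2*w,np.ones(len(w))]; s=np.linalg.lstsq(A,(w**2).sum(1),rcond=None)[0]
    return s[:2],np.sqrt(s[2]+s[0]**2+s[1]**2),m
E
python3 - <<'E'
from h import *
f,K,T=cam("top"); print(f[200,252],f[240,240],f[190,220],f[215,210])
c,r,m=disc(f,K,T,(95,95,95),(135,132,130),(215,185,290,260)); print(c,r); cv2.imwrite("pics/m.png",m)
f,K,T=cam("side"); print(f[178,275],f[190,300],f[195,255],f[165,250])
for px,z in [((271.5,179),.08),((241.0,146.5),.09),((249.5,199.5),.09),((356,187.5),.09),((329.5,139),.09),((278.5,177.7),.045),((295.7,170),.045),((310,179),.045),((293,186.8),.045)]: print(p2w(px,K,T,z)[0][:2].round(4))
E
```

```text
[130 127 122] [123 120 114] [181 163 150] [183 165 152]
[0.54312529 0.1736976 ] 0.09483387682707964
[88 83 79] [86 82 78] [198 178 167] [190 170 159]
[0.4753 0.1206]
[0.3883 0.3106]
[0.4093 0.0105]
[0.7104 0.0332]
[0.6851 0.3303]
[0.4993 0.1793]
[0.5574 0.2182]
[0.5959 0.1605]
[0.539  0.1238]
```

View pics/m.png

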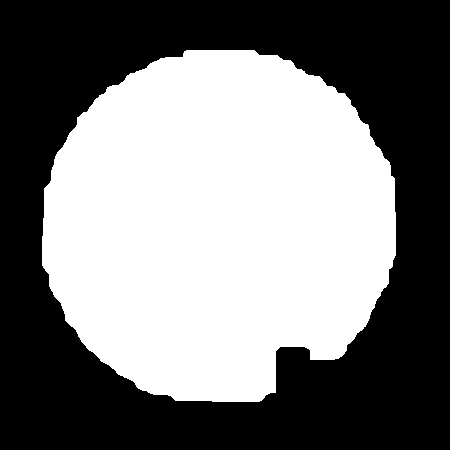

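```bash
cat >> h.py <<'E'
def yaw_y(r): return np.degrees(np.arctan2(r[1,1],r[0,1]))
def plan(wps,g,n=None,maxd=45,maxw=0.16):
    """wps: list of (x,y,z,yawdeg_of_tool_y); prints rows; pure helper, moves nothing"""
    s,r=st(); p=s["eef_pos"].copy(); yaw=yaw_y(r); rows=[]
    # first row fixes tilt
    first=True
    for i,w in enumerate(wps):
        tgt=np.array(w[:3],float); ty=w[3]; dy=(ty-yaw+180)%360-180
        nn=int(max(1,np.ceil(np.linalg.norm(tgt-p)/(maxd/1000)),np.ceil(abs(np.radians(dy))/maxw)))
        if n and n[i]: nn=n[i]
        p0=p.copy(); y0=yaw
        for k in range(1,nn+1):
            q=p0+(tgt-p0)*k/nn; yy=y0+dy*k/nn
            a=np.radians(yaw); Y=np.array([np.cos(a),np.sin(a),0]); Z=np.array([0,0,-1.]); X=np.cross(Y,Z)
            Rd=np.c_[X,Y,Z]; Rm=r if first else Rd
            d=Rm.T@(q-p)*1000
            a2=np.radians(yy); Y2=np.array([np.cos(a2),np.sin(a2),0]); R2=np.c_[np.cross(Y2,Z),Y2,Z]
            rv=R.from_matrix(Rm.T@R2).as_rotvec(); first=False
            rows.append([[round(float(v),1)+0 for v in d],[round(float(v),3)+0 for v in rv],g]); p=q; yaw=yy
    print(len(rows)); 
    for rr in rows: print(str(rr).replace(" ",""),end=",")
    print()
E
python3 - <<'E'
from h import *
plan([(0.473,0.126,0.15,122.2)],0)
E
```

```text
t 0.45 pos [0.1863 0.4639 0.2392] x [-0.928  0.373  0.   ] y [ 0.373  0.928 -0.   ] z [-0. -0. -1.] gap 0.0856 F [-0.2  0.5  1.1] q [1.19 0.24 0.   1.34 0.   1.57]
11
[[-35.6,-18.8,8.1],[0.0,0.0,-0.086],0],[[-33.9,-21.8,8.1],[0.0,0.0,-0.086],0],[[-31.9,-24.6,8.1],[0.0,0.0,-0.086],0],[[-29.7,-27.3,8.1],[0.0,0.0,-0.086],0],[[-27.2,-29.7,8.1],[0.0,0.0,-0.086],0],[[-24.6,-31.9,8.1],[0.0,0.0,-0.086],0],[[-21.8,-33.9,8.1],[0.0,0.0,-0.086],0],[[-18.8,-35.6,8.1],[0.0,0.0,-0.086],0],[[-15.7,-37.1,8.1],[0.0,0.0,-0.086],0],[[-12.4,-38.3,8.1],[0.0,0.0,-0.086],0],[[-9.1,-39.3,8.1],[0.0,0.0,-0.086],0],
```

Call:
step_arm(plan=[[[-36,-19,4],[0,0,-0.09],0],[[-34,-22,4],[0,0,-0.09],0],[[-32,-25,4],[0,0,-0.09],0],[[-30,-27,4],[0,0,-0.09],0],[[-27,-30,4],[0,0,-0.09],0],[[-25,-32,4],[0,0,-0.09],0],[[-22,-34,4],[0,0,-0.09],0],[[-19,-36,4],[0,0,-0.09],0]], force=30)

```text
time_s: 1.45
eef_pos: [0.4082, 0.2185, 0.2072]
orientation: [-0.184, 0.983, 0.002, 0.002]
ft_force: [-0.0, 1.9, 0.6]
finger_gap: 0.0426
```

```bash
python3 - <<'E'
from h import *
plan([(0.473,0.126,0.13,122.2)],0)
E
```

```text
t 1.45 pos [0.4082 0.2185 0.2072] x [-0.932 -0.361 -0.005] y [-0.361  0.932  0.002] z [ 0.003  0.004 -1.   ] gap 0.0426 F [-0.   1.9  0.6] q [ 0.49  0.18 -0.16  1.23  0.    0.12]
4
[[-6.7,-27.5,19.3],[0.002,0.005,-0.048],0],[[-5.4,-27.7,19.3],[0.0,0.0,-0.048],0],[[-4.1,-27.9,19.3],[0.0,0.0,-0.048],0],[[-2.7,-28.1,19.3],[0.0,0.0,-0.048],0],
```

Call:
step_arm(plan=[[[-7,-28,19],[0.002,0.005,-0.05],0],[[-5,-28,19],[0,0,-0.05],0],[[-4,-28,19],[0,0,-0.05],0],[[-3,-28,19],[0,0,-0.05],0],[[0,0,10],[0,0,0],0],[[0,0,10],[0,0,0],0],[[0,0,0],[0,0,0],0],[[0,0,0],[0,0,0],0]])

```text
time_s: 2.45
eef_pos: [0.4779, 0.1224, 0.1096]
orientation: [-0.282, 0.959, 0.001, 0.002]
ft_force: [-0.4, -0.4, -0.3]
finger_gap: 0.0428
```

```bash
python3 - <<'E'
from h import *
plan([(0.473,0.126,0.072,122.2)],0)
f,K,T=cam("side"); crop(f,200,80,390,230,4,"d1.png")
E
```

```text
t 2.45 pos [0.4779 0.1224 0.1096] x [-0.841 -0.542 -0.004] y [-0.542  0.841  0.   ] z [ 0.003  0.002 -1.   ] gap 0.0428 F [-0.4 -0.4 -0.3] q [ 0.25  0.32 -0.24  1.    0.   -0.32]
1
[[2.3,5.7,37.6],[0.001,0.004,0.01],0],
```

View pics/d1.png

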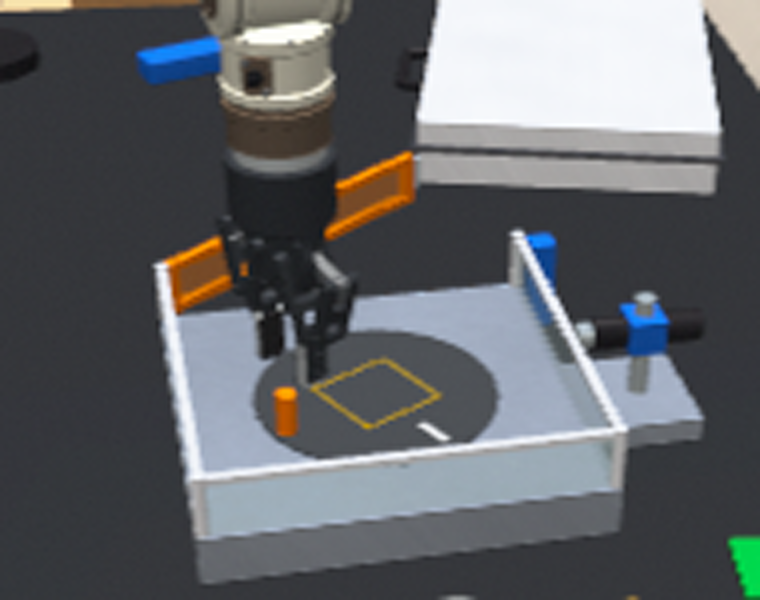

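Call:
step_arm(plan=[[[2,6,0],[0,0.004,0.01],0],[[0,0,12],[0,0,0],0],[[0,0,12],[0,0,0],0],[[0,0,12],[0,0,0],0],[[0,0,8],[0,0,0],0],[[0,0,0],[0,0,0],0],[[0,0,0],[0,0,0.0],0.9],[[0,0,0],[0,0,0],0.9]])

```text
time_s: 3.5
eef_pos: [0.4723, 0.1272, 0.0628]
orientation: [-0.278, 0.961, 0.0, -0.0]
ft_force: [-0.6, -0.1, -0.7]
finger_gap: 0.0149
```

```bash
python3 - <<'E'
from h import *
st()
f,K,T=cam("side"); crop(f,200,80,390,230,4,"d2.png")
E
```

```text
t 3.50 pos [0.4723 0.1272 0.0628] x [-0.846 -0.534  0.   ] y [-0.534  0.846  0.001] z [-0.001  0.    -1.   ] gap 0.0149 F [-0.6 -0.1 -0.7] q [ 0.26  0.37 -0.31  0.89  0.   -0.3 ]
```

View pics/d2.png

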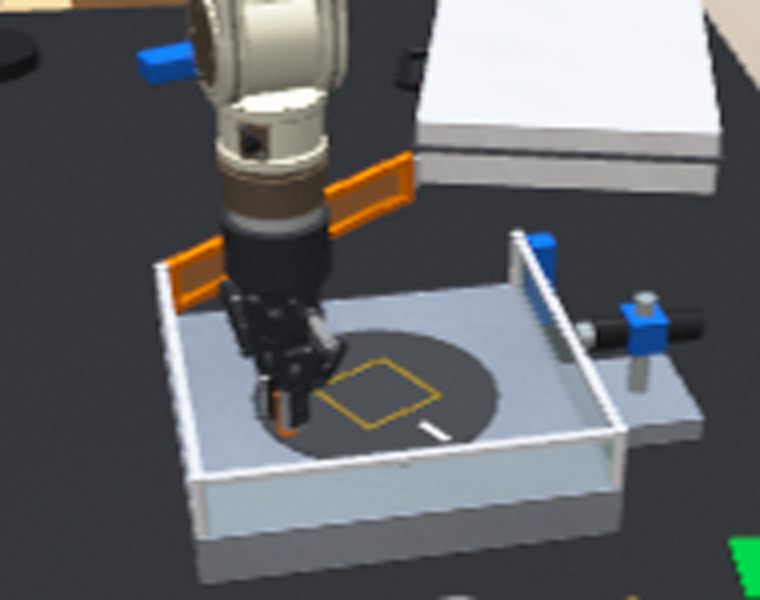

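```bash
cat >> h.py <<'E'
def arc(C,a0,a1,n,z,r=0.085,off=-90):
    return [(C[0]+r*np.cos(a),C[1]+r*np.sin(a),z,np.degrees(a)+off) for a in np.radians(np.linspace(a0,a1,n+1)[1:])]
E
python3 - <<'E'
from h import *
w=arc((.545,.1715),211.4,184.2,7,0.063); plan(w,0.9,n=[1]*7)
E
```

```text
t 3.55 pos [0.4723 0.1273 0.0628] x [-0.846 -0.534  0.   ] y [-0.534  0.846  0.001] z [-0.001  0.    -1.   ] gap 0.0151 F [-0.4  0.2 -0.7] q [ 0.26  0.37 -0.31  0.89  0.   -0.3 ]
7
[[-0.4,5.6,-0.2],[0.001,0.0,0.083],0.9],[[-0.2,5.8,0.0],[0.0,0.0,0.068],0.9],[[-0.2,5.8,0.0],[0.0,0.0,0.068],0.9],[[-0.2,5.8,0.0],[0.0,0.0,0.068],0.9],[[-0.2,5.8,0.0],[0.0,0.0,0.068],0.9],[[-0.2,5.8,0.0],[0.0,0.0,0.068],0.9],[[-0.2,5.8,0.0],[0.0,0.0,0.068],0.9],
```

Call:
step_arm(plan=[[[-0.3,5.7,0],[0,0,0.08],0.9],[[-0.2,5.8,0],[0,0,0.068],0.9],[[-0.2,5.8,0],[0,0,0.068],0.9],[[-0.2,5.8,0],[0,0,0.068],0.9],[[-0.2,5.8,0],[0,0,0.068],0.9],[[-0.2,5.8,0],[0,0,0.068],0.9],[[-0.2,5.8,0],[0,0,0.068],0.9],[[0,0,0],[0,0,0],0.9]])

```text
time_s: 4.55
eef_pos: [0.461, 0.1576, 0.0627]
orientation: [-0.028, 1.0, -0.01, 0.002]
ft_force: [-0.2, 1.6, -1.3]
finger_gap: 0.015
```

```bash
python3 - <<'E'
from h import *
w=arc((.545,.1715),186,184.2,1,0.063); plan(w,0.9,n=[1]*7)
E
```

```text
t 4.55 pos [0.461  0.1576 0.0627] x [-0.998 -0.055 -0.003] y [-0.055  0.998 -0.021] z [ 0.004 -0.021 -1.   ] gap 0.0150 F [-0.2  1.6 -1.3] q [ 0.34  0.37 -0.31  0.89 -0.02  0.29]
1
[[0.3,7.7,-0.4],[-0.021,0.003,-0.018],0.9],
```

Call:
step_arm(plan=[[[0,4,0],[-0.02,0.003,-0.018],0.9],[[0,3,0],[0,0,0],0.9],[[0,1.5,0],[0,0,0],0.9],[[0,0,0],[0,0,0],0.9],[[0,0,0],[0,0,0],0.6],[[0,0,0],[0,0,0],0.3],[[0,0,0],[0,0,0],0],[[0,0,0],[0,0,0],0]])

```text
time_s: 5.55
eef_pos: [0.4617, 0.1592, 0.0636]
orientation: [-0.035, 0.999, -0.007, 0.001]
ft_force: [0.7, 1.1, 0.6]
finger_gap: 0.0429
```

```bash
python3 - <<'E'
from h import *
plan([(0.46,0.165,0.12,94.2),(0.46,0.1,0.2,94.2)],0)
E
```

```text
t 5.55 pos [0.4617 0.1592 0.0636] x [-0.998 -0.07  -0.002] y [-0.07   0.997 -0.015] z [ 0.003 -0.015 -1.   ] gap 0.0429 F [0.7 1.1 0.6] q [ 0.34  0.37 -0.31  0.89 -0.01  0.27]
5
[[0.6,2.5,-28.2],[-0.015,0.002,-0.001],0],[[0.6,3.0,-28.2],[0.0,0.0,-0.001],0],[[1.6,-21.6,-26.7],[0.0,0.0,0.0],0],[[1.6,-21.6,-26.7],[0.0,0.0,0.0],0],[[1.6,-21.6,-26.7],[0.0,0.0,0.0],0],
```

Call:
step_arm(plan=[[[0,0,-30],[-0.015,0.002,0],0],[[0,0,-45],[0,0,0],-0.7],[[0,-40,-40],[0,0,0],-0.75],[[0,-50,0],[0,0,0],-0.75],[[0,-55,0],[0,0,0],-0.75],[[0,-60,0],[0,0,0],-0.75],[[0,-60,0],[0,0,0],-0.75],[[0,-30,0],[0,0,0],-0.75]])

```text
time_s: 6.55
eef_pos: [0.4863, -0.1398, 0.184]
orientation: [-0.04, 0.999, 0.0, 0.003]
ft_force: [0.0, -0.3, 0.4]
finger_gap: 0.0746
```

```bash
python3 - <<'E'
from h import *
st()
f,K,T=cam("top"); crop(f,130,130,310,280,4,"c4.png"); plates(f,K,T)
f,K,T=cam("side"); crop(f,230,110,390,230,5,"c5.png");plates(f,K,T)
E
```

```text
t 6.55 pos [ 0.4863 -0.1398  0.184 ] x [-0.997 -0.08  -0.007] y [-0.08   0.997 -0.   ] z [ 0.007  0.    -1.   ] gap 0.0746 F [ 0.  -0.3  0.4] q [-0.28  0.28 -0.09  1.19  0.   -0.36]
brass px [336.88382688 181.59643128] cen [687.7 -96.8] rectc [687.8 -97.1] size [70.9 70.8] ang 30.1
copper px [422.28250916 192.59935897] cen [ 659.3 -381.2] rectc [ 659.6 -381.3] size [54.3 54. ] ang 88.7
copper px [376.9331761  190.27319182] cen [ 662.6 -230.7] rectc [ 662.7 -230.9] size [70.5 70.9] ang 61.1
alu px [426.22629108 152.94037559] cen [ 793.2 -394. ] rectc [ 793.5 -394. ] size [51.  54.8] ang 4.0
alu px [360.27115189 144.15188583] cen [ 816.1 -172.8] rectc [ 815.7 -172.9] size [56.5 51.6] ang 65.1
blue px [425.65541922 261.25017042] cen [ 434.2 -393.4] rectc [ 434.3 -393.2] size [70.2 70.2] ang 85.3
green px [317.39773531 142.72116065] cen [816.4 -29.6] rectc [816.2 -29.6] size [70.7 71.1] ang 85.3
brass px [357.79107021 241.75630539] cen [689.7 -99.8] rectc [ 689.5 -100.4] size [75.2 74. ] ang 30.4
copper px [374.03892028 329.37162586] cen [ 661.5 -385.9] rectc [ 661.4 -386.4] size [56.1 54.3] ang 87.9
copper px [359.61362266 278.23146474] cen [ 664.3 -234.1] rectc [ 664.2 -234. ] size [75.2 71. ] ang 61.3
alu px [433.03424179 315.99580713] cen [ 802.  -368.5] rectc [ 802.1 -368.4] size [52.6 56.5] ang 5.1
alu px [309.70826354 290.1758794 ] cen [ 538.3 -256.3] rectc [ 538.1 -256.5] size [71.3 69.6] ang 74.0
alu px [410.84298246 247.97149123] cen [ 824.9 -144.5] rectc [ 824.8 -144.5] size [56.2 51.9] ang 65.8
alu px [265.51431718 206.58039648] cen [452.  87.] rectc [453.   86.4] size [82.5 66. ] ang 2.6
blue px [270.04647006 345.46403038] cen [ 436.5 -395.7] rectc [ 436.2 -396.9] size [73.2 69.6] ang 85.1
green px [396.21228845 221.78771155] cen [819.  -30.8] rectc [818.6 -30.4] size [71.5 71.2] ang 84.2
```

View pics/c4.png

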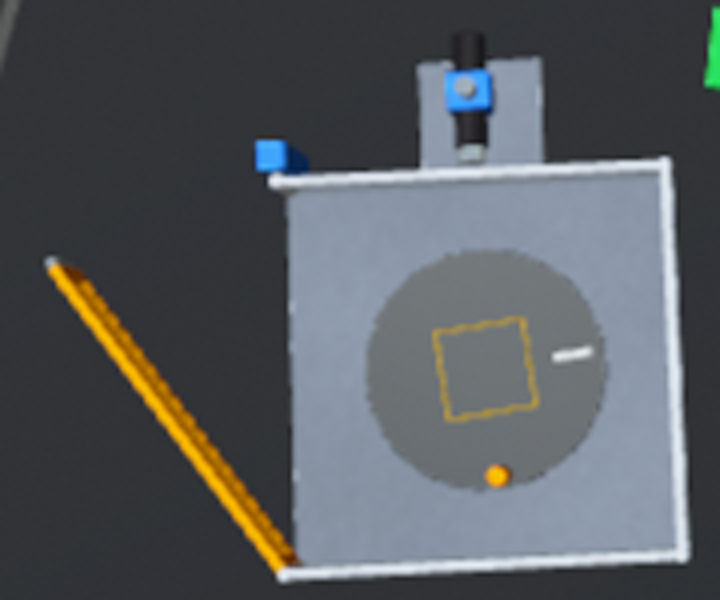

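View pics/c5.png

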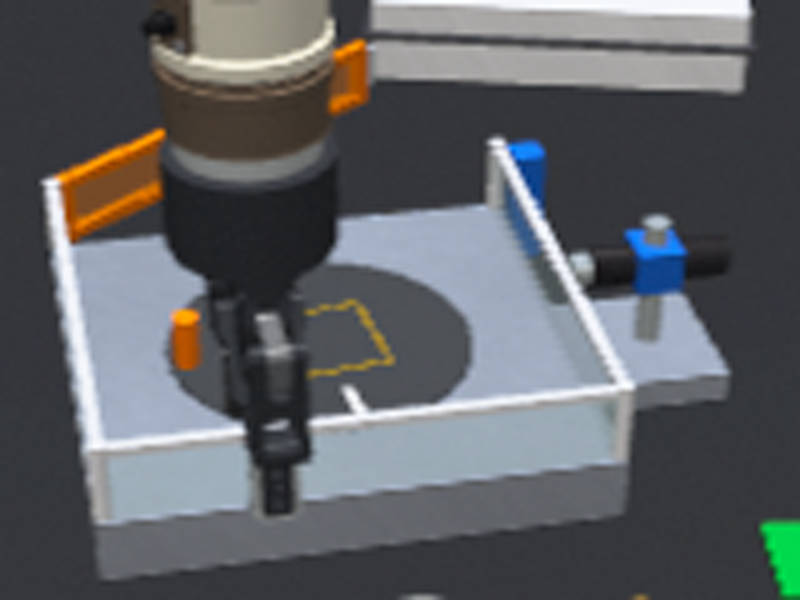

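```bash
python3 - <<'E'
from h import *
f,K,T=cam("top"); print(p2w((254.5,248.6),K,T,.08))
plan([(0.4617,0.155,0.15,98),(0.4617,0.1575,0.12,98)],0)
E
```

```text
[[0.46067945 0.15509665 0.08      ]]
t 6.70 pos [ 0.4862 -0.1383  0.1837] x [-0.997 -0.08  -0.006] y [-0.08   0.997  0.001] z [ 0.006  0.001 -1.   ] gap 0.0748 F [ 0.2 -0.4 -0.3] q [-0.28  0.28 -0.09  1.19  0.   -0.36]
8
[[0.2,42.0,4.8],[0.001,0.006,-0.009],0],[[-0.2,42.0,4.8],[0.0,0.0,-0.009],0],[[-0.6,42.0,4.8],[0.0,0.0,-0.009],0],[[-0.9,42.0,4.8],[0.0,0.0,-0.009],0],[[-1.3,42.0,4.8],[0.0,0.0,-0.009],0],[[-1.6,42.0,4.8],[0.0,0.0,-0.009],0],[[-2.0,42.0,4.8],[0.0,0.0,-0.009],0],[[-0.3,2.5,30.0],[0.0,0.0,0.0],0],
```

Call:
step_arm(plan=[[[0,42,4],[0,0.006,-0.009],0],[[0,44,4],[0,0,-0.009],0],[[-0.6,44,5],[0,0,-0.009],0],[[-1,44,5],[0,0,-0.009],0],[[-1.3,43,5],[0,0,-0.009],0],[[-1.6,42,5],[0,0,-0.009],0],[[-2,42,5],[0,0,-0.009],0],[[0,2,20],[0,0,0],0]])

```text
time_s: 7.7
eef_pos: [0.4559, 0.1833, 0.132]
orientation: [-0.079, 0.997, 0.003, 0.002]
ft_force: [0.8, -0.1, -0.4]
finger_gap: 0.0428
```

```bash
python3 - <<'E'
from h import *
plan([(0.4615,0.158,0.12,98),(0.4615,0.158,0.063,98)],0)
E
```

```text
t 7.70 pos [0.4559 0.1833 0.132 ] x [-0.988 -0.157 -0.005] y [-0.157  0.988  0.006] z [ 0.004  0.007 -1.   ] gap 0.0428 F [ 0.8 -0.1 -0.4] q [ 0.38  0.29 -0.21  1.06  0.    0.22]
3
[[-1.5,-25.9,11.9],[0.006,0.005,0.018],0],[[0.0,0.0,28.5],[0.0,0.0,0.0],0],[[0.0,0.0,28.5],[0.0,0.0,0.0],0],
```

Call:
step_arm(plan=[[[-1.5,-24,2],[0.006,0.005,0.018],0],[[0,0,0],[0,0,0],0],[[0,0,20],[0,0,0],0],[[0,0,20],[0,0,0],0],[[0,0,20],[0,0,0],0],[[0,0,4],[0,0,0],0],[[0,0,0],[0,0,0],0.9],[[0,0,0],[0,0,0],0.9]])

```text
time_s: 8.7
eef_pos: [0.4565, 0.1643, 0.0659]
orientation: [-0.075, 0.997, -0.004, 0.0]
ft_force: [0.3, 6.6, -7.1]
finger_gap: 0.0148
```

```bash
python3 - <<'E'
from h import *
plan([(0.4602,0.168,0.063,93)],0.9)
E
```

```text
t 8.70 pos [0.4565 0.1643 0.0659] x [-0.989 -0.15   0.001] y [-0.15   0.989 -0.008] z [ 0.001 -0.008 -1.   ] gap 0.0148 F [ 0.3  6.6 -7.1] q [ 0.35  0.36 -0.31  0.9  -0.01  0.2 ]
1
[[-4.2,3.1,2.9],[-0.008,0.0,0.099],0.9],
```

Call:
step_arm(plan=[[[-2,4,1],[-0.008,0,0.05],0.9],[[-1,4,1],[0,0,0.04],0.9],[[0,4,0],[0,0,0],0.9],[[0,2,0],[0,0,0],0.9],[[0,0,0],[0,0,0],0.9],[[0,0,0],[0,0,0],0.9],[[0,0,0],[0,0,0],0.9],[[0,0,0],[0,0,0],0.9]])

```text
time_s: 9.7
eef_pos: [0.4563, 0.1712, 0.0659]
orientation: [-0.026, 1.0, -0.01, -0.001]
ft_force: [1.1, -2.3, -4.8]
finger_gap: 0.0147
```

```bash
python3 - <<'E'
from h import *
plan([(0.4602,0.168,0.063,93)],0.9)
E
```

```text
t 9.70 pos [0.4563 0.1712 0.0659] x [-0.999 -0.053  0.002] y [-0.053  0.998 -0.019] z [-0.001 -0.02  -1.   ] gap 0.0147 F [ 1.1 -2.3 -4.8] q [ 0.37  0.37 -0.3   0.91 -0.02  0.32]
1
[[-3.8,-3.4,3.0],[-0.019,-0.002,0.001],0.9],
```

Call:
step_arm(plan=[[[0,-4,0],[-0.019,0,0],0.9],[[0,0,0],[0,0,0],0.9],[[0,0,0],[0,0,0],0.6],[[0,0,0],[0,0,0],0.3],[[0,0,0],[0,0,0],0],[[0,0,0],[0,0,0],0],[[0,0,-20],[0,0,0],0],[[0,0,-40],[0,0,0],-0.7]])

```text
time_s: 10.7
eef_pos: [0.4548, 0.168, 0.1265]
orientation: [-0.028, 1.0, 0.001, -0.003]
ft_force: [-0.1, -0.6, -0.7]
finger_gap: 0.0596
```

Call:
step_arm(plan=[[[0,0,-45],[0,0,0],-0.75],[[0,-40,-30],[0,0,0],-0.75],[[0,-50,0],[0,0,0],-0.75],[[0,-60,0],[0,0,0],-0.75],[[0,-60,0],[0,0,0],-0.75],[[0,-60,0],[0,0,0],-0.75],[[0,-30,0],[0,0,0],-0.75],[[0,0,0],[0,0,0],-0.75]])

```text
time_s: 11.7
eef_pos: [0.4773, -0.1383, 0.2081]
orientation: [-0.03, 1.0, 0.002, 0.004]
ft_force: [0.6, 0.1, 0.1]
finger_gap: 0.0746
```

```bash
python3 - <<'E'
from h import *
st()
f,K,T=cam("top"); crop(f,130,130,310,280,4,"c6.png"); plates(f,K,T)
E
```

```text
t 11.70 pos [ 0.4773 -0.1383  0.2081] x [-0.998 -0.061 -0.008] y [-0.061  0.998  0.004] z [ 0.008  0.005 -1.   ] gap 0.0746 F [0.6 0.1 0.1] q [-0.29  0.25 -0.07  1.25  0.01 -0.35]
brass px [336.88192863 181.59453303] cen [687.8 -96.8] rectc [687.8 -97.1] size [70.9 70.8] ang 30.1
copper px [422.26255708 192.57762557] cen [ 659.3 -381.2] rectc [ 659.6 -381.3] size [54.3 54.1] ang 88.7
copper px [376.93081761 190.27437107] cen [ 662.6 -230.7] rectc [ 662.7 -230.9] size [70.5 71. ] ang 61.1
alu px [426.19027384 152.93673277] cen [ 793.2 -394.1] rectc [ 793.5 -394. ] size [51.  54.8] ang 3.6
alu px [360.30284553 144.14075203] cen [ 816.1 -172.8] rectc [ 815.7 -172.9] size [56.5 51.6] ang 65.1
blue px [427.60674157 261.77041199] cen [ 432.9 -399.9] rectc [ 433.8 -398.3] size [59.9 70.3] ang 85.1
green px [317.3970276  142.72186837] cen [816.4 -29.6] rectc [816.1 -29.6] size [70.7 71.1] ang 85.2
```

View pics/c6.png

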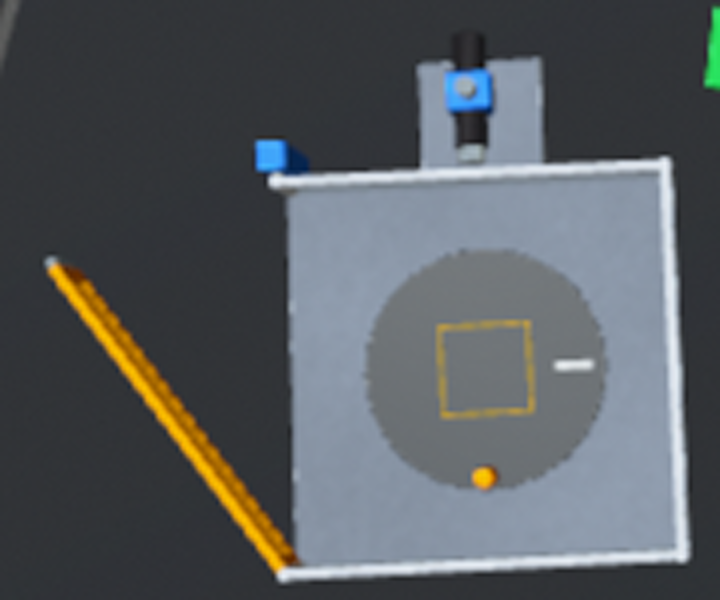

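```bash
cat >> h.py <<'E'
def outline(f,K,T,reg,z=0.0455):
    k=6; x0,y0,x1,y1=reg
    g=cv2.resize(f[y0:y1,x0:x1],None,fx=k,fy=k,interpolation=cv2.INTER_CUBIC); h=cv2.cvtColor(g,cv2.COLOR_BGR2HSV)
    m=cv2.inRange(h,(15,70,60),(32,255,255)); p=np.argwhere(m)[:,::-1]
    w=p2w((p+.5)/k-.5+[x0,y0],K,T,z)[:,:2]*1000
    r=cv2.minAreaRect(w.astype(np.float32)); print("outline",np.round(r[0],1),np.round(r[1],1),round(r[2]%90,1)); return r
E
python3 - <<'E'
from h import *
f,K,T=cam("top"); outline(f,K,T,(230,200,275,241))
plan([(0.537,-0.255,0.08,74.2)],-0.75)
E
```

```text
outline [544.  174.5] [76.2 76.3] 5.2
t 11.80 pos [ 0.4772 -0.1363  0.2081] x [-0.998 -0.064 -0.008] y [-0.064  0.998  0.005] z [ 0.007  0.005 -1.   ] gap 0.0750 F [0.2 0.3 0.3] q [-0.28  0.24 -0.07  1.25  0.01 -0.35]
5
[[-10.2,-24.6,25.6],[0.005,0.008,0.068],-0.75],[[-12.1,-23.7,25.6],[0.0,0.0,0.068],-0.75],[[-13.6,-22.8,25.6],[0.0,0.0,0.068],-0.75],[[-15.2,-21.8,25.6],[0.0,0.0,0.068],-0.75],[[-16.6,-20.8,25.6],[0.0,0.0,0.068],-0.75],
```

Call:
step_arm(plan=[[[-10,-25,20],[0.005,0.008,0.068],-0.75],[[-12,-24,20],[0,0,0.068],-0.75],[[-14,-23,20],[0,0,0.068],-0.75],[[-15,-22,20],[0,0,0.068],-0.75],[[-14,-18,20],[0,0,0.068],-0.75],[[0,0,10],[0,0,0],-0.75],[[0,0,0],[0,0,0],-0.75],[[0,0,0],[0,0,0],-0.75]])

```text
time_s: 12.8
eef_pos: [0.5396, -0.241, 0.0968]
orientation: [0.132, 0.991, 0.002, 0.0]
ft_force: [0.4, 1.3, 0.2]
finger_gap: 0.0747
```

```bash
python3 - <<'E'
from h import *
plan([(0.537,-0.255,0.08,74.2)],-0.75)
E
```

```text
t 12.80 pos [ 0.5396 -0.241   0.0968] x [-0.965  0.262 -0.   ] y [0.262 0.965 0.005] z [ 0.001  0.004 -1.   ] gap 0.0747 F [0.4 1.3 0.2] q [-0.42  0.51  0.02  1.08  0.   -0.16]
1
[[-1.2,-14.3,16.8],[0.005,0.0,0.011],-0.75],
```

Call:
step_arm(plan=[[[-1,-14,16],[0.005,0,0.011],-0.75],[[0,0,0],[0,0,0],-0.75],[[0,0,20],[0,0,0],-0.75],[[0,0,20],[0,0,0],-0.75],[[0,0,10],[0,0,0],-0.75],[[0,0,3],[0,0,0],-0.75],[[0,0,0],[0,0,0],-0.75],[[0,0,0],[0,0,0],-0.75]])

```text
time_s: 13.8
eef_pos: [0.5387, -0.2565, 0.0296]
orientation: [0.138, 0.99, -0.001, 0.003]
ft_force: [0.1, -0.6, 0.1]
finger_gap: 0.0745
```

```bash
python3 - <<'E'
from h import *
plan([(0.537,-0.255,0.01,74.2)],-0.75)
f,K,T=cam("side"); crop(f,240,220,400,340,5,"e1.png")
E
```

```text
t 13.80 pos [ 0.5387 -0.2565  0.0296] x [-0.962  0.273 -0.007] y [ 0.273  0.962 -0.002] z [ 0.007 -0.003 -1.   ] gap 0.0745 F [ 0.1 -0.6  0.1] q [-0.44  0.59 -0.05  0.93 -0.   -0.17]
1
[[2.2,1.0,19.6],[-0.002,0.007,0.0],-0.75],
```

View pics/e1.png

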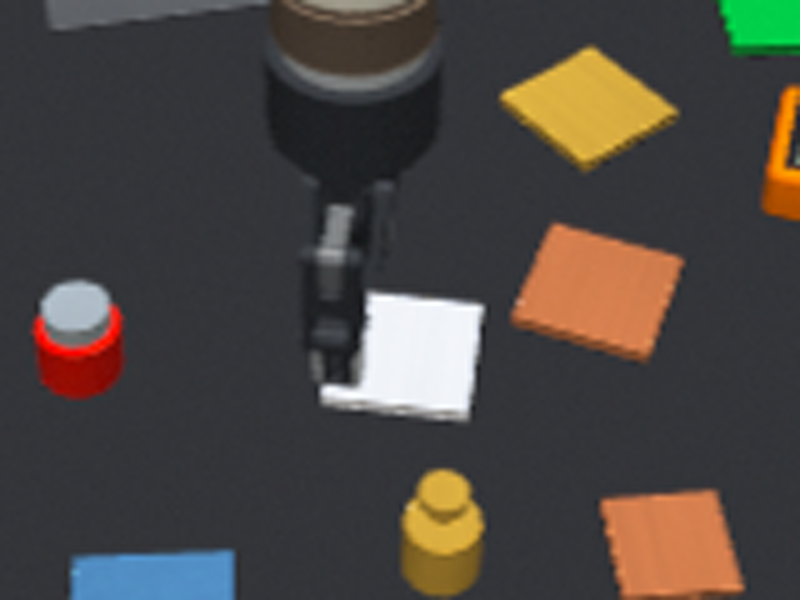

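```bash
python3 - <<'E'
from h import *
s,r=st()
f,K,T=cam("side")
p=s["eef_pos"]
for z in (0.022,0.03,0.05):
  for o in (-.037,.037):
    q=p+r[:,1]*o; q[2]=z; px=w2p(q,K,T)[0]; print(z,o,px,(px-[240,220])*5)
f,K,T=cam("top"); crop(f,340,190,440,300,5,"e2.png")
for o in (-.037,.037):
    q=p+r[:,1]*o; q[2]=.03; px=w2p(q,K,T)[0]; print(o,px,(px-[340,190])*5)
E
```

```text
t 13.85 pos [ 0.5388 -0.2565  0.0297] x [-0.962  0.273 -0.007] y [ 0.273  0.962 -0.002] z [ 0.007 -0.004 -1.   ] gap 0.0749 F [1.  0.5 0.6] q [-0.44  0.59 -0.05  0.93 -0.   -0.17]
0.022 -0.037 [307.35375807 297.10877599] [336.76879036 385.54387994]
0.022 0.037 [311.81902178 273.843246  ] [359.09510888 269.21623002]
0.03 -0.037 [307.37899668 294.728866  ] [336.8949834 373.64433  ]
0.03 0.037 [311.86325145 271.49350123] [359.31625724 257.46750614]
0.05 -0.037 [307.44317889 288.6767146 ] [337.21589445 343.38357298]
0.05 0.037 [311.97561773 265.52393212] [359.87808863 227.61966062]
-0.037 [396.20023261 230.80097952] [281.00116306 204.00489758]
0.037 [374.26965514 223.9058603 ] [171.34827568 169.52930148]
```

View pics/e2.png

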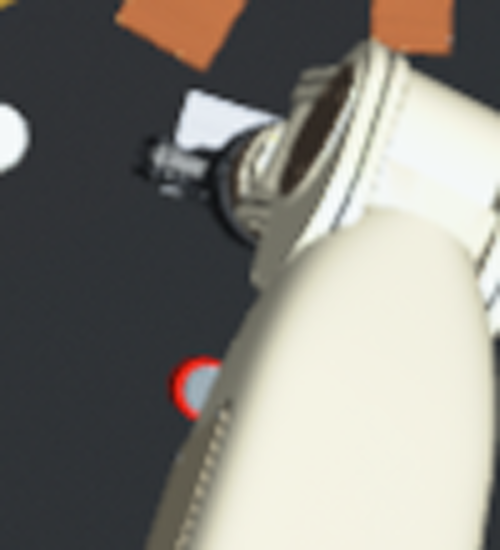

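Call:
step_arm(plan=[[[0,0,-30],[-0.002,0.007,0],-0.75],[[0,0,-30],[0,0,0],-0.75],[[30,20,-20],[0,0,0],-0.75],[[30,20,0],[0,0,0],-0.75],[[0,0,0],[0,0,0],-0.75],[[0,0,0],[0,0,0],-0.75],[[0,0,0],[0,0,0],-0.75],[[0,0,0],[0,0,0],-0.75]])

```text
time_s: 14.95
eef_pos: [0.4931, -0.2019, 0.1138]
orientation: [0.138, 0.99, -0.0, 0.003]
ft_force: [-0.1, -0.3, -0.0]
finger_gap: 0.0748
```

```bash
python3 - <<'E'
from h import *
f,K,T=cam("side"); r=plates(f,K,T,names=("alu",),region=(270,240,370,330)); crop(f,240,180,400,340,4,"e3.png")
st()
E
```

```text
alu px [320.57407407 290.39786756] cen [ 563.5 -260.9] rectc [ 563.5 -261.3] size [71.1 69.3] ang 74.2
t 15.00 pos [ 0.493  -0.2019  0.1137] x [-0.962  0.274 -0.005] y [ 0.274  0.962 -0.   ] z [ 0.005 -0.001 -1.   ] gap 0.0744 F [ 0.6 -0.3 -0.3] q [-0.39  0.39 -0.13  1.05  0.   -0.11]
```

View pics/e3.png

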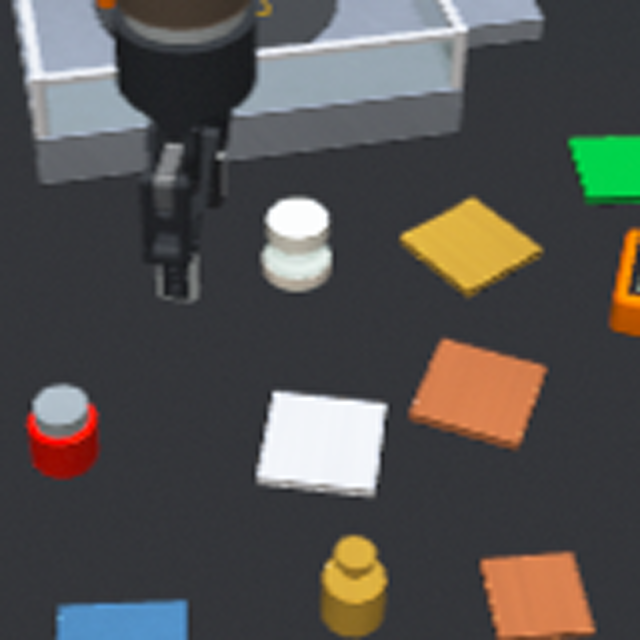

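```bash
python3 - <<'E'
from h import *
f,K,T=cam("side"); print("weight",p2w((328,337),K,T,0))
plan([(0.5624,-0.2596,0.08,74.2)],-0.75)
E
```

```text
weight [[ 0.56088306 -0.38887545  0.        ]]
t 15.05 pos [ 0.4929 -0.2018  0.1137] x [-0.962  0.274 -0.005] y [0.274 0.962 0.   ] z [ 0.005 -0.001 -1.   ] gap 0.0747 F [0.5 0.6 0.5] q [-0.39  0.39 -0.13  1.05  0.   -0.11]
3
[[-27.5,-12.2,11.4],[0.0,0.005,0.0],-0.75],[[-27.6,-12.2,11.2],[0.0,0.0,0.0],-0.75],[[-27.6,-12.2,11.2],[0.0,0.0,0.0],-0.75],
```

Call:
step_arm(plan=[[[-28,-12,11],[0,0.005,0],-0.75],[[-28,-12,11],[0,0,0],-0.75],[[-24,-12,11],[0,0,0],-0.75],[[0,0,0],[0,0,0],-0.75],[[0,0,10],[0,0,0],-0.75],[[0,0,10],[0,0,0],-0.75],[[0,0,0],[0,0,0],-0.75],[[0,0,0],[0,0,0],-0.75]])

```text
time_s: 16.05
eef_pos: [0.5597, -0.2585, 0.0577]
orientation: [0.138, 0.99, 0.001, -0.002]
ft_force: [-0.2, 0.5, 0.1]
finger_gap: 0.0747
```

```bash
python3 - <<'E'
from h import *
plan([(0.5624,-0.2596,0.015,74.2)],-0.75)
f,K,T=cam("side"); crop(f,240,180,400,340,4,"e4.png")
E
```

```text
t 16.05 pos [ 0.5597 -0.2585  0.0577] x [-0.962  0.273  0.004] y [0.273 0.962 0.001] z [-0.004  0.002 -1.   ] gap 0.0747 F [-0.2  0.5  0.1] q [-0.43  0.6   0.06  1.04  0.   -0.16]
1
[[-3.1,-0.4,42.7],[0.001,-0.004,-0.001],-0.75],
```

View pics/e4.png

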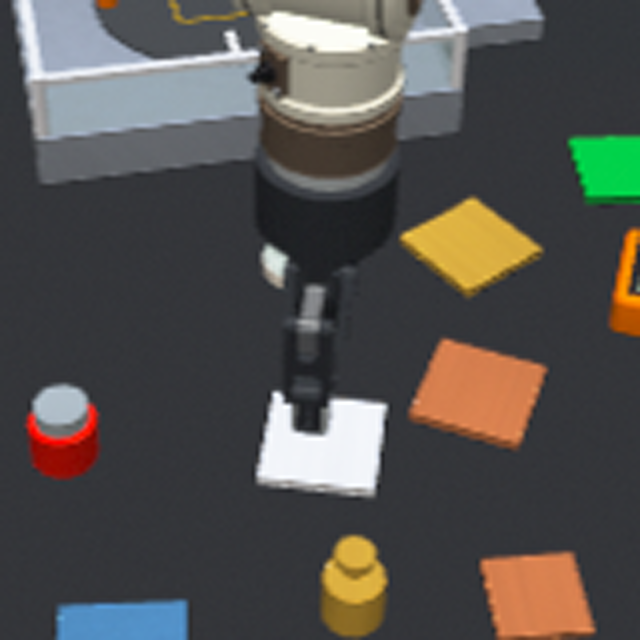

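Correct and go down in one call, ending just over the bench.

Call:
step_arm(plan=[[[-3,0,10],[0,-0.004,0],-0.75],[[0,0,12],[0,0,0],-0.75],[[0,0,10],[0,0,0],-0.75],[[0,0,5],[0,0,0],-0.75],[[0,0,3],[0,0,0],-0.75],[[0,0,0],[0,0,0],-0.75],[[0,0,0],[0,0,0],-0.75],[[0,0,0],[0,0,0],-0.75]])

```text
time_s: 17.1
eef_pos: [0.563, -0.2594, 0.0153]
orientation: [0.138, 0.99, 0.0, 0.001]
ft_force: [0.4, -0.7, 0.5]
finger_gap: 0.0749
```

```bash
python3 - <<'E'
from h import *
plan([(0.5624,-0.2596,0.01,74.2)],-0.75)
f,K,T=cam("side"); crop(f,280,220,380,320,6,"e5.png")
E
```

```text
t 17.10 pos [ 0.563  -0.2594  0.0153] x [-0.962  0.273 -0.001] y [0.273 0.962 0.001] z [ 0.001  0.001 -1.   ] gap 0.0749 F [ 0.4 -0.7  0.5] q [-0.43  0.65  0.02  0.95  0.   -0.16]
1
[[0.5,-0.4,5.3],[0.001,0.001,-0.001],-0.75],
```

View pics/e5.png

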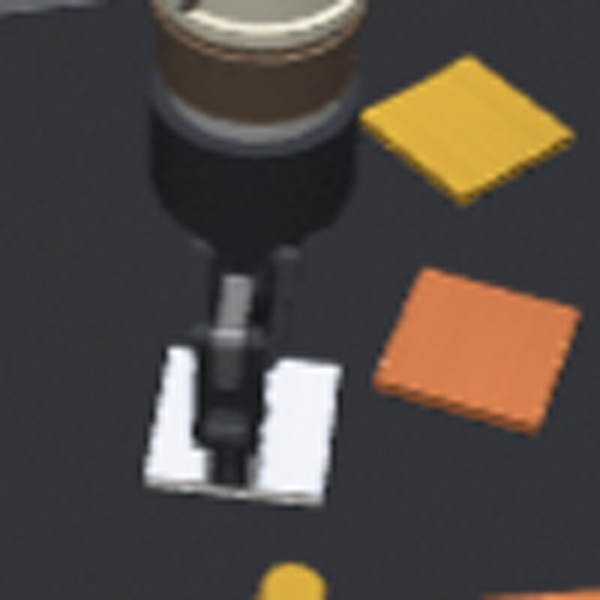

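Call:
step_arm(plan=[[[0,0,3],[0,0,0],-0.75],[[0,0,2],[0,0,0],-0.75],[[0,0,1],[0,0,0],-0.75],[[0,0,0],[0,0,0],-0.75],[[0,0,0],[0,0,0],-0.75],[[0,0,0],[0,0,0],-0.75],[[0,0,0],[0,0,0],-0.75],[[0,0,0],[0,0,0],-0.75]])

```text
time_s: 18.15
eef_pos: [0.5634, -0.2595, 0.0094]
orientation: [0.138, 0.99, 0.0, 0.001]
ft_force: [-0.5, -0.8, 0.5]
finger_gap: 0.0744
```

```bash
python3 - <<'E'
from h import *
st()
f,K,T=cam("side"); crop(f,290,260,350,310,10,"e6.png")
E
```

```text
t 18.15 pos [ 0.5634 -0.2595  0.0094] x [-0.962  0.273 -0.002] y [0.273 0.962 0.001] z [ 0.002  0.    -1.   ] gap 0.0744 F [-0.5 -0.8  0.5] q [-0.43  0.65  0.02  0.93  0.   -0.16]
```

View pics/e6.png

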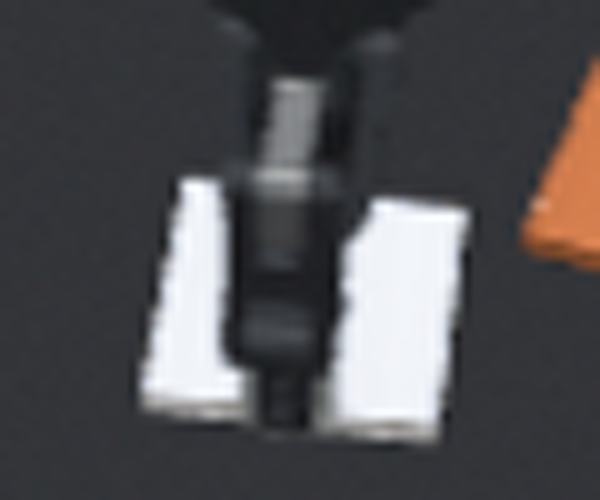

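Call:
step_arm(plan=[[[0,0,2],[0,0,0],-0.75],[[0,0,2],[0,0,0],-0.75],[[0,0,1],[0,0,0],-0.75],[[0,0,0],[0,0,0],-0.75],[[0,0,0],[0,0,0],-0.75],[[0,0,0],[0,0,0],-0.75],[[0,0,0],[0,0,0],-0.75],[[0,0,0],[0,0,0],-0.75]])

```text
time_s: 19.2
eef_pos: [0.5634, -0.2595, 0.004]
orientation: [0.138, 0.99, 0.0, 0.001]
ft_force: [0.2, 0.2, 0.8]
finger_gap: 0.0748
```

```bash
python3 - <<'E'
from h import *
st()
E
```

```text
t 19.20 pos [ 0.5634 -0.2595  0.004 ] x [-0.962  0.273 -0.002] y [0.273 0.962 0.001] z [ 0.002  0.    -1.   ] gap 0.0748 F [0.2 0.2 0.8] q [-0.43  0.66  0.01  0.92  0.   -0.16]
```

Call:
step_arm(plan=[[[0,0,2],[0,0,0],-0.75],[[0,0,1],[0,0,0],-0.75],[[0,0,0],[0,0,0],-0.75],[[0,0,0],[0,0,0],-0.65],[[0,0,0],[0,0,0],-0.5],[[0,0,0],[0,0,0],-0.3],[[0,0,0],[0,0,0],-0.3],[[0,0,0],[0,0,0],-0.3]], force=60)

```text
time_s: 20.2
eef_pos: [0.5639, -0.2598, 0.0017]
orientation: [0.138, 0.99, -0.0, 0.002]
ft_force: [0.6, 0.0, 1.7]
finger_gap: 0.0663
```

```bash
python3 - <<'E'
from h import *
st()
f,K,T=cam("side"); crop(f,290,260,350,310,10,"e7.png")
E
```

```text
t 20.20 pos [ 0.5639 -0.2598  0.0017] x [-0.962  0.273 -0.003] y [0.273 0.962 0.   ] z [ 0.003 -0.001 -1.   ] gap 0.0663 F [0.6 0.  1.7] q [-0.43  0.66  0.01  0.92  0.   -0.16]
```

View pics/e7.png

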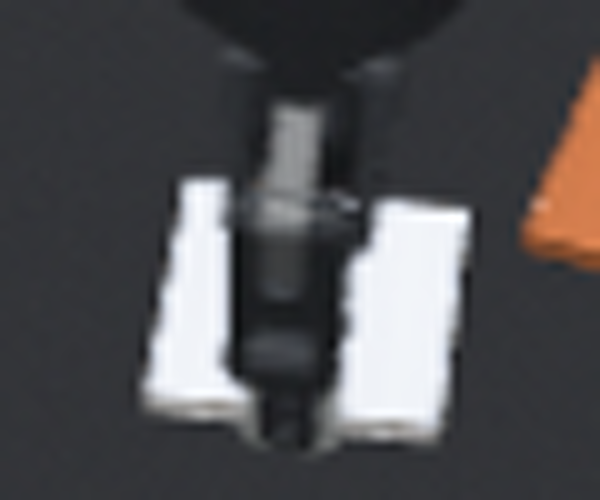

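Call:
step_arm(plan=[[[0,0,-5],[0,0,0],-0.3],[[0,0,-15],[0,0,0],-0.3],[[0,0,-25],[0,0,0],-0.3],[[0,0,-30],[0,0,0],-0.3],[[0,0,-30],[0,0,0],-0.3],[[0,0,-25],[0,0,0],-0.3],[[0,0,-10],[0,0,0],-0.3],[[0,0,0],[0,0,0],-0.3]])

```text
time_s: 21.25
eef_pos: [0.5625, -0.2592, 0.1489]
orientation: [0.138, 0.99, 0.0, 0.001]
ft_force: [0.1, 0.8, -1.8]
finger_gap: 0.0661
```

```bash
python3 - <<'E'
from h import *
plan([(0.5457,0.172,0.16,94.2)],-0.3,maxd=40)
E
```

```text
t 21.25 pos [ 0.5625 -0.2592  0.1489] x [-0.962  0.273 -0.002] y [0.273 0.962 0.001] z [ 0.002  0.    -1.   ] gap 0.0661 F [ 0.1  0.8 -1.8] q [-0.43  0.52  0.19  1.23  0.   -0.16]
11
[[12.2,37.3,-1.0],[0.001,0.002,-0.032],-0.3],[[11.0,37.7,-1.0],[0.0,0.0,-0.032],-0.3],[[9.8,38.0,-1.0],[0.0,0.0,-0.032],-0.3],[[8.6,38.3,-1.0],[0.0,0.0,-0.032],-0.3],[[7.3,38.5,-1.0],[0.0,0.0,-0.032],-0.3],[[6.1,38.8,-1.0],[0.0,0.0,-0.032],-0.3],[[4.9,38.9,-1.0],[0.0,0.0,-0.032],-0.3],[[3.6,39.1,-1.0],[0.0,0.0,-0.032],-0.3],[[2.4,39.2,-1.0],[0.0,0.0,-0.032],-0.3],[[1.1,39.2,-1.0],[0.0,0.0,-0.032],-0.3],[[-0.1,39.2,-1.0],[0.0,0.0,-0.032],-0.3],
```

Call:
step_arm(plan=[[[8,20,-1],[0,0.002,-0.032],-0.3],[[13,42,-1],[0,0,-0.032],-0.3],[[12,50,-1],[0,0,-0.04],-0.3],[[11,55,-1],[0,0,-0.05],-0.3],[[10,55,-1],[0,0,-0.05],-0.3],[[8,55,-1],[0,0,-0.05],-0.3],[[6,50,-1],[0,0,-0.04],-0.3],[[4,40,-1],[0,0,-0.03],-0.3]])

```text
time_s: 22.25
eef_pos: [0.5256, 0.1306, 0.1483]
orientation: [-0.032, 0.999, 0.003, -0.009]
ft_force: [0.8, 0.4, -0.9]
finger_gap: 0.0661
```

```bash
python3 - <<'E'
from h import *
plan([(0.5457,0.172,0.15,94.2)],-0.3,maxd=40)
E
```

```text
t 22.25 pos [0.5256 0.1306 0.1483] x [-0.998 -0.063  0.019] y [-0.063  0.998  0.007] z [-0.019  0.006 -1.   ] gap 0.0661 F [ 0.8  0.4 -0.9] q [ 0.24  0.39 -0.03  1.17  0.01  0.17]
2
[[-11.3,20.0,-0.9],[0.007,-0.019,-0.005],-0.3],[[-11.4,20.0,-0.8],[0.0,0.0,-0.005],-0.3],
```

Call:
step_arm(plan=[[[-11,15,0],[0.007,-0.019,-0.005],-0.3],[[-10,10,0],[0,0,-0.005],-0.3],[[0,0,0],[0,0,0],-0.3],[[0,0,0],[0,0,0],-0.3],[[0,0,15],[0,0,0],-0.3],[[0,0,20],[0,0,0],-0.3],[[0,0,15],[0,0,0],-0.3],[[0,0,0],[0,0,0],-0.3]])

```text
time_s: 23.25
eef_pos: [0.5417, 0.1559, 0.0912]
orientation: [-0.037, 0.999, -0.002, -0.004]
ft_force: [-0.4, 0.3, -1.8]
finger_gap: 0.066
```

```bash
python3 - <<'E'
from h import *
plan([(0.5457,0.172,0.06,94.2)],-0.3,maxd=40)
f,K,T=cam("side"); crop(f,230,110,390,230,5,"g1.png")
E
```

```text
t 23.25 pos [0.5417 0.1559 0.0912] x [-0.997 -0.073  0.008] y [-0.073  0.997 -0.003] z [-0.007 -0.004 -1.   ] gap 0.0660 F [-0.4  0.3 -1.8] q [ 0.28  0.47 -0.06  1.05 -0.    0.21]
1
[[-5.4,15.8,31.2],[-0.003,-0.008,0.0],-0.3],
```

View pics/g1.png

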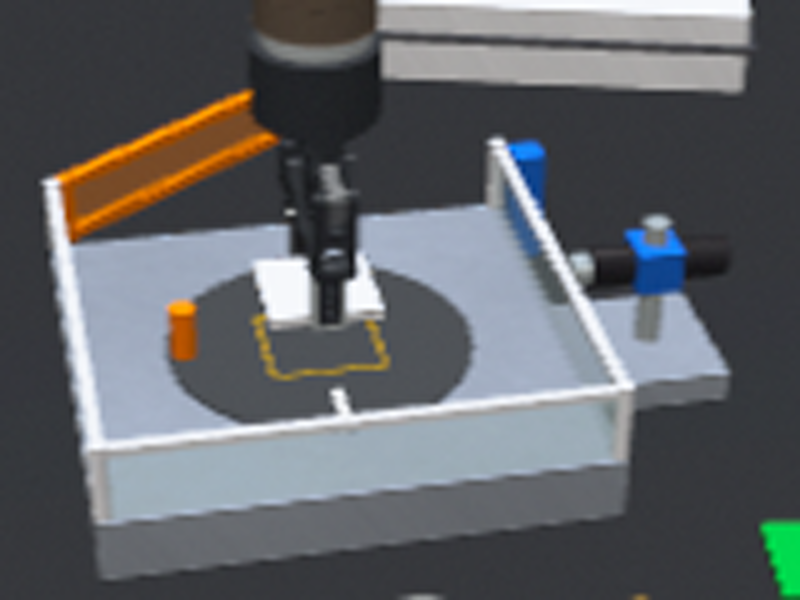

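Call:
step_arm(plan=[[[-5,15,0],[-0.003,-0.008,0],-0.3],[[0,0,0],[0,0,0],-0.3],[[0,0,0],[0,0,0],-0.3],[[0,0,15],[0,0,0],-0.3],[[0,0,10],[0,0,0],-0.3],[[0,0,5],[0,0,0],-0.3],[[0,0,0],[0,0,0],-0.3],[[0,0,0],[0,0,0],-0.3]])

```text
time_s: 24.3
eef_pos: [0.5476, 0.173, 0.0612]
orientation: [-0.037, 0.999, 0.001, 0.002]
ft_force: [-0.2, -0.1, -1.3]
finger_gap: 0.0658
```

```bash
python3 - <<'E'
from h import *
plan([(0.5457,0.172,0.05,94.2)],-0.3,maxd=40)
f,K,T=cam("side"); crop(f,270,135,330,195,10,"g2.png")
f,K,T=cam("top"); crop(f,210,180,290,260,8,"g3.png")
E
```

```text
t 24.30 pos [0.5476 0.173  0.0612] x [-0.997 -0.073 -0.005] y [-0.073  0.997  0.001] z [ 0.005  0.001 -1.   ] gap 0.0658 F [-0.2 -0.1 -1.3] q [ 0.31  0.52 -0.08  0.97 -0.    0.23]
1
[[2.0,-0.9,11.2],[0.001,0.005,0.0],-0.3],
```

View pics/g2.png

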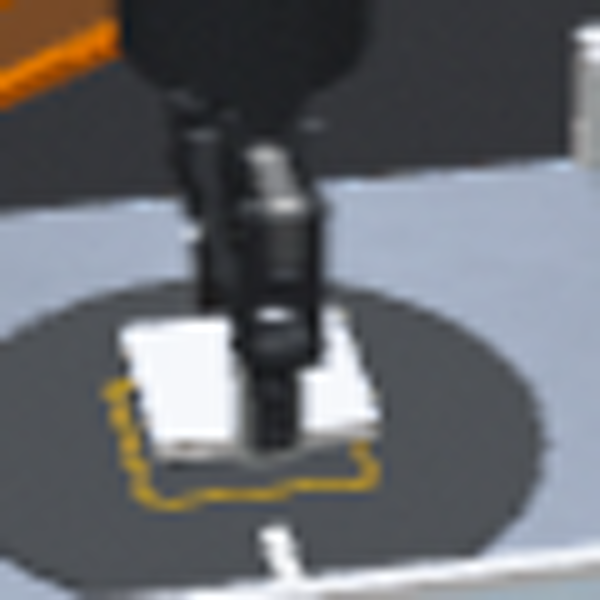

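View pics/g3.png

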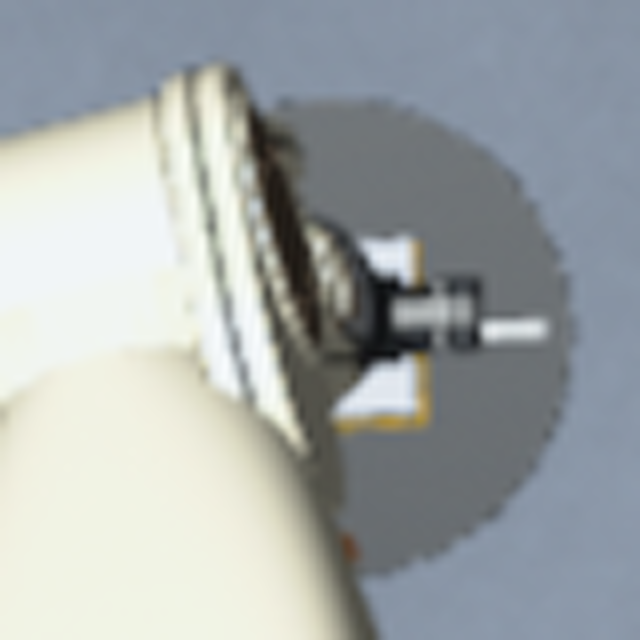

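Call:
step_arm(plan=[[[1.5,-1,4],[0,0.005,0],-0.3],[[0,0,4],[0,0,0],-0.3],[[0,0,3],[0,0,0],-0.3],[[0,0,2],[0,0,0],-0.3],[[0,0,1],[0,0,0],-0.3],[[0,0,0],[0,0,0],-0.3],[[0,0,0],[0,0,0],-0.3],[[0,0,0],[0,0,0],-0.3]])

```text
time_s: 25.4
eef_pos: [0.5467, 0.1721, 0.0471]
orientation: [-0.037, 0.999, 0.001, 0.001]
ft_force: [-0.1, 1.3, -1.2]
finger_gap: 0.0657
```

```bash
python3 - <<'E'
from h import *
plan([(0.5457,0.172,0.05,94.2)],-0.3,maxd=40)
f,K,T=cam("side"); crop(f,270,135,330,195,10,"g4.png")
E
```

```text
t 25.40 pos [0.5467 0.1721 0.0471] x [-0.997 -0.073 -0.001] y [-0.073  0.997  0.001] z [ 0.001  0.001 -1.   ] gap 0.0657 F [-0.1  1.3 -1.2] q [ 0.3   0.53 -0.09  0.95  0.    0.23]
1
[[1.0,0.0,-2.9],[0.001,0.001,0.0],-0.3],
```

View pics/g4.png

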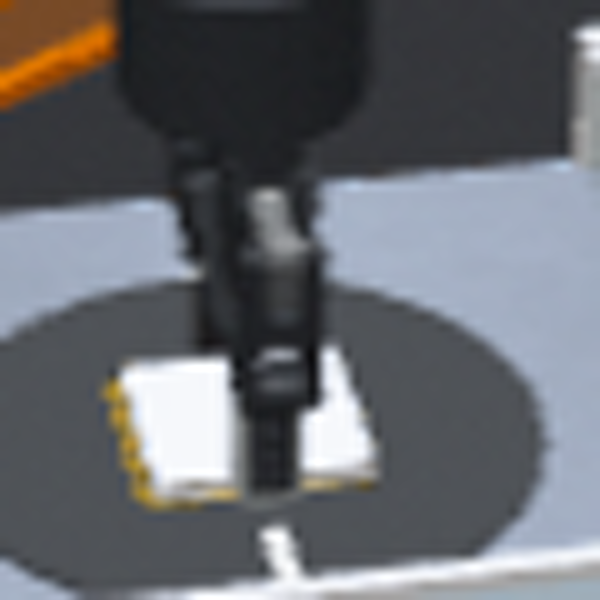

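Call:
step_arm(plan=[[[2,0,0.5],[0,0,0],-0.3],[[0,0,0],[0,0,0],-0.3],[[0,0,0],[0,0,0],-0.5],[[0,0,0],[0,0,0],-0.65],[[0,0,0],[0,0,0],-0.75],[[0,0,0],[0,0,0],-0.75],[[0,0,-15],[0,0,0],-0.75],[[0,0,-35],[0,0,0],-0.75]])

```text
time_s: 26.45
eef_pos: [0.5428, 0.1713, 0.0966]
orientation: [-0.037, 0.999, 0.0, -0.002]
ft_force: [0.4, 0.4, -0.1]
finger_gap: 0.0751
```

Call:
step_arm(plan=[[[0,0,-50],[0,0,0],-0.75],[[0,-40,-30],[0,0,0],-0.75],[[0,-60,0],[0,0,0],-0.75],[[0,-60,0],[0,0,0],-0.75],[[0,-60,0],[0,0,0],-0.75],[[0,-50,0],[0,0,0],-0.75],[[0,-20,0],[0,0,0],-0.75],[[0,0,0],[0,0,0],-0.75]])

```text
time_s: 27.45
eef_pos: [0.571, -0.1244, 0.1935]
orientation: [-0.039, 0.999, 0.0, 0.01]
ft_force: [-0.1, 0.6, -0.2]
finger_gap: 0.0744
```

```bash
python3 - <<'E'
from h import *
st()
f,K,T=cam("top"); crop(f,215,185,290,260,8,"g5.png"); plates(f,K,T); plates(f,K,T,z=.053,names=("alu",),region=(215,185,290,260))
f,K,T=cam("side"); crop(f,230,110,390,230,5,"g6.png"); plates(f,K,T,names=("brass","copper","blue")); plates(f,K,T,z=.053,names=("alu",),region=(270,150,330,195))
E
```

```text
t 27.45 pos [ 0.571  -0.1244  0.1935] x [-0.997 -0.078 -0.019] y [-0.078  0.997 -0.   ] z [ 0.019  0.001 -1.   ] gap 0.0744 F [-0.1  0.6 -0.2] q [-0.22  0.42  0.13  1.27  0.01 -0.29]
brass px [336.8348659  181.60076628] cen [687.8 -96.8] rectc [687.7 -97. ] size [70.9 70.4] ang 30.2
copper px [422.29742173 192.55248619] cen [ 659.4 -381.3] rectc [ 659.5 -381.5] size [53.7 53.9] ang 87.9
alu px [251.71049137 222.20783533] cen [545.1 178.7] rectc [545.  178.2] size [72.1 71.5] ang 4.9
alu px [426.21728749 152.94412607] cen [ 793.2 -394. ] rectc [ 793.4 -394. ] size [50.1 53.9] ang 3.1
alu px [360.28985507 144.17857143] cen [ 816.1 -172.8] rectc [ 815.7 -172.7] size [55.8 51.1] ang 64.8
blue px [425.66838843 261.30475207] cen [ 434.3 -393.3] rectc [ 434.3 -393.3] size [69.8 69.5] ang 85.2
green px [317.35714286 142.7196162 ] cen [816.4 -29.6] rectc [816.1 -29.7] size [70.4 70.6] ang 85.6
alu px [251.71049137 222.20783533] cen [543.6 172.3] rectc [543.5 171.9] size [69.6 69. ] ang 4.9
brass px [357.84573003 241.71969697] cen [689.7 -99.8] rectc [ 689.5 -100.4] size [75.2 74.1] ang 30.4
copper px [374.02421384 329.36446541] cen [ 661.4 -386. ] rectc [ 661.3 -386.4] size [56.1 54.2] ang 87.8
copper px [359.61633514 278.23658831] cen [ 664.3 -234.1] rectc [ 664.2 -234.1] size [75.3 71. ] ang 61.3
blue px [270.06149733 345.50311943] cen [ 436.5 -395.8] rectc [ 436.2 -396.9] size [73.2 69.6] ang 85.1
alu px [293.85066007 176.9810231 ] cen [545.4 169.7] rectc [545.4 169. ] size [70.8 74.3] ang 4.6
```

View pics/g5.png

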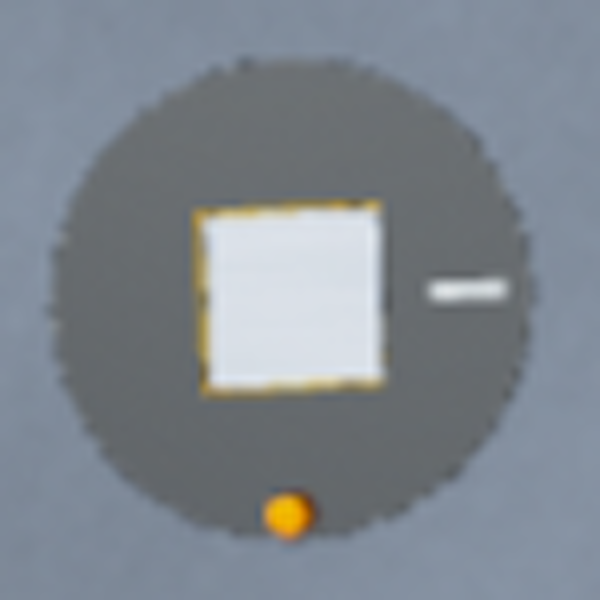

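View pics/g6.png

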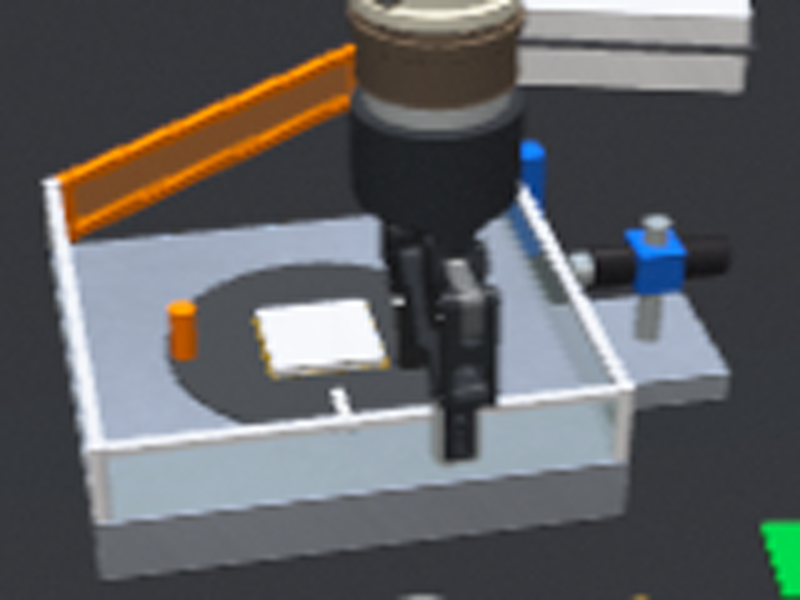

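```bash
python3 - <<'E'
from h import *
plan([(0.6634,-0.2324,0.09,61.2)],-0.75)
E
```

```text
t 27.55 pos [ 0.5709 -0.1226  0.1933] x [-0.997 -0.08  -0.019] y [-0.08   0.997  0.   ] z [ 0.018  0.002 -1.   ] gap 0.0748 F [-0.3 -0.1 -0.3] q [-0.21  0.42  0.13  1.27  0.01 -0.29]
4
[[-20.3,-29.2,26.2],[0.002,0.019,0.146],-0.75],[[-24.9,-25.9,25.8],[0.0,0.0,0.146],-0.75],[[-28.4,-22.0,25.8],[0.0,0.0,0.146],-0.75],[[-31.2,-17.6,25.8],[0.0,0.0,0.146],-0.75],
```

Call:
step_arm(plan=[[[-20,-29,20],[0.002,0.019,0.146],-0.75],[[-25,-26,20],[0,0,0.146],-0.75],[[-28,-22,20],[0,0,0.146],-0.75],[[-31,-18,20],[0,0,0.146],-0.75],[[0,0,0],[0,0,0],-0.75],[[0,0,0],[0,0,0],-0.75],[[0,0,0],[0,0,0],-0.75],[[0,0,0],[0,0,0],-0.75]])

```text
time_s: 28.55
eef_pos: [0.6672, -0.2168, 0.1146]
orientation: [0.246, 0.969, 0.002, -0.0]
ft_force: [-0.4, 1.0, 0.2]
finger_gap: 0.0747
```

```bash
python3 - <<'E'
from h import *
f,K,T=cam("side"); plates(f,K,T,names=("copper",))
plan([(0.6634,-0.2324,0.06,61.2)],-0.75)
E
```

```text
copper px [374.05072464 329.36704474] cen [ 661.5 -385.9] rectc [ 661.3 -386.4] size [56.  54.2] ang 87.8
copper px [359.61151296 278.23025919] cen [ 664.3 -234.1] rectc [ 664.1 -234.1] size [75.1 70.9] ang 61.5
t 28.60 pos [ 0.6672 -0.2169  0.1148] x [-0.879  0.477  0.001] y [0.477 0.879 0.004] z [ 0.     0.004 -1.   ] gap 0.0747 F [1.  1.1 0.3] q [-0.32  0.72  0.43  1.29  0.    0.18]
2
[[-2.1,-7.8,27.4],[0.004,-0.001,0.003],-0.75],[[-2.0,-7.7,27.4],[0.0,0.0,0.003],-0.75],
```

Call:
step_arm(plan=[[[-4,-14,5],[0.004,0,0.006],-0.75],[[0,0,10],[0,0,0],-0.75],[[0,0,20],[0,0,0],-0.75],[[0,0,20],[0,0,0],-0.75],[[0,0,18],[0,0,0],-0.75],[[0,0,8],[0,0,0],-0.75],[[0,0,0],[0,0,0],-0.75],[[0,0,0],[0,0,0],-0.75]])

```text
time_s: 29.6
eef_pos: [0.6625, -0.2341, 0.0302]
orientation: [0.251, 0.968, 0.0, -0.0]
ft_force: [0.0, 0.5, -0.0]
finger_gap: 0.0748
```

```bash
python3 - <<'E'
from h import *
plan([(0.6634,-0.2324,0.0015,61.2)],-0.75)
f,K,T=cam("side"); crop(f,310,230,410,330,6,"i1.png")
E
```

```text
t 29.60 pos [ 0.6625 -0.2341  0.0302] x [-0.874  0.485  0.001] y [ 0.485  0.874 -0.   ] z [-0.001  0.    -1.   ] gap 0.0748 F [ 0.   0.5 -0. ] q [-0.34  0.78  0.33  1.12 -0.    0.17]
1
[[0.0,1.9,28.7],[0.0,-0.001,-0.004],-0.75],
```

View pics/i1.png

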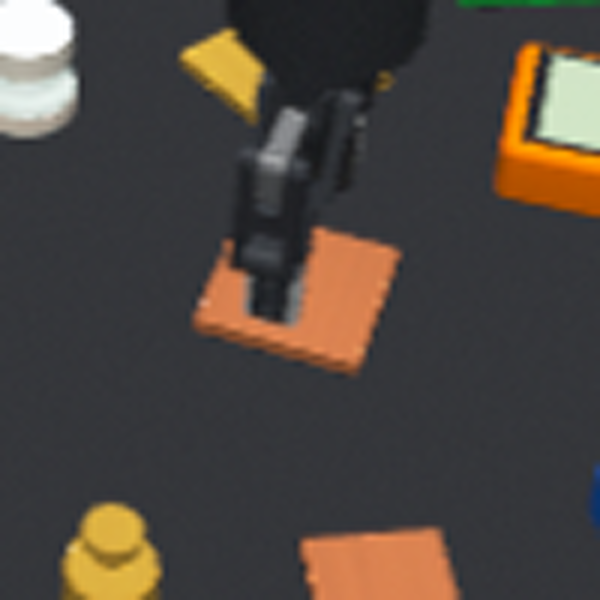

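Call:
step_arm(plan=[[[0,2,8],[0,0,-0.004],-0.75],[[0,0,8],[0,0,0],-0.75],[[0,0,6],[0,0,0],-0.75],[[0,0,3],[0,0,0],-0.75],[[0,0,2],[0,0,0],-0.75],[[0,0,1],[0,0,0],-0.75],[[0,0,0],[0,0,0],-0.75],[[0,0,0],[0,0,0],-0.75]])

```text
time_s: 30.65
eef_pos: [0.6648, -0.2324, 0.0021]
orientation: [0.248, 0.969, -0.0, 0.001]
ft_force: [-0.0, 0.5, -0.5]
finger_gap: 0.0747
```

```bash
python3 - <<'E'
from h import *
plan([(0.6634,-0.2324,0.0015,61.2)],-0.75)
f,K,T=cam("side"); crop(f,330,250,390,310,10,"i2.png")
E
```

```text
t 30.65 pos [ 0.6648 -0.2324  0.0021] x [-0.877  0.481 -0.002] y [0.481 0.877 0.   ] z [ 0.002 -0.001 -1.   ] gap 0.0747 F [-0.   0.5 -0.5] q [-0.34  0.81  0.3   1.06 -0.    0.17]
1
[[1.2,-0.6,0.6],[0.0,0.002,0.001],-0.75],
```

View pics/i2.png

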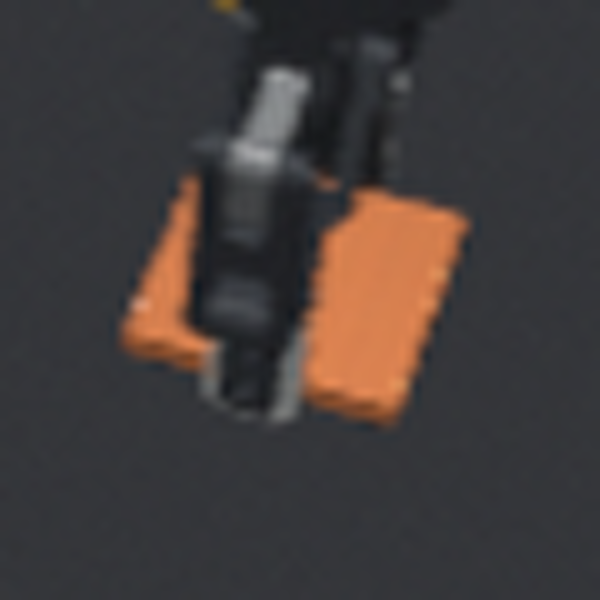

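Call:
step_arm(plan=[[[0,0,0.5],[0,0,0],-0.65],[[0,0,0],[0,0,0],-0.5],[[0,0,0],[0,0,0],-0.3],[[0,0,0],[0,0,0],-0.3],[[0,0,-4],[0,0,0],-0.3],[[0,0,-15],[0,0,0],-0.3],[[0,0,-25],[0,0,0],-0.3],[[0,0,-30],[0,0,0],-0.3]])

```text
time_s: 31.7
eef_pos: [0.6604, -0.231, 0.0728]
orientation: [0.248, 0.969, 0.0, -0.005]
ft_force: [-0.5, -1.1, -3.5]
finger_gap: 0.0657
```

Call:
step_arm(plan=[[[0,0,-35],[0,0,0],-0.3],[[0,0,-30],[0,0,0],-0.3],[[12,0,-15],[0,0,0],-0.3],[[25,10,0],[0,0,-0.05],-0.3],[[35,30,0],[0,0,-0.06],-0.3],[[35,40,0],[0,0,-0.07],-0.3],[[30,50,0],[0,0,-0.08],-0.3],[[25,55,0],[0,0,-0.08],-0.3]])

```text
time_s: 32.7
eef_pos: [0.5669, 0.0062, 0.1592]
orientation: [0.08, 0.997, 0.0, -0.005]
ft_force: [1.3, 0.5, -4.1]
finger_gap: 0.0659
```

```bash
python3 - <<'E'
from h import *
plan([(0.5453,0.1742,0.16,94.5)],-0.3)
E
```

```text
t 32.70 pos [0.5669 0.0062 0.1592] x [-0.987  0.16   0.009] y [0.16  0.987 0.   ] z [-0.009  0.002 -1.   ] gap 0.0659 F [ 1.3  0.5 -4.1] q [0.01 0.42 0.05 1.21 0.   0.17]
4
[[12.0,40.6,-0.1],[0.0,-0.009,-0.06],-0.3],[[9.6,41.2,-0.2],[0.0,0.0,-0.06],-0.3],[[7.1,41.7,-0.2],[0.0,0.0,-0.06],-0.3],[[4.6,42.1,-0.2],[0.0,0.0,-0.06],-0.3],
```

Call:
step_arm(plan=[[[10,45,0],[0,-0.009,-0.06],-0.3],[[8,40,0],[0,0,-0.06],-0.3],[[6,32,0],[0,0,-0.06],-0.3],[[3,20,0],[0,0,-0.06],-0.3],[[0,0,0],[0,0,0],-0.3],[[0,0,0],[0,0,0],-0.3],[[0,0,15],[0,0,0],-0.3],[[0,0,15],[0,0,0],-0.3]])

```text
time_s: 33.7
eef_pos: [0.541, 0.1514, 0.1272]
orientation: [-0.047, 0.999, -0.0, -0.003]
ft_force: [-0.5, -0.1, -4.9]
finger_gap: 0.0658
```

```bash
python3 - <<'E'
from h import *
plan([(0.5453,0.1742,0.07,94.5)],-0.3)
E
```

```text
t 33.70 pos [0.541  0.1514 0.1272] x [-0.996 -0.093  0.007] y [-0.093  0.996 -0.   ] z [-0.006 -0.001 -1.   ] gap 0.0658 F [-0.5 -0.1 -4.9] q [ 0.27  0.44 -0.01  1.13  0.    0.18]
2
[[-3.4,11.2,28.6],[0.0,-0.007,0.007],-0.3],[[-3.1,11.2,28.6],[0.0,0.0,0.007],-0.3],
```

Call:
step_arm(plan=[[[-6,20,5],[0,-0.007,0.014],-0.3],[[0,0,5],[0,0,0],-0.3],[[0,0,10],[0,0,0],-0.3],[[0,0,15],[0,0,0],-0.3],[[0,0,12],[0,0,0],-0.3],[[0,0,5],[0,0,0],-0.3],[[0,0,0],[0,0,0],-0.3],[[0,0,0],[0,0,0],-0.3]])

```text
time_s: 34.7
eef_pos: [0.5421, 0.1669, 0.0658]
orientation: [-0.036, 0.999, -0.002, -0.004]
ft_force: [0.4, 0.0, -4.1]
finger_gap: 0.0657
```

```bash
python3 - <<'E'
from h import *
plan([(0.5453,0.1742,0.0555,94.5)],-0.3)
f,K,T=cam("side"); crop(f,270,135,330,195,10,"j1.png")
E
```

```text
t 34.70 pos [0.5421 0.1669 0.0658] x [-0.997 -0.073  0.009] y [-0.073  0.997 -0.004] z [-0.009 -0.005 -1.   ] gap 0.0657 F [ 0.4  0.  -4.1] q [ 0.3   0.51 -0.08  1.   -0.    0.23]
1
[[-3.8,7.1,10.2],[-0.004,-0.009,-0.006],-0.3],
```

View pics/j1.png

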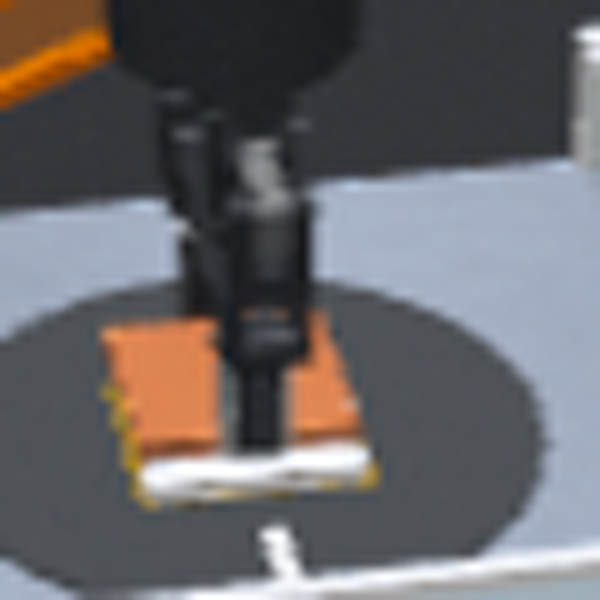

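Call:
step_arm(plan=[[[-4,7,0],[-0.004,-0.009,-0.006],-0.3],[[0,0,0],[0,0,0],-0.3],[[0,0,3],[0,0,0],-0.3],[[0,0,3],[0,0,0],-0.3],[[0,0,2],[0,0,0],-0.3],[[0,0,1],[0,0,0],-0.3],[[0,0,0],[0,0,0],-0.3],[[0,0,0],[0,0,0],-0.3]])

```text
time_s: 35.75
eef_pos: [0.5465, 0.1751, 0.0572]
orientation: [-0.04, 0.999, 0.0, 0.001]
ft_force: [-0.3, -0.1, -4.0]
finger_gap: 0.066
```

```bash
python3 - <<'E'
from h import *
plan([(0.5453,0.1742,0.0555,94.5)],-0.3)
f,K,T=cam("side"); crop(f,270,135,330,195,10,"j2.png")
E
```

```text
t 35.75 pos [0.5465 0.1751 0.0572] x [-0.997 -0.079 -0.003] y [-0.079  0.997  0.001] z [ 0.003  0.001 -1.   ] gap 0.0660 F [-0.3 -0.1 -4. ] q [ 0.31  0.52 -0.08  0.97  0.    0.23]
1
[[1.3,-0.8,1.7],[0.001,0.003,0.001],-0.3],
```

View pics/j2.png

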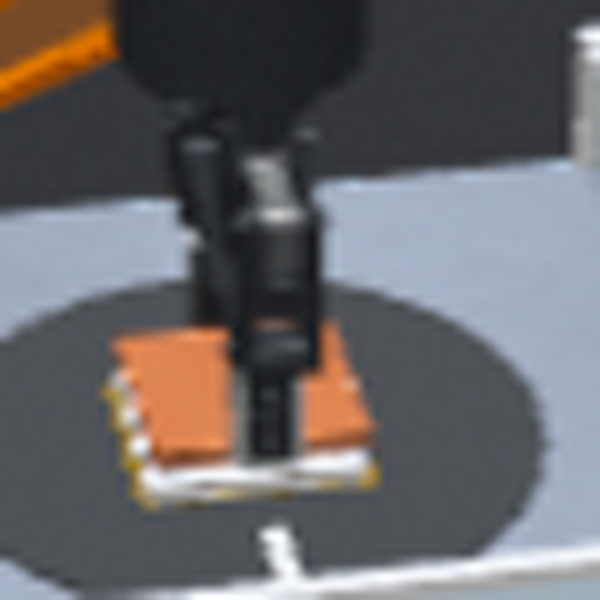

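Call:
step_arm(plan=[[[2,-1,1.5],[0,0.003,0],-0.3],[[0,0,1],[0,0,0],-0.3],[[0,0,0],[0,0,0],-0.3],[[0,0,0],[0,0,0],-0.5],[[0,0,0],[0,0,0],-0.65],[[0,0,0],[0,0,0],-0.75],[[0,0,4],[0,0,0],-0.75],[[0,0,4],[0,0,0],-0.75]])

```text
time_s: 36.8
eef_pos: [0.5469, 0.1746, 0.0488]
orientation: [-0.04, 0.999, 0.001, 0.003]
ft_force: [0.6, -0.3, -0.4]
finger_gap: 0.0746
```

```bash
python3 - <<'E'
from h import *
plan([(0.5453,0.1742,0.048,94.5)],-0.3)
E
```

```text
t 36.80 pos [0.5469 0.1746 0.0488] x [-0.997 -0.079 -0.006] y [-0.079  0.997  0.002] z [ 0.005  0.003 -1.   ] gap 0.0746 F [ 0.6 -0.3 -0.4] q [ 0.31  0.53 -0.09  0.94  0.    0.23]
1
[[1.6,-0.3,0.8],[0.002,0.006,0.001],-0.3],
```

Call:
step_arm(plan=[[[1.5,0,0.5],[0.002,0.006,0],-0.75],[[0,0,0],[0,0,0],-0.65],[[0,0,0],[0,0,0],-0.5],[[0,0,0],[0,0,0],-0.4],[[0,0,0],[0,0,0],-0.4],[[0,0,0],[0,0,0],-0.65],[[0,0,0],[0,0,0],-0.8],[[0,0,0],[0,0,0],-0.8]], force=30)

```text
time_s: 37.8
eef_pos: [0.5451, 0.174, 0.048]
orientation: [-0.04, 0.999, -0.0, -0.001]
ft_force: [0.3, -0.2, 0.2]
finger_gap: 0.0772
```

Call:
step_arm(plan=[[[0,0,-20],[0,0,0],-0.8],[[0,0,-50],[0,0,0],-0.75],[[0,0,-50],[0,0,0],-0.75],[[0,-50,-10],[0,0,0],-0.75],[[0,-60,0],[0,0,0.05],-0.75],[[0,-60,0],[0,0,0.05],-0.75],[[0,-40,0],[0,0,0.05],-0.75],[[0,0,0],[0,0,0],-0.75]])

```text
time_s: 38.8
eef_pos: [0.5567, -0.0388, 0.1822]
orientation: [0.035, 0.999, 0.0, 0.001]
ft_force: [0.1, 0.3, -0.4]
finger_gap: 0.0745
```

```bash
python3 - <<'E'
from h import *
st()
f,K,T=cam("top"); crop(f,215,185,290,260,8,"j3.png"); plates(f,K,T,names=("brass","blue")); plates(f,K,T,z=.061,names=("copper",),region=(215,185,290,260))
f,K,T=cam("side"); crop(f,270,140,330,200,10,"j4.png"); plates(f,K,T,names=("brass","blue")); plates(f,K,T,z=.061,names=("copper",),region=(270,150,330,195))
E
```

```text
t 38.80 pos [ 0.5567 -0.0388  0.1822] x [-0.998  0.07  -0.001] y [0.07  0.998 0.   ] z [ 0.001  0.    -1.   ] gap 0.0745 F [ 0.1  0.3 -0.4] q [-0.07  0.38  0.05  1.24  0.    0.  ]
brass px [336.54067197 178.58709107] cen [698.5 -95.8] rectc [692.4 -94.1] size [60.1 70.3] ang 28.5
blue px [425.69209622 261.28522337] cen [ 434.3 -393.4] rectc [ 434.3 -393.3] size [69.9 69.5] ang 85.3
copper px [251.19791667 222.63810484] cen [542.7 172.5] rectc [542.2 172.4] size [68.7 69.7] ang 3.6
brass px [357.81546392 241.72164948] cen [689.7 -99.8] rectc [ 689.5 -100.4] size [75.2 74.1] ang 30.4
blue px [270.06188561 345.46805183] cen [ 436.5 -395.8] rectc [ 436.2 -396.9] size [73.2 69.6] ang 85.1
copper px [292.62169312 174.82098765] cen [541.7 169.1] rectc [544.1 167.4] size [69.5 78.4] ang 4.6
```

View pics/j3.png

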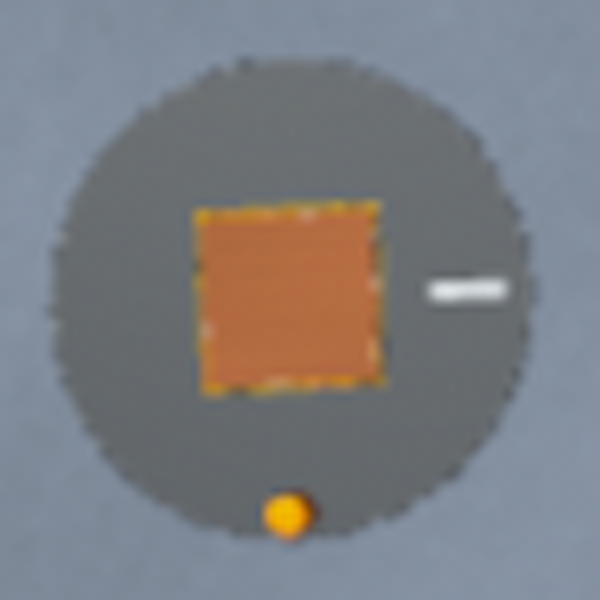

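View pics/j4.png

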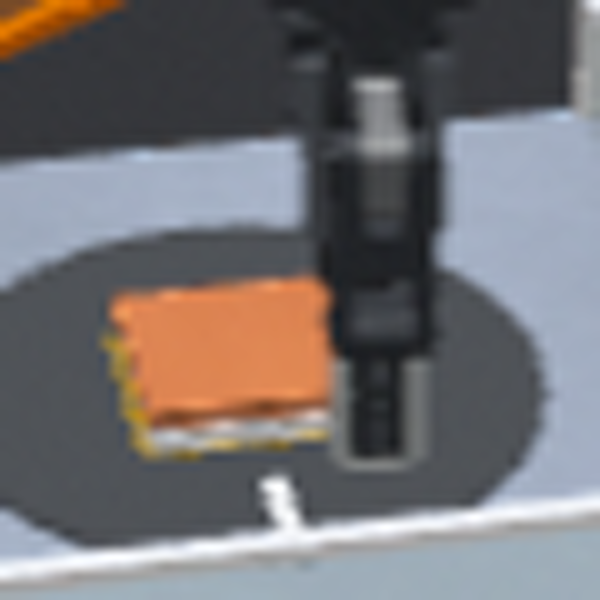

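```bash
python3 - <<'E'
from h import *
plan([(0.6888,-0.0983,0.1,120.2)],-0.75)
E
```

```text
t 38.90 pos [ 0.5568 -0.0363  0.1821] x [-0.998  0.066 -0.001] y [0.066 0.998 0.001] z [ 0.001  0.001 -1.   ] gap 0.0751 F [0.2 0.4 0.2] q [-0.07  0.38  0.05  1.24  0.    0.  ]
4
[[-33.9,-13.3,20.5],[0.001,0.001,-0.148],-0.75],[[-31.6,-18.1,20.5],[0.0,0.0,-0.148],-0.75],[[-28.6,-22.6,20.5],[0.0,0.0,-0.148],-0.75],[[-24.9,-26.6,20.5],[0.0,0.0,-0.148],-0.75],
```

Call:
step_arm(plan=[[[-34,-13,18],[0,0,-0.148],-0.75],[[-32,-18,18],[0,0,-0.148],-0.75],[[-29,-23,18],[0,0,-0.148],-0.75],[[-25,-27,18],[0,0,-0.148],-0.75],[[0,0,0],[0,0,0],-0.75],[[0,0,0],[0,0,0],-0.75],[[0,0,0],[0,0,0],-0.75],[[0,0,0],[0,0,0],-0.75]])

```text
time_s: 39.9
eef_pos: [0.6943, -0.0843, 0.1091]
orientation: [-0.277, 0.961, 0.002, 0.001]
ft_force: [0.6, 0.1, -0.1]
finger_gap: 0.075
```

```bash
python3 - <<'E'
from h import *
f,K,T=cam("side"); plates(f,K,T,names=("brass",),region=(310,210,410,280))
plan([(0.6888,-0.0983,0.03,120.2)],-0.75)
E
```

```text
brass px [357.83676976 241.7395189 ] cen [689.7 -99.8] rectc [ 689.5 -100.4] size [75.2 74.1] ang 30.4
t 39.95 pos [ 0.6944 -0.0843  0.1093] x [-0.846 -0.533 -0.004] y [-0.533  0.846  0.003] z [ 0.002  0.005 -1.   ] gap 0.0751 F [-0.1  0.3  0.1] q [-0.12  0.71  0.41  1.27  0.01 -0.68]
2
[[6.3,-4.6,39.6],[0.003,0.004,0.017],-0.75],[[6.0,-4.5,39.6],[0.0,0.0,0.017],-0.75],
```

Call:
step_arm(plan=[[[12,-9,5],[0.003,0.004,0.034],-0.75],[[0,0,10],[0,0,0],-0.75],[[0,0,20],[0,0,0],-0.75],[[0,0,20],[0,0,0],-0.75],[[0,0,15],[0,0,0],-0.75],[[0,0,6],[0,0,0],-0.75],[[0,0,0],[0,0,0],-0.75],[[0,0,0],[0,0,0],-0.75]])

```text
time_s: 40.95
eef_pos: [0.6882, -0.1011, 0.0311]
orientation: [-0.258, 0.966, -0.0, 0.001]
ft_force: [-0.6, -1.0, 0.1]
finger_gap: 0.0749
```

```bash
python3 - <<'E'
from h import *
plan([(0.6888,-0.0983,0.0015,120.2)],-0.75)
f,K,T=cam("side"); crop(f,310,190,410,290,6,"k1.png")
E
```

```text
t 40.95 pos [ 0.6882 -0.1011  0.0311] x [-0.867 -0.499 -0.002] y [-0.499  0.867 -0.001] z [ 0.002 -0.    -1.   ] gap 0.0749 F [-0.6 -1.   0.1] q [-0.15  0.76  0.3   1.1   0.   -0.67]
1
[[-1.9,2.2,29.6],[-0.001,0.002,-0.005],-0.75],
```

View pics/k1.png

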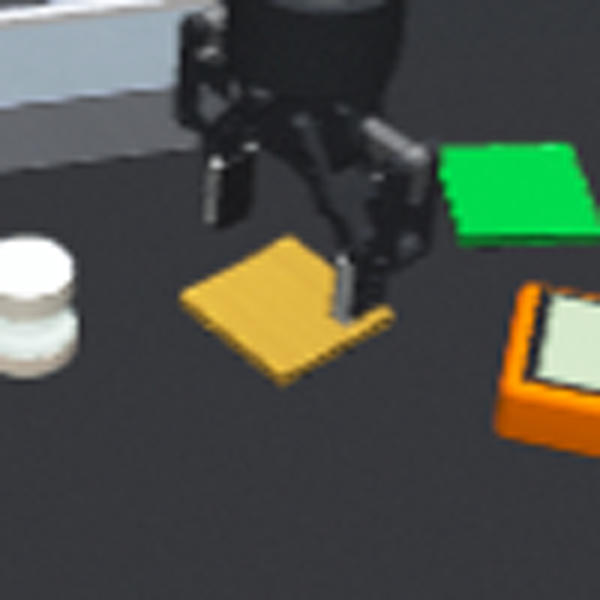

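Call:
step_arm(plan=[[[-2,2,8],[0,0.002,-0.005],-0.75],[[0,0,8],[0,0,0],-0.75],[[0,0,7],[0,0,0],-0.75],[[0,0,3],[0,0,0],-0.75],[[0,0,2],[0,0,0],-0.75],[[0,0,1],[0,0,0],-0.75],[[0,0,0],[0,0,0],-0.75],[[0,0,0],[0,0,0],-0.75]])

```text
time_s: 42.0
eef_pos: [0.69, -0.0982, 0.0014]
orientation: [-0.261, 0.965, -0.001, 0.001]
ft_force: [-0.3, -0.5, -0.3]
finger_gap: 0.0744
```

```bash
python3 - <<'E'
from h import *
plan([(0.6888,-0.0983,0.0015,120.2)],-0.75)
f,K,T=cam("side"); crop(f,325,205,395,275,8,"k2.png")
E
```

```text
t 42.00 pos [ 0.69   -0.0982  0.0014] x [-0.864 -0.503 -0.001] y [-0.503  0.864 -0.003] z [ 0.002 -0.002 -1.   ] gap 0.0744 F [-0.3 -0.5 -0.3] q [-0.14  0.8   0.28  1.05 -0.   -0.67]
1
[[1.1,0.5,-0.1],[-0.003,0.001,0.0],-0.75],
```

View pics/k2.png

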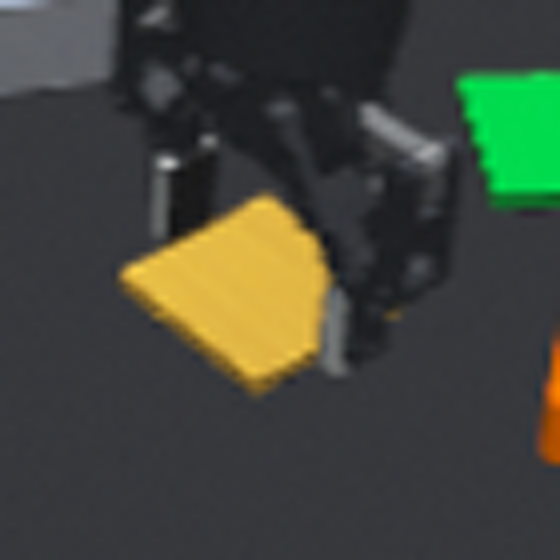

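Call:
step_arm(plan=[[[1,0.5,0],[-0.003,0,0],-0.65],[[0,0,0],[0,0,0],-0.5],[[0,0,0],[0,0,0],-0.3],[[0,0,0],[0,0,0],-0.3],[[0,0,0],[0,0,0],-0.3],[[0,0,-5],[0,0,0],-0.3],[[0,0,-20],[0,0,0],-0.3],[[0,0,-30],[0,0,0],-0.3]], force=60)

```text
time_s: 43.05
eef_pos: [0.6835, -0.0977, 0.0511]
orientation: [-0.261, 0.965, 0.003, -0.006]
ft_force: [0.4, 0.2, -4.0]
finger_gap: 0.0659
```

Call:
step_arm(plan=[[[0,0,-35],[0,0,0],-0.3],[[0,0,-30],[0,0,0],-0.3],[[10,10,-20],[0,0,0],-0.3],[[15,30,0],[0,0,0.05],-0.3],[[15,40,0],[0,0,0.06],-0.3],[[12,45,0],[0,0,0.06],-0.3],[[5,40,0],[0,0,0.06],-0.3],[[0,30,0],[0,0,0.05],-0.3]])

```text
time_s: 44.05
eef_pos: [0.5484, 0.0545, 0.1364]
orientation: [-0.116, 0.993, 0.002, -0.011]
ft_force: [0.2, -0.3, -4.4]
finger_gap: 0.0659
```

```bash
python3 - <<'E'
from h import *
plan([(0.5453,0.1742,0.15,94.5)],-0.3)
f,K,T=cam("side"); crop(f,230,110,390,230,5,"k3.png")
E
```

```text
t 44.05 pos [0.5484 0.0545 0.1364] x [-0.973 -0.231  0.022] y [-0.23   0.973  0.007] z [-0.023  0.002 -1.   ] gap 0.0659 F [ 0.2 -0.3 -4.4] q [ 0.1   0.42 -0.01  1.16  0.   -0.14]
3
[[-8.1,39.1,-4.5],[0.006,-0.022,0.051],-0.3],[[-6.2,39.4,-4.5],[0.0,0.0,0.051],-0.3],[[-4.1,39.7,-4.5],[0.0,0.0,0.051],-0.3],
```

View pics/k3.png

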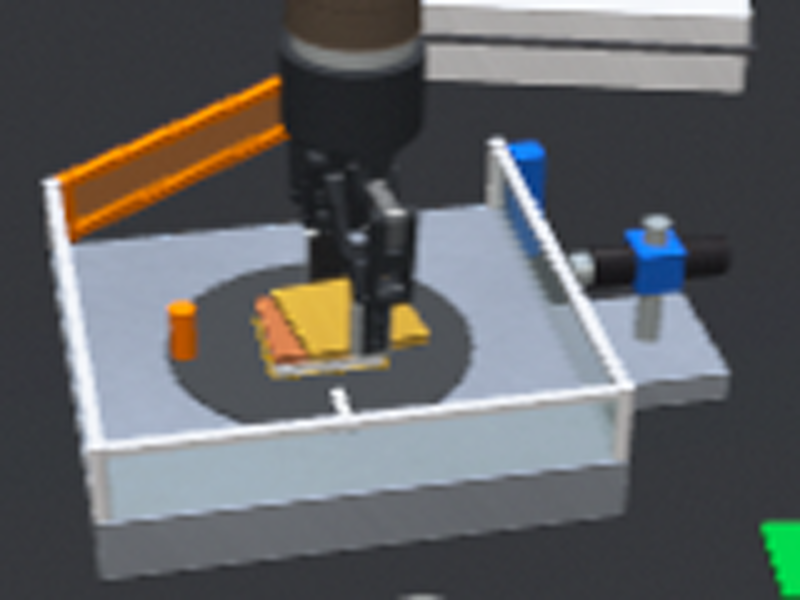

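Call:
step_arm(plan=[[[-8,39,-2],[0.006,-0.022,0.051],-0.3],[[-6,39,-2],[0,0,0.051],-0.3],[[-4,25,-2],[0,0,0.051],-0.3],[[0,0,0],[0,0,0],-0.3],[[0,0,0],[0,0,0],-0.3],[[0,0,0],[0,0,0],-0.3],[[0,0,15],[0,0,0],-0.3],[[0,0,15],[0,0,0],-0.3]])

```text
time_s: 45.1
eef_pos: [0.5428, 0.1628, 0.1085]
orientation: [-0.038, 0.999, 0.0, -0.003]
ft_force: [-0.4, 0.5, -4.5]
finger_gap: 0.066
```

```bash
python3 - <<'E'
from h import *
plan([(0.5453,0.1742,0.08,94.5)],-0.3)
E
```

```text
t 45.10 pos [0.5428 0.1628 0.1085] x [-0.997 -0.077  0.006] y [-0.077  0.997  0.001] z [-0.006  0.    -1.   ] gap 0.0660 F [-0.4  0.5 -4.5] q [ 0.29  0.46 -0.03  1.09  0.    0.21]
1
[[-3.5,11.1,28.5],[0.001,-0.006,-0.002],-0.3],
```

Call:
step_arm(plan=[[[-3.5,11,0],[0,-0.006,0],-0.3],[[0,0,0],[0,0,0],-0.3],[[0,0,8],[0,0,0],-0.3],[[0,0,12],[0,0,0],-0.3],[[0,0,8],[0,0,0],-0.3],[[0,0,3],[0,0,0],-0.3],[[0,0,0],[0,0,0],-0.3],[[0,0,0],[0,0,0],-0.3]])

```text
time_s: 46.1
eef_pos: [0.5443, 0.174, 0.073]
orientation: [-0.038, 0.999, -0.0, -0.002]
ft_force: [0.0, -0.3, -4.3]
finger_gap: 0.066
```

```bash
python3 - <<'E'
from h import *
plan([(0.5453,0.1742,0.0635,94.5)],-0.3)
f,K,T=cam("side"); crop(f,270,135,330,195,10,"k4.png")
E
```

```text
t 46.10 pos [0.5443 0.174  0.073 ] x [-0.997 -0.076  0.004] y [-0.076  0.997 -0.   ] z [-0.004 -0.001 -1.   ] gap 0.0660 F [ 0.  -0.3 -4.3] q [ 0.31  0.5  -0.06  1.01  0.    0.23]
1
[[-1.1,0.1,9.5],[0.0,-0.004,-0.002],-0.3],
```

View pics/k4.png

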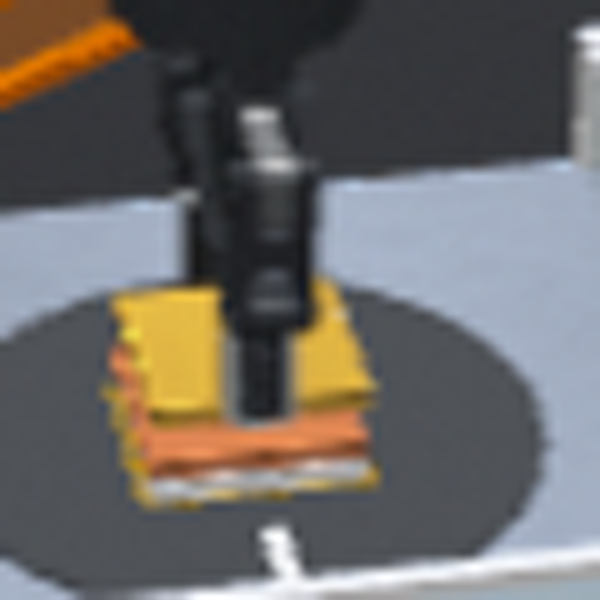

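Call:
step_arm(plan=[[[1,0,3],[0,-0.004,0],-0.3],[[0,0,3],[0,0,0],-0.3],[[0,0,2],[0,0,0],-0.3],[[0,0,1],[0,0,0],-0.3],[[0,0,1],[0,0,0],-0.3],[[0,0,0],[0,0,0],-0.3],[[0,0,0],[0,0,0],-0.3],[[0,0,0],[0,0,0],-0.3]])

```text
time_s: 47.15
eef_pos: [0.5439, 0.1742, 0.0635]
orientation: [-0.038, 0.999, 0.0, 0.001]
ft_force: [0.1, -0.8, -3.1]
finger_gap: 0.0658
```

```bash
python3 - <<'E'
from h import *
plan([(0.5453,0.1742,0.063,94.5)],-0.3)
f,K,T=cam("side"); crop(f,270,135,330,195,10,"k5.png")
E
```

```text
t 47.15 pos [0.5439 0.1742 0.0635] x [-0.997 -0.076 -0.002] y [-0.076  0.997  0.   ] z [ 0.002  0.    -1.   ] gap 0.0658 F [ 0.1 -0.8 -3.1] q [ 0.31  0.51 -0.08  0.98 -0.    0.23]
1
[[-1.4,-0.1,0.5],[0.0,0.002,-0.002],-0.3],
```

View pics/k5.png

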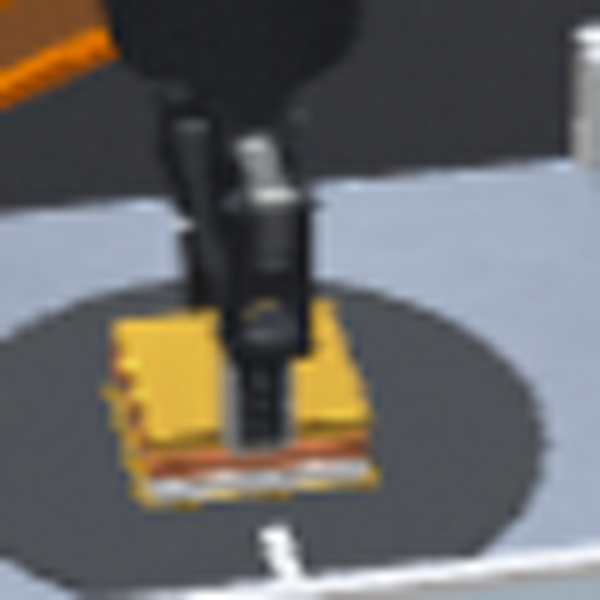

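Call:
step_arm(plan=[[[0,0,0.7],[0,0,0],-0.3],[[0,0,0],[0,0,0],-0.5],[[0,0,0],[0,0,0],-0.65],[[0,0,0],[0,0,0],-0.75],[[0,0,0],[0,0,0],-0.75],[[0,0,-15],[0,0,0],-0.75],[[0,0,-40],[0,0,0],-0.75],[[0,0,-50],[0,0,0],-0.75]])

```text
time_s: 48.2
eef_pos: [0.5427, 0.1738, 0.1703]
orientation: [-0.038, 0.999, -0.0, -0.0]
ft_force: [1.1, 0.1, 0.6]
finger_gap: 0.0747
```

Call:
step_arm(plan=[[[20,-50,-10],[0,0,0],-0.75],[[20,-60,0],[0,0,0],-0.75],[[20,-60,0],[0,0,0],-0.75],[[15,-60,0],[0,0,0],-0.75],[[15,-60,0],[0,0,0],-0.75],[[15,-60,0],[0,0,0],-0.75],[[10,-40,0],[0,0,0],-0.75],[[0,0,0],[0,0,0],-0.75]])

```text
time_s: 49.2
eef_pos: [0.4654, -0.2312, 0.1967]
orientation: [-0.04, 0.999, -0.002, 0.016]
ft_force: [0.6, -0.1, 1.0]
finger_gap: 0.0748
```

```bash
python3 - <<'E'
from h import *
st()
f,K,T=cam("top"); cv2.imwrite("pics/l0.png",f); crop(f,215,185,290,260,8,"l1.png"); plates(f,K,T,names=("blue",)); plates(f,K,T,z=.069,names=("brass",),region=(215,185,290,260))
f,K,T=cam("side"); crop(f,270,140,330,200,10,"l2.png"); plates(f,K,T,names=("blue",))
E
```

```text
t 49.20 pos [ 0.4654 -0.2312  0.1967] x [-0.996 -0.08  -0.031] y [-0.08   0.997 -0.005] z [ 0.032 -0.002 -0.999] gap 0.0748 F [ 0.6 -0.1  1. ] q [-0.47  0.28 -0.06  1.21  0.01 -0.55]
brass px [251.13190565 222.20235878] cen [542.7 172.7] rectc [542.4 172.3] size [71.6 72.2] ang 4.2
blue px [270.05272565 345.46380697] cen [ 436.5 -395.8] rectc [ 436.2 -396.9] size [73.2 69.6] ang 85.1
```

View pics/l1.png

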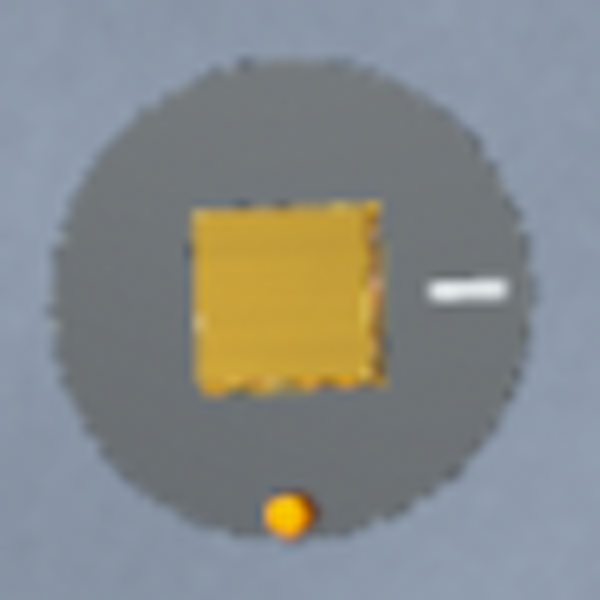

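View pics/l2.png

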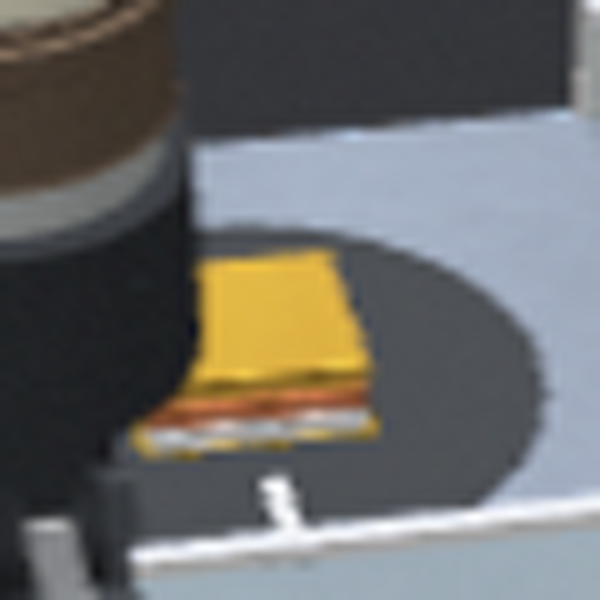

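```bash
python3 - <<'E'
from h import *
plan([(0.4354,-0.3945,0.1,85.2)],-0.75)
E
```

```text
t 49.30 pos [ 0.4659 -0.2287  0.1965] x [-0.996 -0.084 -0.031] y [-0.084  0.996 -0.004] z [ 0.031 -0.001 -1.   ] gap 0.0746 F [0.5 0.5 0.1] q [-0.46  0.28 -0.06  1.21  0.01 -0.55]
5
[[9.4,-32.5,19.1],[-0.003,0.031,0.034],-0.75],[[7.8,-32.8,19.3],[0.0,0.0,0.033],-0.75],[[6.7,-33.1,19.3],[0.0,0.0,0.033],-0.75],[[5.5,-33.3,19.3],[0.0,0.0,0.033],-0.75],[[4.4,-33.4,19.3],[0.0,0.0,0.033],-0.75],
```

Call:
step_arm(plan=[[[9,-33,15],[-0.003,0.031,0.034],-0.75],[[8,-35,15],[0,0,0.033],-0.75],[[7,-35,15],[0,0,0.033],-0.75],[[6,-35,15],[0,0,0.033],-0.75],[[4,-28,15],[0,0,0.033],-0.75],[[0,0,0],[0,0,0],-0.75],[[0,0,0],[0,0,0],-0.75],[[0,0,0],[0,0,0],-0.75]])

```text
time_s: 50.3
eef_pos: [0.4437, -0.388, 0.1241]
orientation: [0.033, 0.999, 0.0, 0.003]
ft_force: [0.2, 0.2, 0.0]
finger_gap: 0.0746
```

```bash
python3 - <<'E'
from h import *
f,K,T=cam("side"); plates(f,K,T,names=("blue",))
plan([(0.4354,-0.3945,0.03,85.2)],-0.75)
E
```

```text
blue px [270.16735632 345.09448276] cen [ 436.5 -395.7] rectc [ 436.2 -396. ] size [70.6 69.2] ang 85.1
t 50.35 pos [ 0.4438 -0.388   0.1242] x [-0.998  0.065 -0.006] y [0.065 0.998 0.001] z [ 0.006  0.    -1.   ] gap 0.0745 F [ 0.8 -0.2  0.7] q [-0.72  0.48  0.05  1.14  0.   -0.65]
3
[[2.8,-2.4,31.4],[0.001,0.006,0.006],-0.75],[[2.6,-2.4,31.4],[0.0,0.0,0.006],-0.75],[[2.6,-2.4,31.4],[0.0,0.0,0.006],-0.75],
```

Call:
step_arm(plan=[[[8,-7,5],[0,0.006,0.018],-0.75],[[0,0,15],[0,0,0],-0.75],[[0,0,25],[0,0,0],-0.75],[[0,0,25],[0,0,0],-0.75],[[0,0,15],[0,0,0],-0.75],[[0,0,6],[0,0,0],-0.75],[[0,0,0],[0,0,0],-0.75],[[0,0,0],[0,0,0],-0.75]])

```text
time_s: 51.35
eef_pos: [0.435, -0.3941, 0.0292]
orientation: [0.042, 0.999, 0.0, 0.0]
ft_force: [1.0, 0.2, -0.0]
finger_gap: 0.0749
```

```bash
python3 - <<'E'
from h import *
plan([(0.4354,-0.3945,0.0015,85.2)],-0.75)
f,K,T=cam("side"); crop(f,220,290,320,390,6,"n1.png")
E
```

```text
t 51.35 pos [ 0.435  -0.3941  0.0292] x [-0.996  0.084 -0.   ] y [0.084 0.996 0.   ] z [ 0.  0. -1.] gap 0.0749 F [ 1.   0.2 -0. ] q [-0.74  0.58 -0.07  0.93  0.   -0.65]
1
[[-0.4,-0.4,27.7],[0.0,0.0,0.0],-0.75],
```

View pics/n1.png

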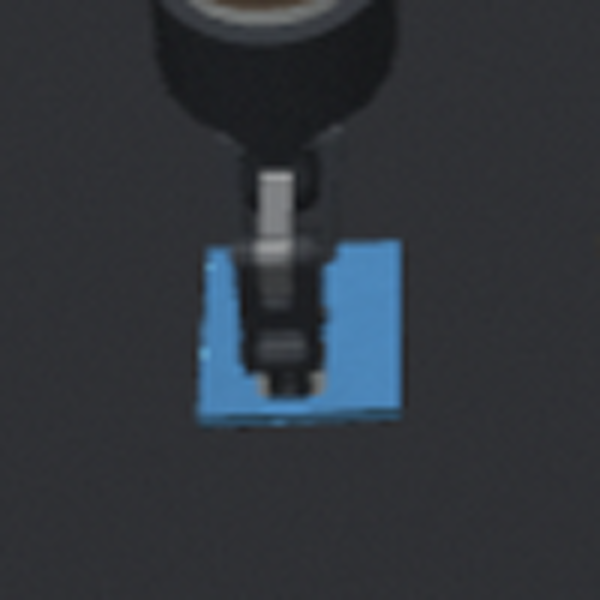

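Call:
step_arm(plan=[[[-1,0,8],[0,0,0],-0.75],[[0,0,8],[0,0,0],-0.75],[[0,0,6],[0,0,0],-0.75],[[0,0,3],[0,0,0],-0.75],[[0,0,2],[0,0,0],-0.75],[[0,0,0.5],[0,0,0],-0.75],[[0,0,0],[0,0,0],-0.75],[[0,0,0],[0,0,0],-0.75]])

```text
time_s: 52.4
eef_pos: [0.437, -0.395, 0.0013]
orientation: [0.042, 0.999, -0.001, 0.001]
ft_force: [-0.9, -0.1, 0.1]
finger_gap: 0.075
```

```bash
python3 - <<'E'
from h import *
plan([(0.4354,-0.3945,0.0015,85.2)],-0.75)
f,K,T=cam("side"); crop(f,235,310,305,380,8,"n2.png")
E
```

```text
t 52.40 pos [ 0.437  -0.395   0.0013] x [-0.996  0.084 -0.003] y [ 0.084  0.996 -0.002] z [ 0.003 -0.002 -1.   ] gap 0.0750 F [-0.9 -0.1  0.1] q [-0.74  0.61 -0.09  0.87  0.   -0.65]
1
[[1.7,0.3,-0.2],[-0.002,0.003,0.0],-0.75],
```

View pics/n2.png

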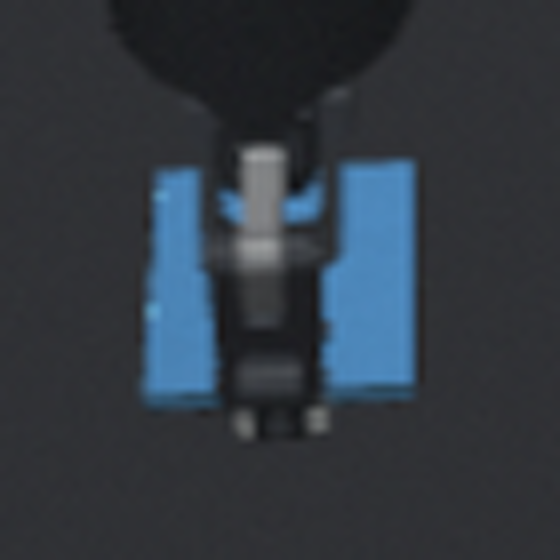

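Call:
step_arm(plan=[[[0.5,0,0],[0,0.003,0],-0.65],[[0,0,0],[0,0,0],-0.5],[[0,0,0],[0,0,0],-0.3],[[0,0,0],[0,0,0],-0.3],[[0,0,0],[0,0,0],-0.3],[[0,0,-5],[0,0,0],-0.3],[[0,0,-20],[0,0,0],-0.3],[[0,0,-30],[0,0,0],-0.3]], force=60)

```text
time_s: 53.45
eef_pos: [0.4341, -0.3926, 0.0545]
orientation: [0.042, 0.999, 0.002, -0.004]
ft_force: [-1.1, -0.1, -2.1]
finger_gap: 0.066
```

Call:
step_arm(plan=[[[0,0,-40],[0,0,0],-0.3],[[0,0,-40],[0,0,0],-0.3],[[-15,20,-30],[0,0,0],-0.3],[[-20,40,0],[0,0,0],-0.3],[[-20,50,0],[0,0,-0.02],-0.3],[[-20,55,0],[0,0,-0.03],-0.3],[[-15,60,0],[0,0,-0.03],-0.3],[[-10,60,0],[0,0,-0.03],-0.3]])

```text
time_s: 54.45
eef_pos: [0.5531, -0.1133, 0.17]
orientation: [-0.009, 1.0, 0.001, -0.002]
ft_force: [1.0, 0.3, -2.6]
finger_gap: 0.0661
```

```bash
python3 - <<'E'
from h import *
plan([(0.5445,0.1742,0.16,94.5)],-0.3,maxd=55)
E
```

```text
t 54.45 pos [ 0.5531 -0.1133  0.17  ] x [-1.    -0.019  0.003] y [-0.019  1.     0.001] z [-0.003  0.001 -1.   ] gap 0.0661 F [ 1.   0.3 -2.6] q [-0.2   0.41  0.06  1.22  0.   -0.22]
6
[[0.5,47.9,1.7],[0.001,-0.003,-0.01],-0.3],[[0.1,47.9,1.7],[0.0,0.0,-0.01],-0.3],[[-0.4,47.9,1.7],[0.0,0.0,-0.01],-0.3],[[-0.9,47.9,1.7],[0.0,0.0,-0.01],-0.3],[[-1.4,47.9,1.7],[0.0,0.0,-0.01],-0.3],[[-1.9,47.9,1.7],[0.0,0.0,-0.01],-0.3],
```

Call:
step_arm(plan=[[[0,52,0],[0,-0.003,-0.01],-0.3],[[0,52,0],[0,0,-0.01],-0.3],[[0,50,0],[0,0,-0.01],-0.3],[[-1,45,0],[0,0,-0.01],-0.3],[[-1,35,0],[0,0,-0.01],-0.3],[[0,15,0],[0,0,0],-0.3],[[0,0,0],[0,0,0],-0.3],[[0,0,0],[0,0,0],-0.3]])

```text
time_s: 55.45
eef_pos: [0.5423, 0.1467, 0.1688]
orientation: [-0.039, 0.999, -0.0, -0.002]
ft_force: [-0.3, -0.0, -2.3]
finger_gap: 0.0659
```

```bash
python3 - <<'E'
from h import *
plan([(0.5445,0.1742,0.1,94.5)],-0.3,maxd=90)
E
```

```text
t 55.45 pos [0.5423 0.1467 0.1688] x [-0.997 -0.077  0.003] y [-0.077  0.997 -0.   ] z [-0.003 -0.001 -1.   ] gap 0.0659 F [-0.3 -0.  -2.3] q [0.26 0.4  0.05 1.22 0.   0.19]
1
[[-4.5,27.3,68.8],[0.0,-0.003,-0.001],-0.3],
```

Call:
step_arm(plan=[[[-4,22,5],[0,-0.003,0],-0.3],[[0,3,10],[0,0,0],-0.3],[[0,0,20],[0,0,0],-0.3],[[0,0,20],[0,0,0],-0.3],[[0,0,12],[0,0,0],-0.3],[[0,0,4],[0,0,0],-0.3],[[0,0,0],[0,0,0],-0.3],[[0,0,0],[0,0,0],-0.3]])

```text
time_s: 56.45
eef_pos: [0.5455, 0.169, 0.0943]
orientation: [-0.035, 0.999, -0.001, -0.0]
ft_force: [-0.1, 0.8, -1.0]
finger_gap: 0.0659
```

```bash
python3 - <<'E'
from h import *
plan([(0.5445,0.1742,0.0715,94.5)],-0.3,maxd=90)
f,K,T=cam("side"); crop(f,270,125,330,185,10,"o1.png")
E
```

```text
t 56.45 pos [0.5455 0.169  0.0943] x [-0.998 -0.07   0.   ] y [-0.07   0.998 -0.002] z [-0.    -0.002 -1.   ] gap 0.0659 F [-0.1  0.8 -1. ] q [ 0.3   0.48 -0.04  1.05 -0.    0.23]
1
[[0.7,5.4,22.8],[-0.002,0.0,-0.008],-0.3],
```

View pics/o1.png

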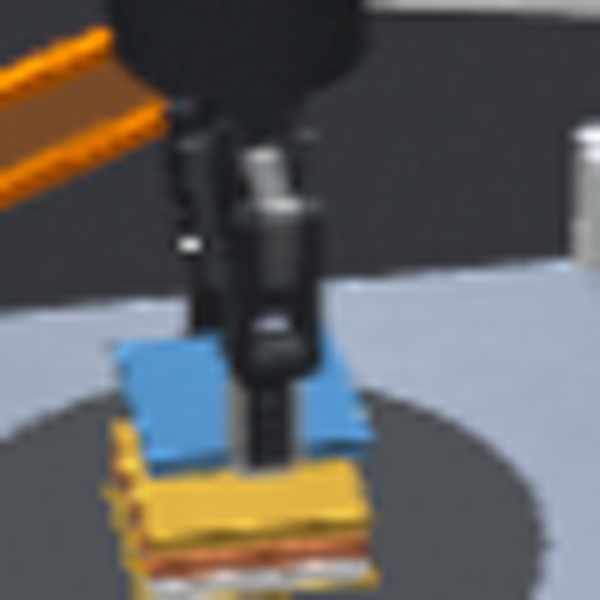

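Call:
step_arm(plan=[[[0.7,5.4,0],[-0.002,0,-0.008],-0.3],[[0,0,4],[0,0,0],-0.3],[[0,0,7],[0,0,0],-0.3],[[0,0,6],[0,0,0],-0.3],[[0,0,3],[0,0,0],-0.3],[[0,0,1],[0,0,0],-0.3],[[0,0,0],[0,0,0],-0.3],[[0,0,0],[0,0,0],-0.3]])

```text
time_s: 57.5
eef_pos: [0.545, 0.175, 0.0727]
orientation: [-0.04, 0.999, 0.0, 0.001]
ft_force: [-0.1, 0.8, -1.0]
finger_gap: 0.0658
```

```bash
python3 - <<'E'
from h import *
plan([(0.5445,0.1742,0.0715,94.5)],-0.3,maxd=90)
f,K,T=cam("side"); crop(f,270,135,330,195,10,"o2.png")
E
```

```text
t 57.50 pos [0.545  0.175  0.0727] x [-0.997 -0.079 -0.001] y [-0.079  0.997  0.   ] z [ 0.001  0.001 -1.   ] gap 0.0658 F [-0.1  0.8 -1. ] q [ 0.31  0.5  -0.07  1.    0.    0.23]
1
[[0.6,-0.7,1.2],[0.0,0.001,0.001],-0.3],
```

View pics/o2.png

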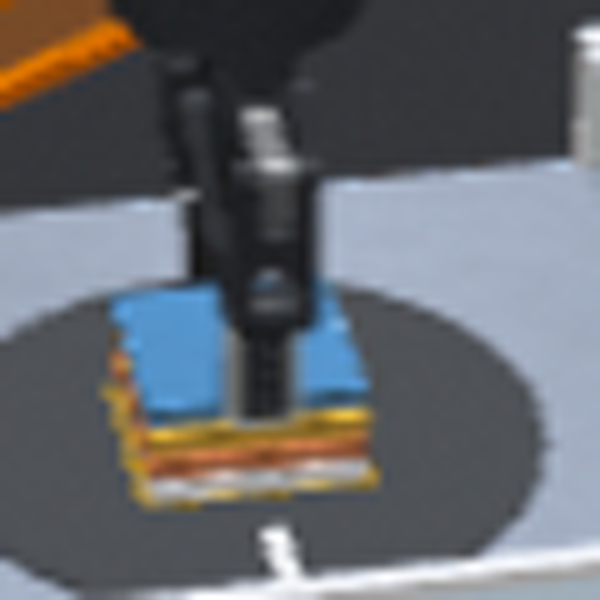

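Call:
step_arm(plan=[[[0.5,-0.7,1],[0,0,0],-0.3],[[0,0,0.7],[0,0,0],-0.3],[[0,0,0],[0,0,0],-0.5],[[0,0,0],[0,0,0],-0.65],[[0,0,0],[0,0,0],-0.75],[[0,0,0],[0,0,0],-0.75],[[0,0,-20],[0,0,0],-0.75],[[0,0,-45],[0,0,0],-0.75]])

```text
time_s: 58.55
eef_pos: [0.5425, 0.1735, 0.1346]
orientation: [-0.04, 0.999, -0.001, -0.002]
ft_force: [-0.0, 0.9, 0.3]
finger_gap: 0.0743
```

Call:
step_arm(plan=[[[0,0,-50],[0,0,0.1],-0.75],[[20,-50,-20],[0,0,0.15],-0.75],[[10,-60,0],[0,0,0.15],-0.75],[[0,-60,0],[0,0,0.15],-0.75],[[-10,-55,0],[0,0,0.15],-0.75],[[-20,-45,0],[0,0,0.15],-0.75],[[0,0,0],[0,0,0.15],-0.75],[[0,0,0],[0,0,0],-0.75]])

```text
time_s: 59.55
eef_pos: [0.4557, -0.0983, 0.2134]
orientation: [0.458, 0.889, 0.003, 0.006]
ft_force: [-0.2, 0.1, -0.5]
finger_gap: 0.0747
```

```bash
python3 - <<'E'
from h import *
st()
f,K,T=cam("top"); np.savez("top.npz",f=f,K=K,T=T); crop(f,215,185,290,260,8,"p1.png"); plates(f,K,T,z=.077,names=("blue",),region=(215,185,290,260))
f,K,T=cam("side");np.savez("side.npz",f=f,K=K,T=T); crop(f,270,135,330,195,10,"p2.png"); plates(f,K,T,z=.077,names=("blue",),region=(270,130,330,195))
E
```

```text
t 59.55 pos [ 0.4557 -0.0983  0.2134] x [-0.581  0.814 -0.009] y [0.814 0.581 0.01 ] z [ 0.013 -0.001 -1.   ] gap 0.0747 F [-0.2  0.1 -0.5] q [-0.21  0.18 -0.14  1.24  0.    0.74]
blue px [249.7934927  221.90471448] cen [543.8 175. ] rectc [543.7 174.7] size [66.8 67.4] ang 4.3
blue px [294.72034632 170.46536797] cen [548.8 170.3] rectc [546.2 170.6] size [68.9 76.2] ang 4.0
```

View pics/p1.png

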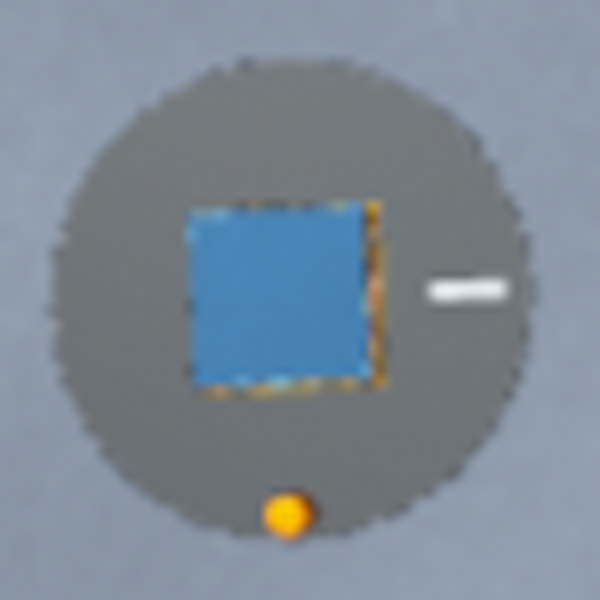

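View pics/p2.png

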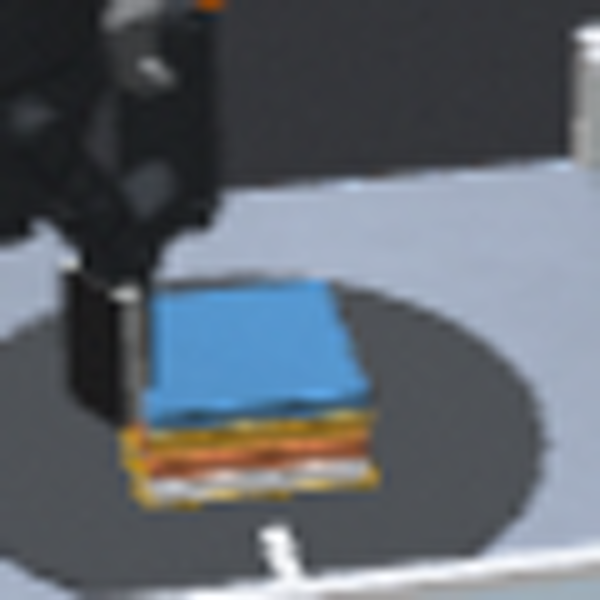

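```bash
python3 - <<'E'
from h import *
plan([(0.5455,0.1742,0.2,4.5)],-0.8,maxd=50)
E
```

```text
t 59.65 pos [ 0.456  -0.0976  0.2133] x [-0.583  0.813 -0.009] y [0.813 0.583 0.01 ] z [ 0.013 -0.001 -1.   ] gap 0.0746 F [ 0.6  0.3 -0.1] q [-0.21  0.18 -0.14  1.24  0.    0.74]
6
[[28.1,38.5,2.4],[0.01,0.008,0.091],-0.8],[[31.5,35.8,2.2],[0.0,0.0,0.091],-0.8],[[34.6,32.8,2.2],[0.0,0.0,0.091],-0.8],[[37.4,29.6,2.2],[0.0,0.0,0.091],-0.8],[[39.9,26.1,2.2],[0.0,0.0,0.091],-0.8],[[42.1,22.3,2.2],[0.0,0.0,0.091],-0.8],
```

Call:
step_arm(plan=[[[28,38,2],[0.01,0.008,0.091],-0.8],[[32,36,2],[0,0,0.091],-0.8],[[35,33,2],[0,0,0.091],-0.8],[[37,30,2],[0,0,0.091],-0.8],[[40,26,2],[0,0,0.091],-0.8],[[30,15,2],[0,0,0.091],-0.8],[[0,0,0],[0,0,0],-0.8],[[0,0,0],[0,0,0],-0.8]])

```text
time_s: 60.65
eef_pos: [0.5432, 0.1763, 0.2001]
orientation: [0.677, 0.736, -0.0, 0.001]
ft_force: [-0.5, -0.3, -0.5]
finger_gap: 0.0769
```

```bash
python3 - <<'E'
from h import *
plan([(0.5455,0.1742,0.12,4.5)],-0.8,maxd=90)
E
```

```text
t 60.65 pos [0.5432 0.1763 0.2001] x [-0.085  0.996 -0.001] y [0.996 0.085 0.001] z [ 0.001 -0.001 -1.   ] gap 0.0769 F [-0.5 -0.3 -0.5] q [ 0.31  0.4   0.13  1.3  -0.    1.8 ]
1
[[-2.2,2.0,80.1],[0.001,0.001,0.006],-0.8],
```

Call:
step_arm(plan=[[[-2,2,10],[0,0,0.006],-0.8],[[0,0,25],[0,0,0],-0.8],[[0,0,30],[0,0,0],-0.8],[[0,0,20],[0,0,0],-0.8],[[0,0,8],[0,0,0],-0.8],[[0,0,0],[0,0,0],-0.8],[[0,0,0],[0,0,0],-0.8],[[0,0,0],[0,0,0],-0.8]])

```text
time_s: 61.65
eef_pos: [0.5461, 0.1678, 0.1053]
orientation: [0.681, 0.732, 0.001, 0.002]
ft_force: [0.9, 0.4, -0.4]
finger_gap: 0.0767
```

```bash
python3 - <<'E'
from h import *
plan([(0.5455,0.1742,0.049,4.5)],-0.8,maxd=90)
f,K,T=cam("side"); crop(f,260,115,340,195,7,"q1.png")
E
```

```text
t 61.65 pos [0.5461 0.1678 0.1053] x [-0.073  0.997 -0.002] y [0.997 0.073 0.004] z [ 0.004 -0.002 -1.   ] gap 0.0767 F [ 0.9  0.4 -0.4] q [ 0.3   0.47 -0.03  1.07 -0.    1.8 ]
1
[[6.5,-0.3,56.3],[0.004,0.002,-0.006],-0.8],
```

View pics/q1.png

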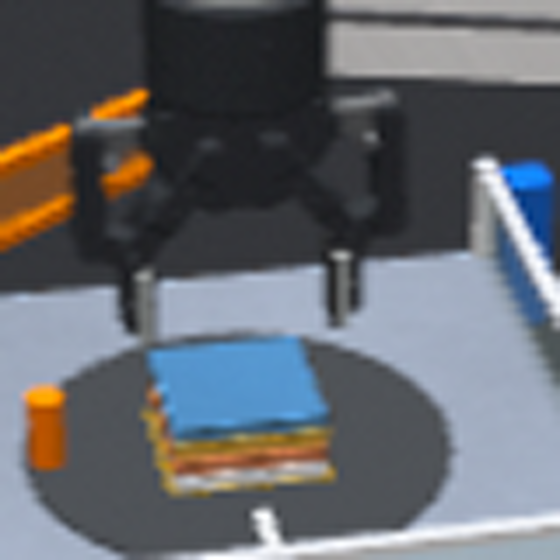

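Call:
step_arm(plan=[[[6.5,0,0],[0.004,0.002,-0.006],-0.8],[[0,0,0],[0,0,0],-0.8],[[0,0,10],[0,0,0],-0.8],[[0,0,4],[0,0,0],-0.8],[[0,0,0],[0,0,0],-0.8],[[0,0,0],[0,0,0],-0.8],[[0,0,0],[0,0,0],-0.8],[[0,0,0],[0,0,0],-0.8]])

```text
time_s: 62.7
eef_pos: [0.546, 0.1753, 0.091]
orientation: [0.678, 0.735, 0.001, 0.0]
ft_force: [0.2, -0.1, -0.3]
finger_gap: 0.0771
```

```bash
python3 - <<'E'
from h import *
plan([(0.5455,0.1742,0.049,4.5)],-0.8,maxd=90)
f,K,T=cam("side"); crop(f,260,115,340,195,7,"q2.png")
E
```

```text
t 62.70 pos [0.546  0.1753 0.091 ] x [-0.08   0.997  0.001] y [0.997 0.08  0.001] z [ 0.001  0.001 -1.   ] gap 0.0771 F [ 0.2 -0.1 -0.3] q [ 0.31  0.49 -0.04  1.05  0.    1.8 ]
1
[[-1.0,-0.6,42.0],[0.001,-0.001,0.002],-0.8],
```

View pics/q2.png

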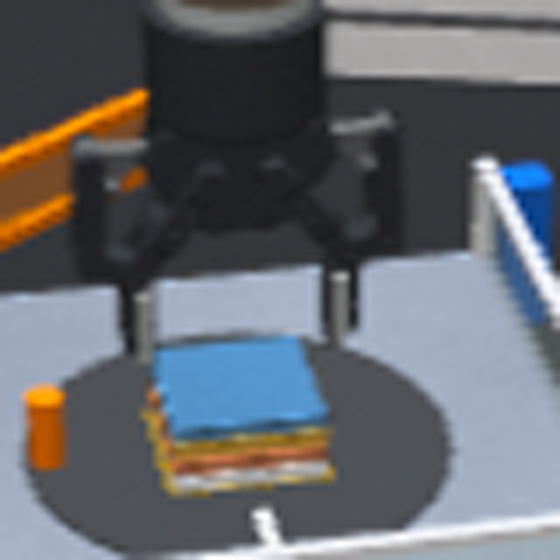

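Call:
step_arm(plan=[[[-1,-1,4],[0,0,0],-0.8],[[0,0,8],[0,0,0],-0.8],[[0,0,12],[0,0,0],-0.8],[[0,0,10],[0,0,0],-0.8],[[0,0,5],[0,0,0],-0.8],[[0,0,2],[0,0,0],-0.8],[[0,0,0],[0,0,0],-0.8],[[0,0,0],[0,0,0],-0.8]])

```text
time_s: 63.75
eef_pos: [0.5447, 0.174, 0.0465]
orientation: [0.678, 0.735, 0.0, -0.0]
ft_force: [0.4, -1.3, -0.6]
finger_gap: 0.0765
```

```bash
python3 - <<'E'
from h import *
plan([(0.545,0.1742,0.048,4.5)],-0.8,maxd=90)
f,K,T=cam("side"); crop(f,260,125,340,195,7,"q3.png")
E
```

```text
t 63.75 pos [0.5447 0.174  0.0465] x [-0.08   0.997  0.   ] y [ 0.997  0.08  -0.   ] z [-0.  0. -1.] gap 0.0765 F [ 0.4 -1.3 -0.6] q [ 0.31  0.53 -0.09  0.95  0.    1.8 ]
1
[[0.2,0.3,-1.5],[0.0,0.0,0.001],-0.8],
```

View pics/q3.png

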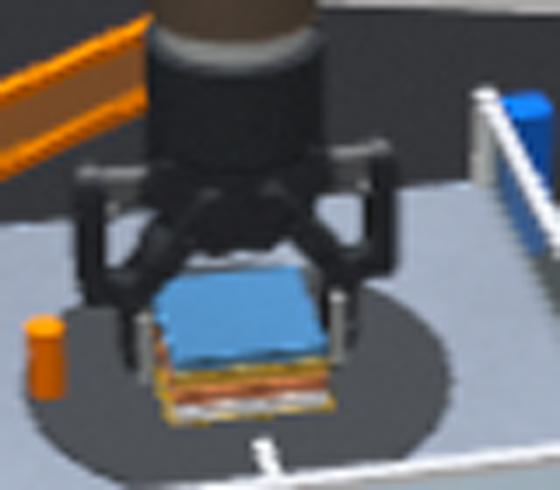

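Call:
step_arm(plan=[[[0,0,-1.5],[0,0,0],-0.75],[[0,0,0],[0,0,0],-0.65],[[0,0,0],[0,0,0],-0.55],[[0,0,0],[0,0,0],-0.5],[[0,0,0],[0,0,0],-0.5],[[0,0,0],[0,0,0],-0.6],[[0,0,0],[0,0,0],-0.7],[[0,0,0],[0,0,0],-0.8]], force=30)

```text
time_s: 64.8
eef_pos: [0.545, 0.1742, 0.0489]
orientation: [0.678, 0.735, 0.001, 0.0]
ft_force: [-0.4, 0.6, -0.4]
finger_gap: 0.0769
```

Call:
step_arm(plan=[[[0,0,0],[0,0,0],-0.8],[[0,0,-10],[0,0,0],-0.8],[[0,0,-30],[0,0,0],-0.8],[[0,0,-40],[0,0,0],-0.8],[[0,0,-40],[0,0,-0.1],-0.8],[[-20,-20,-20],[0,0,-0.15],-0.8],[[-50,-30,0],[0,0,-0.15],-0.8],[[-55,0,0],[0,0,-0.15],-0.8]])

```text
time_s: 65.8
eef_pos: [0.5425, 0.046, 0.1981]
orientation: [0.442, 0.897, 0.002, 0.002]
ft_force: [0.9, 0.9, -0.1]
finger_gap: 0.0771
```

Call:
step_arm(plan=[[[-50,0,0],[0,0,-0.15],-0.8],[[-55,0,0],[0,0,-0.15],-0.8],[[-50,-20,0],[0,0,-0.15],-0.8],[[-30,-20,0],[0,0,-0.15],-0.8],[[0,0,0],[0,0,-0.15],-0.8],[[0,0,0],[0,0,-0.15],-0.8],[[0,0,0],[0,0,0],-0.8],[[0,0,0],[0,0,0],-0.8]])

```text
time_s: 66.8
eef_pos: [0.6656, -0.1182, 0.2054]
orientation: [-0.003, 1.0, 0.0, 0.007]
ft_force: [0.1, 0.1, -0.0]
finger_gap: 0.0769
```

```bash
python3 - <<'E'
from h import *
st()
f,K,T=cam("top"); crop(f,215,185,290,260,8,"r1.png"); plates(f,K,T,z=.077,names=("blue",),region=(215,185,290,260))
f,K,T=cam("side"); crop(f,270,135,330,195,10,"r2.png"); plates(f,K,T,z=.077,names=("blue",),region=(270,130,330,195))
E
```

```text
t 66.80 pos [ 0.6656 -0.1182  0.2054] x [-1.    -0.006 -0.015] y [-0.006  1.     0.001] z [ 0.015  0.001 -1.   ] gap 0.0769 F [ 0.1  0.1 -0. ] q [-0.18  0.61  0.47  1.42  0.   -0.18]
blue px [249.85255136 221.81610338] cen [544.2 174.8] rectc [544.3 174.8] size [66.9 67.7] ang 4.5
blue px [293.818107  170.1600823] cen [545.7 171.7] rectc [545.5 170.7] size [71.  75.9] ang 4.8
```

View pics/r1.png

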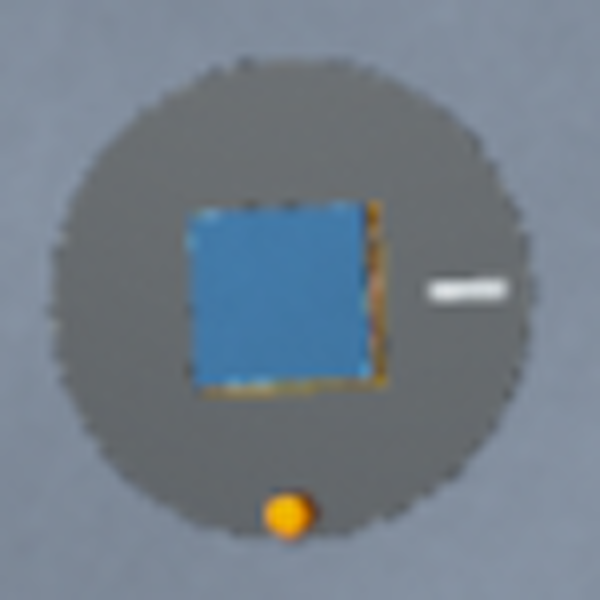

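View pics/r2.png

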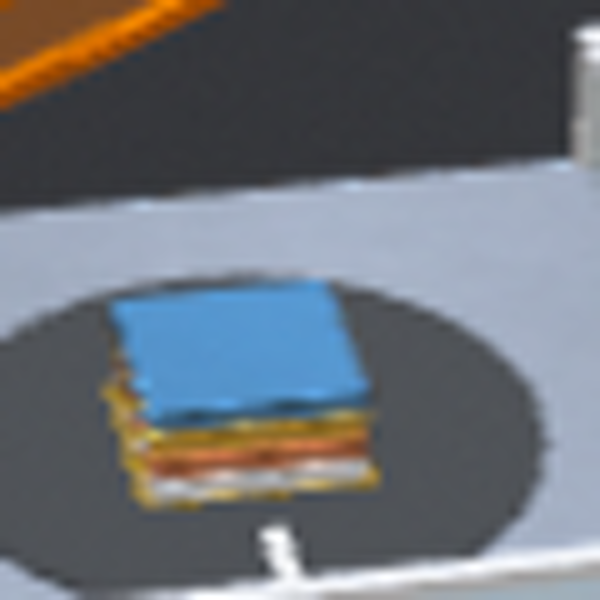

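```bash
python3 - <<'E'
from h import *
plan([(0.545,0.1742,0.17,94.5)],-0.8,maxd=55)
E
```

```text
t 66.90 pos [ 0.6657 -0.1181  0.2053] x [-1.    -0.007 -0.015] y [-0.007  1.     0.001] z [ 0.015  0.001 -1.   ] gap 0.0767 F [ 0.8  0.6 -0.2] q [-0.18  0.61  0.47  1.42  0.   -0.18]
6
[[19.9,48.8,5.6],[0.0,0.015,-0.012],-0.8],[[19.2,49.1,5.9],[0.0,0.0,-0.012],-0.8],[[18.6,49.3,5.9],[0.0,0.0,-0.012],-0.8],[[18.0,49.5,5.9],[0.0,0.0,-0.012],-0.8],[[17.4,49.7,5.9],[0.0,0.0,-0.012],-0.8],[[16.8,49.9,5.9],[0.0,0.0,-0.012],-0.8],
```

Call:
step_arm(plan=[[[20,49,4],[0,0.015,-0.012],-0.8],[[20,52,4],[0,0,-0.012],-0.8],[[20,52,4],[0,0,-0.012],-0.8],[[19,52,4],[0,0,-0.012],-0.8],[[16,48,4],[0,0,-0.012],-0.8],[[10,28,4],[0,0,-0.012],-0.8],[[0,0,0],[0,0,0],-0.8],[[0,0,0],[0,0,0],-0.8]])

```text
time_s: 67.9
eef_pos: [0.5486, 0.1685, 0.1819]
orientation: [-0.037, 0.999, 0.0, 0.002]
ft_force: [-0.7, -1.6, -0.5]
finger_gap: 0.0768
```

```bash
python3 - <<'E'
from h import *
plan([(0.545,0.1742,0.1,94.5)],-0.8,maxd=155)
E
```

```text
t 67.90 pos [0.5486 0.1685 0.1819] x [-0.997 -0.074 -0.004] y [-0.074  0.997  0.001] z [ 0.004  0.001 -1.   ] gap 0.0768 F [-0.7 -1.6 -0.5] q [ 0.3   0.41  0.1   1.25 -0.    0.22]
1
[[3.5,5.9,81.9],[0.001,0.004,-0.004],-0.8],
```

Call:
step_arm(plan=[[[3.5,4,5],[0,0.004,-0.004],-0.8],[[0,0,20],[0,0,0],-0.8],[[0,0,25],[0,0,0],-0.8],[[0,0,20],[0,0,0],-0.8],[[0,0,12],[0,0,0],-0.8],[[0,0,0],[0,0,0],-0.8],[[0,0,0],[0,0,0],-0.8],[[0,0,0],[0,0,0],-0.8]])

```text
time_s: 68.9
eef_pos: [0.5483, 0.1672, 0.0988]
orientation: [-0.034, 0.999, 0.001, 0.002]
ft_force: [-1.3, -0.3, 1.4]
finger_gap: 0.0769
```

```bash
python3 - <<'E'
from h import *
plan([(0.545,0.1742,0.048,94.5)],-0.8,maxd=155)
E
```

```text
t 68.90 pos [0.5483 0.1672 0.0988] x [-0.998 -0.067 -0.004] y [-0.067  0.998  0.001] z [ 0.004  0.001 -1.   ] gap 0.0769 F [-1.3 -0.3  1.4] q [ 0.3   0.48 -0.03  1.06  0.    0.23]
1
[[3.0,7.1,50.8],[0.001,0.004,-0.011],-0.8],
```

Call:
step_arm(plan=[[[3,7,0],[0,0.004,-0.011],-0.8],[[0,0,0],[0,0,0],-0.8],[[0,0,0],[0,0,0],-0.8],[[0,0,3],[0,0,0],-0.8],[[0,0,3],[0,0,0],-0.8],[[0,0,0],[0,0,0],-0.8],[[0,0,0],[0,0,0],-0.8],[[0,0,0],[0,0,0],-0.8]])

```text
time_s: 69.9
eef_pos: [0.5453, 0.175, 0.0937]
orientation: [-0.04, 0.999, 0.001, 0.001]
ft_force: [-0.4, -0.3, 0.8]
finger_gap: 0.0767
```

```bash
python3 - <<'E'
from h import *
plan([(0.545,0.1742,0.048,94.5)],-0.8,maxd=155)
E
```

```text
t 69.90 pos [0.5453 0.175  0.0937] x [-0.997 -0.08  -0.002] y [-0.08   0.997  0.002] z [ 0.002  0.002 -1.   ] gap 0.0767 F [-0.4 -0.3  0.8] q [ 0.31  0.48 -0.04  1.05  0.    0.23]
1
[[0.4,-0.9,45.7],[0.002,0.002,0.001],-0.8],
```

Call:
step_arm(plan=[[[0,-1,5],[0.002,0.002,0],-0.8],[[0,0,10],[0,0,0],-0.8],[[0,0,12],[0,0,0],-0.8],[[0,0,10],[0,0,0],-0.8],[[0,0,4],[0,0,0],-0.8],[[0,0,2],[0,0,0],-0.8],[[0,0,0],[0,0,0],-0.8],[[0,0,0],[0,0,0],-0.8]])

```text
time_s: 70.9
eef_pos: [0.545, 0.1738, 0.0469]
orientation: [-0.04, 0.999, -0.0, -0.001]
ft_force: [0.4, 0.6, -0.4]
finger_gap: 0.0766
```

```bash
python3 - <<'E'
from h import *
plan([(0.545,0.1742,0.048,94.5)],-0.8,maxd=155)
E
```

```text
t 70.90 pos [0.545  0.1738 0.0469] x [-0.997 -0.079  0.001] y [-0.079  0.997 -0.001] z [-0.001 -0.001 -1.   ] gap 0.0766 F [ 0.4  0.6 -0.4] q [ 0.31  0.53 -0.09  0.95 -0.    0.23]
1
[[-0.1,0.4,-1.1],[-0.001,-0.001,0.001],-0.8],
```

Call:
step_arm(plan=[[[0,0.4,-1],[0,0,0],-0.75],[[0,0,0],[0,0,0],-0.65],[[0,0,0],[0,0,0],-0.55],[[0,0,0],[0,0,0],-0.5],[[0,0,0],[0,0,0],-0.5],[[0,0,0],[0,0,0],-0.6],[[0,0,0],[0,0,0],-0.7],[[0,0,0],[0,0,0],-0.8]])

```text
time_s: 71.9
eef_pos: [0.5456, 0.1737, 0.0491]
orientation: [-0.039, 0.999, -0.001, 0.0]
ft_force: [-1.0, 0.1, -0.1]
finger_gap: 0.0766
```

Call:
step_arm(plan=[[[0,0,0],[0,0,0],-0.8],[[0,0,-10],[0,0,0],-0.8],[[0,0,-30],[0,0,0],-0.8],[[0,0,-40],[0,0,0],-0.8],[[15,0,-25],[0,0,0],-0.4],[[25,0,0],[0,0,0],0],[[25,0,0],[0,0,0],0],[[15,0,0],[0,0,0],0]])

```text
time_s: 72.9
eef_pos: [0.466, 0.1685, 0.1624]
orientation: [-0.039, 0.999, 0.001, 0.003]
ft_force: [0.3, -0.1, 0.3]
finger_gap: 0.0426
```

```bash
python3 - <<'E'
from h import *
f,K,T=cam("side"); crop(f,230,110,390,230,5,"s1.png")
# expected pin position
C=np.array([.5447,.1742]); a=np.radians(184.5); P=C+.085*np.array([np.cos(a),np.sin(a)]); print(P)
plan([(P[0],P[1],0.12,94.5)],0,maxd=55)
E
```

```text
[0.45996203 0.16753098]
t 72.95 pos [0.4643 0.1682 0.1624] x [-0.997 -0.079 -0.005] y [-0.079  0.997  0.001] z [ 0.005  0.001 -1.   ] gap 0.0434 F [-2.3 -0.6 -0.1] q [ 0.35  0.27 -0.16  1.13 -0.    0.27]
1
[[4.6,-0.4,42.3],[0.001,0.005,0.001],0],
```

View pics/s1.png

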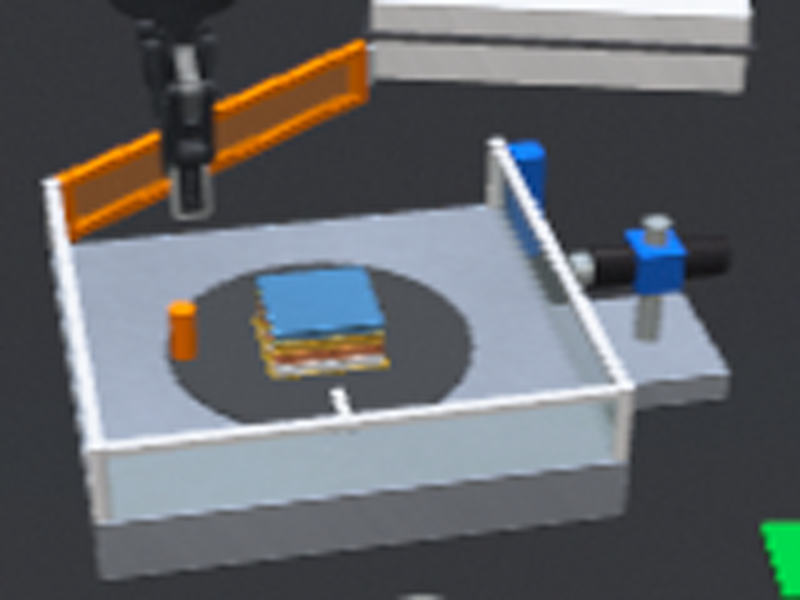

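Call:
step_arm(plan=[[[4.6,-0.4,10],[0,0.005,0],0],[[0,0,20],[0,0,0],0],[[0,0,15],[0,0,0],0],[[0,0,0],[0,0,0],0],[[0,0,0],[0,0,0],0],[[0,0,0],[0,0,0],0],[[0,0,0],[0,0,0],0],[[0,0,0],[0,0,0],0]])

```text
time_s: 73.95
eef_pos: [0.4628, 0.1682, 0.1177]
orientation: [-0.039, 0.999, 0.001, 0.002]
ft_force: [0.1, -0.3, -0.3]
finger_gap: 0.0427
```

```bash
python3 - <<'E'
from h import *
plan([(.46,.1675,0.063,94.5)],0,maxd=155)
E
```

```text
t 73.95 pos [0.4628 0.1682 0.1177] x [-0.997 -0.078 -0.005] y [-0.078  0.997  0.002] z [ 0.004  0.003 -1.   ] gap 0.0427 F [ 0.1 -0.3 -0.3] q [ 0.35  0.31 -0.23  1.02  0.    0.27]
1
[[3.1,-0.6,54.7],[0.002,0.005,0.0],0],
```

Call:
step_arm(plan=[[[3,-0.5,5],[0,0.005,0],0],[[0,0,15],[0,0,0],0],[[0,0,18],[0,0,0],0],[[0,0,10],[0,0,0],0],[[0,0,4],[0,0,0],0],[[0,0,0],[0,0,0],0],[[0,0,0],[0,0,0],0.6],[[0,0,0],[0,0,0],0.9]])

```text
time_s: 74.95
eef_pos: [0.4601, 0.1675, 0.0651]
orientation: [-0.039, 0.999, 0.001, 0.001]
ft_force: [-0.1, -1.0, -1.3]
finger_gap: 0.0144
```

```bash
python3 - <<'E'
from h import *
s,r=st()
C=np.array([.5447,.1742]); d=s["eef_pos"][:2]-C; a=np.degrees(np.arctan2(d[1],d[0]))%360; print(a,np.hypot(*d))
w=arc(C,a,a+24,8,0.063); plan(w,0.9,n=[1]*8)
E
```

```text
t 74.95 pos [0.4601 0.1675 0.0651] x [-0.997 -0.078 -0.001] y [-0.078  0.997  0.002] z [ 0.001  0.003 -1.   ] gap 0.0144 F [-0.1 -1.  -1.3] q [ 0.35  0.37 -0.31  0.89  0.    0.27]
184.49665457085501 0.08482134700228439
t 74.95 pos [0.4601 0.1675 0.0651] x [-0.997 -0.078 -0.001] y [-0.078  0.997  0.002] z [ 0.001  0.003 -1.   ] gap 0.0144 F [-0.1 -1.  -1.3] q [ 0.35  0.37 -0.31  0.89  0.    0.27]
8
[[0.1,-4.5,2.1],[0.002,0.001,-0.052],0.9],[[-0.1,-4.4,0.0],[0.0,0.0,-0.052],0.9],[[-0.1,-4.4,0.0],[0.0,0.0,-0.052],0.9],[[-0.1,-4.4,0.0],[0.0,0.0,-0.052],0.9],[[-0.1,-4.4,0.0],[0.0,0.0,-0.052],0.9],[[-0.1,-4.4,0.0],[0.0,0.0,-0.052],0.9],[[-0.1,-4.4,0.0],[0.0,0.0,-0.052],0.9],[[-0.1,-4.4,0.0],[0.0,0.0,-0.052],0.9],
```

Call:
step_arm(plan=[[[0,-4,0],[0,0,-0.04],0.9],[[-0.1,-5,0],[0,0,-0.05],0.9],[[-0.1,-5,0],[0,0,-0.05],0.9],[[-0.1,-5,0],[0,0,-0.055],0.9],[[-0.1,-5,0],[0,0,-0.055],0.9],[[-0.1,-5,0],[0,0,-0.055],0.9],[[-0.1,-5,0],[0,0,-0.055],0.9],[[-0.1,-5,0],[0,0,-0.055],0.9]], force=40)

```text
time_s: 75.95
eef_pos: [0.4706, 0.1328, 0.0651]
orientation: [-0.251, 0.968, 0.005, 0.002]
ft_force: [0.1, 0.4, -1.6]
finger_gap: 0.0146
```

```bash
cat > a.py <<'E'
from h import *
import sys
s,r=st()
C=np.array([.5447,.1742]); d=s["eef_pos"][:2]-C; a=np.degrees(np.arctan2(d[1],d[0]))%360; print("ang",a,np.hypot(*d))
w=arc(C,a,min(a+float(sys.argv[1]),274.5),8,s["eef_pos"][2]); plan(w,0.9,n=[1]*8)
E
python3 a.py 26
```

```text
t 75.95 pos [0.4706 0.1328 0.0651] x [-0.874 -0.487 -0.005] y [-0.487  0.874  0.008] z [ 0.001  0.01  -1.   ] gap 0.0146 F [ 0.1  0.4 -1.6] q [ 0.27  0.37 -0.31  0.89  0.01 -0.24]
ang 209.1862843298639 0.0848837191678831
t 75.95 pos [0.4706 0.1328 0.0651] x [-0.874 -0.487 -0.005] y [-0.487  0.874  0.008] z [ 0.001  0.01  -1.   ] gap 0.0146 F [ 0.1  0.4 -1.6] q [ 0.27  0.37 -0.31  0.89  0.01 -0.24]
8
[[0.0,-4.8,0.0],[0.008,0.006,-0.058],0.9],[[-0.1,-4.8,0.0],[0.0,0.0,-0.057],0.9],[[-0.1,-4.8,0.0],[0.0,0.0,-0.057],0.9],[[-0.1,-4.8,0.0],[0.0,0.0,-0.057],0.9],[[-0.1,-4.8,0.0],[0.0,0.0,-0.057],0.9],[[-0.1,-4.8,0.0],[0.0,0.0,-0.057],0.9],[[-0.1,-4.8,0.0],[0.0,0.0,-0.057],0.9],[[-0.1,-4.8,0.0],[0.0,0.0,-0.057],0.9],
```

Call:
step_arm(plan=[[[-0.1,-5.5,0],[0.008,0.006,-0.06],0.9],[[-0.1,-5.5,0],[0,0,-0.062],0.9],[[-0.1,-5.5,0],[0,0,-0.062],0.9],[[-0.1,-5.5,0],[0,0,-0.062],0.9],[[-0.1,-5.5,0],[0,0,-0.062],0.9],[[-0.1,-5.5,0],[0,0,-0.062],0.9],[[-0.1,-5.5,0],[0,0,-0.062],0.9],[[-0.1,-5.5,0],[0,0,-0.062],0.9]])

```text
time_s: 76.95
eef_pos: [0.5003, 0.1018, 0.0651]
orientation: [-0.488, 0.873, 0.002, 0.0]
ft_force: [-0.5, 1.0, -1.9]
finger_gap: 0.0144
```

```bash
python3 a.py 29
```

```text
t 76.95 pos [0.5003 0.1018 0.0651] x [-0.523 -0.852 -0.003] y [-0.852  0.523  0.003] z [-0.002  0.004 -1.   ] gap 0.0144 F [-0.5  1.  -1.9] q [ 0.2   0.41 -0.25  0.92  0.   -0.82]
ang 238.4552138160209 0.08495199355665656
t 76.95 pos [0.5003 0.1018 0.0651] x [-0.523 -0.852 -0.003] y [-0.852  0.523  0.003] z [-0.002  0.004 -1.   ] gap 0.0144 F [-0.5  1.  -1.9] q [ 0.2   0.41 -0.25  0.92  0.   -0.82]
8
[[-0.1,-5.4,0.0],[0.003,0.003,-0.063],0.9],[[-0.2,-5.4,0.0],[0.0,0.0,-0.063],0.9],[[-0.2,-5.4,0.0],[0.0,0.0,-0.063],0.9],[[-0.2,-5.4,0.0],[0.0,0.0,-0.063],0.9],[[-0.2,-5.4,0.0],[0.0,0.0,-0.063],0.9],[[-0.2,-5.4,0.0],[0.0,0.0,-0.063],0.9],[[-0.2,-5.4,0.0],[0.0,0.0,-0.063],0.9],[[-0.2,-5.4,0.0],[0.0,0.0,-0.063],0.9],
```

Call:
step_arm(plan=[[[-0.1,-5.8,0],[0.003,0.003,-0.065],0.9],[[-0.2,-5.8,0],[0,0,-0.065],0.9],[[-0.2,-5.8,0],[0,0,-0.065],0.9],[[-0.2,-5.8,0],[0,0,-0.065],0.9],[[-0.2,-5.8,0],[0,0,-0.065],0.9],[[-0.2,-5.5,0],[0,0,-0.065],0.9],[[-0.2,-5,0],[0,0,-0.06],0.9],[[-0.1,-4,0],[0,0,-0.05],0.9]])

```text
time_s: 77.95
eef_pos: [0.5413, 0.0893, 0.0651]
orientation: [-0.695, 0.719, 0.002, -0.0]
ft_force: [-3.9, 0.2, 0.8]
finger_gap: 0.0147
```

```bash
python3 a.py 29
```

```text
t 77.95 pos [0.5413 0.0893 0.0651] x [-0.033 -0.999 -0.002] y [-0.999  0.033  0.003] z [-0.003  0.002 -1.   ] gap 0.0147 F [-3.9  0.2  0.8] q [ 0.16  0.47 -0.14  0.96  0.   -1.38]
ang 267.70586322858867 0.08493291482981506
t 77.95 pos [0.5413 0.0893 0.0651] x [-0.033 -0.999 -0.002] y [-0.999  0.033  0.003] z [-0.003  0.002 -1.   ] gap 0.0147 F [-3.9  0.2  0.8] q [ 0.16  0.47 -0.14  0.96  0.   -1.38]
8
[[0.1,-1.3,0.0],[0.003,0.002,-0.008],0.9],[[0.0,-1.3,0.0],[0.0,0.0,-0.015],0.9],[[0.0,-1.3,0.0],[0.0,0.0,-0.015],0.9],[[0.0,-1.3,0.0],[0.0,0.0,-0.015],0.9],[[0.0,-1.3,0.0],[0.0,0.0,-0.015],0.9],[[0.0,-1.3,0.0],[0.0,0.0,-0.015],0.9],[[0.0,-1.3,0.0],[0.0,0.0,-0.015],0.9],[[0.0,-1.3,0.0],[0.0,0.0,-0.015],0.9],
```

Call:
step_arm(plan=[[[0,-3.5,0],[0.003,0.002,-0.03],0.9],[[0,-3.5,0],[0,0,-0.03],0.9],[[0,-2.5,0],[0,0,-0.03],0.9],[[0,-1.5,0],[0,0,0],0.9],[[0,0,0],[0,0,0],0.9],[[0,0,0],[0,0,0],0.9],[[0,0,0],[0,0,0],0.9],[[0,0,0],[0,0,0],0.9]])

```text
time_s: 78.95
eef_pos: [0.5414, 0.0898, 0.0651]
orientation: [0.727, -0.687, -0.008, 0.007]
ft_force: [-2.4, -0.3, 0.4]
finger_gap: 0.0142
```

```bash
python3 a.py 29
```

```text
t 78.95 pos [0.5414 0.0898 0.0651] x [ 0.056 -0.998 -0.003] y [-0.998 -0.056  0.021] z [-0.021  0.002 -1.   ] gap 0.0142 F [-2.4 -0.3  0.4] q [ 0.16  0.48 -0.12  0.99  0.01 -1.47]
ang 267.77188939078985 0.08448632320877238
t 78.95 pos [0.5414 0.0898 0.0651] x [ 0.056 -0.998 -0.003] y [-0.998 -0.056  0.021] z [-0.021  0.002 -1.   ] gap 0.0142 F [-2.4 -0.3  0.4] q [ 0.16  0.48 -0.12  0.99  0.01 -1.47]
8
[[0.6,-1.2,0.0],[0.021,0.002,0.081],0.9],[[0.0,-1.2,0.0],[0.0,0.0,-0.015],0.9],[[0.0,-1.2,0.0],[0.0,0.0,-0.015],0.9],[[0.0,-1.2,0.0],[0.0,0.0,-0.015],0.9],[[0.0,-1.2,0.0],[0.0,0.0,-0.015],0.9],[[0.0,-1.2,0.0],[0.0,0.0,-0.015],0.9],[[0.0,-1.2,0.0],[0.0,0.0,-0.015],0.9],[[0.0,-1.2,0.0],[0.0,0.0,-0.015],0.9],
```

Call:
step_arm(plan=[[[0.3,-6,0],[0.02,0.002,0.08],0.9],[[0,-6,0],[0,0,0],0.9],[[0,-5,0],[0,0,0],0.9],[[0,0,0],[0,0,0],0.9],[[0,0,0],[0,0,0],0.9],[[0,0,0],[0,0,0],0.9],[[0,0,0],[0,0,0],0.9],[[0,0,0],[0,0,0],0.9]])

```text
time_s: 79.95
eef_pos: [0.5447, 0.0894, 0.065]
orientation: [-0.701, 0.713, 0.009, -0.01]
ft_force: [-4.0, -0.6, 1.4]
finger_gap: 0.0143
```

```bash
python3 a.py 29
```

```text
t 79.95 pos [0.5447 0.0894 0.065 ] x [-0.017 -1.     0.002] y [-0.999  0.017  0.027] z [-0.027 -0.001 -1.   ] gap 0.0143 F [-4.  -0.6  1.4] q [ 0.16  0.49 -0.1   1.    0.   -1.39]
ang 270.02740977910963 0.08484973231387426
t 79.95 pos [0.5447 0.0894 0.065 ] x [-0.017 -1.     0.002] y [-0.999  0.017  0.027] z [-0.027 -0.001 -1.   ] gap 0.0143 F [-4.  -0.6  1.4] q [ 0.16  0.49 -0.1   1.    0.   -1.39]
8
[[0.1,-0.8,0.0],[0.027,-0.001,-0.027],0.9],[[0.0,-0.8,0.0],[0.0,0.0,-0.01],0.9],[[0.0,-0.8,0.0],[0.0,0.0,-0.01],0.9],[[0.0,-0.8,0.0],[0.0,0.0,-0.01],0.9],[[0.0,-0.8,0.0],[0.0,0.0,-0.01],0.9],[[0.0,-0.8,0.0],[0.0,0.0,-0.01],0.9],[[0.0,-0.8,0.0],[0.0,0.0,-0.01],0.9],[[0.0,-0.8,0.0],[0.0,0.0,-0.01],0.9],
```

Call:
step_arm(plan=[[[0,-7,0],[0.027,0,-0.02],0.9],[[0,-6,0],[0.01,0,-0.02],0.9],[[0,-5,0],[0,0,-0.02],0.9],[[0,-3,0],[0,0,0],0.9],[[0,0,0],[0,0,0],0.9],[[0,0,0],[0,0,0],0.9],[[0,0,0],[0,0,0],0.9],[[0,0,0],[0,0,0],0.9]])

```text
time_s: 80.95
eef_pos: [0.5554, 0.0895, 0.065]
orientation: [0.724, -0.69, -0.003, 0.004]
ft_force: [-3.7, 0.3, 1.7]
finger_gap: 0.0145
```

```bash
python3 a.py 29; python3 - <<'E'
from h import *
f,K,T=cam("side"); crop(f,230,110,390,230,5,"t1.png")
E
```

```text
t 80.95 pos [0.5554 0.0895 0.065 ] x [ 0.047 -0.999  0.001] y [-0.999 -0.047  0.01 ] z [-0.01  -0.001 -1.   ] gap 0.0145 F [-3.7  0.3  1.7] q [ 0.16  0.5  -0.09  0.99  0.   -1.46]
ang 277.1864534893404 0.08533118245609637
t 80.95 pos [0.5554 0.0895 0.065 ] x [ 0.047 -0.999  0.001] y [-0.999 -0.047  0.01 ] z [-0.01  -0.001 -1.   ] gap 0.0145 F [-3.7  0.3  1.7] q [ 0.16  0.5  -0.09  0.99  0.   -1.46]
8
[[-0.3,0.5,0.0],[0.01,0.0,-0.072],0.9],[[0.0,0.5,0.0],[0.0,0.0,0.006],0.9],[[0.0,0.5,0.0],[0.0,0.0,0.006],0.9],[[0.0,0.5,0.0],[0.0,0.0,0.006],0.9],[[0.0,0.5,0.0],[0.0,0.0,0.006],0.9],[[0.0,0.5,0.0],[0.0,0.0,0.006],0.9],[[0.0,0.5,0.0],[0.0,0.0,0.006],0.9],[[0.0,0.5,0.0],[0.0,0.0,0.006],0.9],
```

View pics/t1.png

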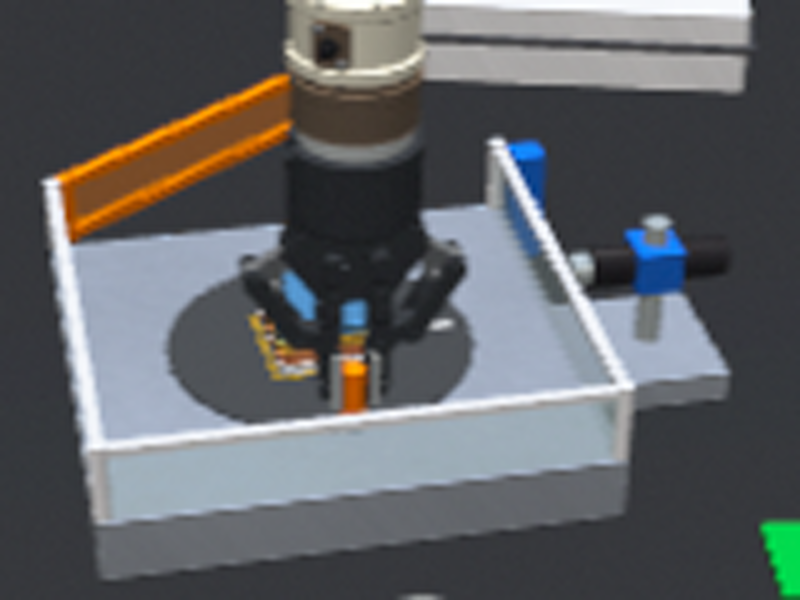

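Call:
step_arm(plan=[[[0,3,0],[0.01,0,-0.04],0.9],[[0,0,0],[0,0,0],0.9],[[0,0,0],[0,0,0],0.6],[[0,0,0],[0,0,0],0.3],[[0,0,0],[0,0,0],0.1],[[0,0,0],[0,0,0],0.1],[[0,0,-10],[0,0,0],0.1],[[0,0,-30],[0,0,0],0.1]])

```text
time_s: 82.0
eef_pos: [0.5548, 0.0893, 0.1047]
orientation: [0.736, -0.677, 0.001, -0.001]
ft_force: [0.3, -0.3, -0.5]
finger_gap: 0.0383
```

Call:
step_arm(plan=[[[0,0,-40],[0,0,0],0.1],[[20,20,-40],[0,0,0.1],0.3],[[50,30,-20],[0,0,0.15],0.7],[[55,30,0],[0,0,0.15],1],[[50,20,0],[0,0,0.15],1],[[20,0,0],[0,0,0.1],1],[[0,0,0],[0,0,0],1],[[0,0,0],[0,0,0],1]])

```text
time_s: 83.0
eef_pos: [0.423, -0.0937, 0.2165]
orientation: [-0.474, 0.881, -0.006, 0.009]
ft_force: [0.8, 0.4, 0.3]
finger_gap: -0.0001
```

```bash
python3 - <<'E'
from h import *
st()
f,K,T=cam("top"); crop(f,130,130,310,280,4,"u1.png"); crop(f,215,185,290,260,8,"u2.png");plates(f,K,T,z=.077,names=("blue",),region=(215,185,290,260))
f,K,T=cam("side"); crop(f,230,110,390,230,5,"u3.png");plates(f,K,T,z=.077,names=("blue",),region=(270,130,330,195))
E
```

```text
t 83.00 pos [ 0.423  -0.0937  0.2165] x [-0.551 -0.834 -0.01 ] y [-0.834  0.551 -0.02 ] z [ 0.022 -0.003 -1.   ] gap -0.0001 F [0.8 0.4 0.3] q [-0.22  0.1  -0.22  1.22  0.   -1.21]
blue px [250.02206851 221.25889328] cen [545.5 174.2] rectc [545.5 173.9] size [67.7 68.4] ang 6.6
blue px [294.22303325 170.22871046] cen [547.3 171.2] rectc [547.2 170.6] size [70.2 77.4] ang 7.3
```

View pics/u1.png

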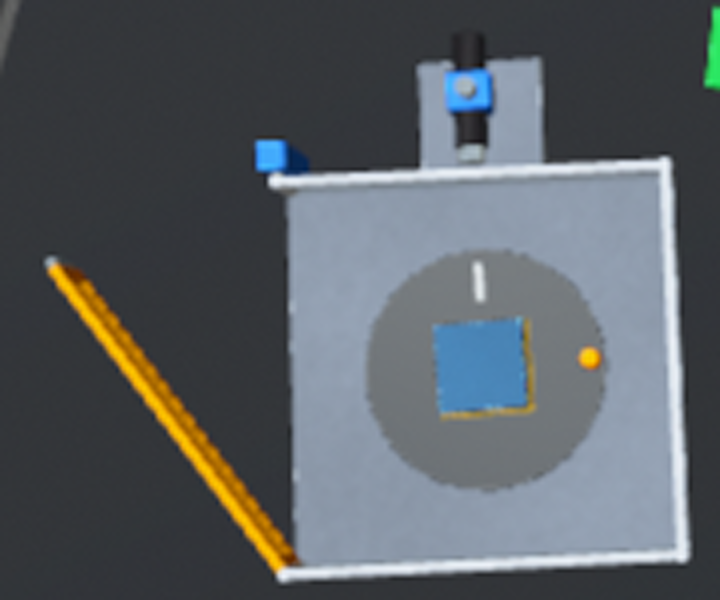

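View pics/u3.png

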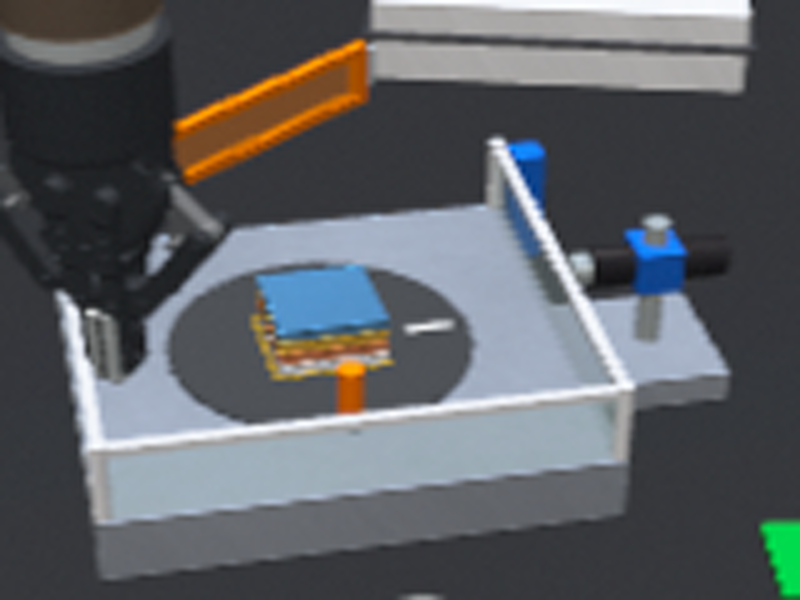

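```bash
cat > ang.py <<'E'
from h import *
f,K,T=cam("top")
k=8;x0,y0,x1,y1=215,185,290,260
g=cv2.resize(f[y0:y1,x0:x1],None,fx=k,fy=k,interpolation=cv2.INTER_CUBIC); h=cv2.cvtColor(g,cv2.COLOR_BGR2HSV)
m=cv2.inRange(h,(8,180,170),(25,255,255)); n,l,s,c=cv2.connectedComponentsWithStats(m)
for i in range(1,n):
    if s[i,4]>600: 
        w=p2w((c[i]+.5)/k-.5+[x0,y0],K,T,.08)[0]; print("pin?",s[i,4],w[:2].round(4), np.degrees(np.arctan2(w[1]-.1745,w[0]-.544))%360)
m=cv2.inRange(h,(0,0,190),(179,40,255)); n,l,s,c=cv2.connectedComponentsWithStats(m)
for i in range(1,n):
    if s[i,4]>600:
        p=np.argwhere(l==i)[:,::-1]; w=p2w((p+.5)/k-.5+[x0,y0],K,T,.045)[:,:2]*1000
        r=cv2.minAreaRect(w.astype(np.float32)); cc=w.mean(0); print("mark",cc.round(1),np.round(r[1],1),r[2]%90,"ang",np.degrees(np.arctan2(cc[1]-174.5,cc[0]-544)))
E
python3 ang.py; python3 - <<'E'
import numpy as np
from h import *
d=np.load("top.npz"); import h
h.cam=lambda n:(d["f"],d["K"],d["T"])
src=open("ang.py").read().replace("from h import *","").replace('f,K,T=cam("top")','f,K,T=d["f"],d["K"],d["T"]'); exec(src)
E
```

```text
pin? 1132 [0.5528 0.089 ] 275.86267354830846
mark [613.2 182.5] [29.9  7.1] 5.653738975524902 ang 6.613236730938125
pin? 1220 [0.4593 0.167 ] 185.03623635855425
mark [549.  104.7] [ 6.9 29. ] 3.298790693283081 ang -85.87126436210448
```

View pics/u2.png

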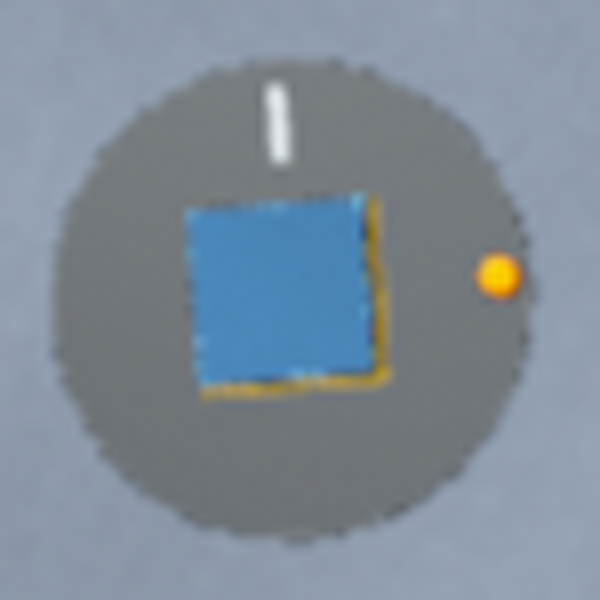

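```bash
python3 - <<'E'
from h import *
plan([(0.5508,0.0894,0.16,184.2)],0.1,maxd=50)
E
```

```text
t 83.15 pos [ 0.423  -0.0933  0.216 ] x [-0.551 -0.835 -0.009] y [-0.834  0.551 -0.019] z [ 0.021 -0.003 -1.   ] gap 0.0001 F [ 0.3 -0.3 -0.2] q [-0.22  0.11 -0.22  1.22  0.   -1.21]
5
[[-44.5,-1.0,11.6],[-0.02,0.008,-0.131],0.1],[[-44.0,-7.0,11.2],[0.0,0.0,-0.131],0.1],[[-42.7,-12.7,11.2],[0.0,0.0,-0.131],0.1],[[-40.7,-18.2,11.2],[0.0,0.0,-0.131],0.1],[[-38.0,-23.4,11.2],[0.0,0.0,-0.131],0.1],
```

Call:
step_arm(plan=[[[-44,-1,9],[-0.02,0.008,-0.131],0.1],[[-45,-7,9],[0,0,-0.131],0.1],[[-44,-13,9],[0,0,-0.131],0.1],[[-41,-18,9],[0,0,-0.131],0.1],[[-32,-18,9],[0,0,-0.131],0.1],[[0,0,0],[0,0,0],0.1],[[0,0,0],[0,0,0],0.1],[[0,0,0],[0,0,0],0.1]])

```text
time_s: 84.15
eef_pos: [0.5489, 0.0977, 0.1673]
orientation: [0.742, -0.67, -0.001, 0.002]
ft_force: [0.1, 0.9, -0.1]
finger_gap: 0.0387
```

```bash
python3 - <<'E'
from h import *
plan([(0.5508,0.0894,0.1,184.2)],0.1,maxd=150)
E
```

```text
t 84.15 pos [0.5489 0.0977 0.1673] x [ 0.103 -0.995  0.001] y [-0.995 -0.103  0.004] z [-0.004 -0.001 -1.   ] gap 0.0387 F [ 0.1  0.9 -0.1] q [ 0.18  0.4   0.03  1.21 -0.   -1.5 ]
1
[[8.4,-1.3,67.4],[0.004,-0.001,0.029],0.1],
```

Call:
step_arm(plan=[[[8,-1.3,5],[0.004,0,0.029],0.1],[[0,0,20],[0,0,0],0.1],[[0,0,25],[0,0,0],0.1],[[0,0,15],[0,0,0],0.1],[[0,0,0],[0,0,0],0.1],[[0,0,0],[0,0,0],0.1],[[0,0,0],[0,0,0],0.1],[[0,0,0],[0,0,0],0.1]])

```text
time_s: 85.15
eef_pos: [0.553, 0.0839, 0.1048]
orientation: [0.728, -0.686, 0.004, -0.003]
ft_force: [0.5, 0.8, -0.3]
finger_gap: 0.0385
```

```bash
python3 - <<'E'
from h import *
plan([(0.5508,0.0894,0.065,184.2)],0.1,maxd=150)
E
```

```text
t 85.15 pos [0.553  0.0839 0.1048] x [ 0.06  -0.998  0.002] y [-0.998 -0.06  -0.009] z [ 0.009 -0.001 -1.   ] gap 0.0385 F [ 0.5  0.8 -0.3] q [ 0.15  0.44 -0.07  1.05 -0.   -1.48]
1
[[-5.7,2.3,39.8],[-0.009,-0.002,-0.013],0.1],
```

Call:
step_arm(plan=[[[-5.7,2.3,3],[-0.009,0,-0.013],0.1],[[0,0,15],[0,0,0],0.1],[[0,0,15],[0,0,0],0.1],[[0,0,6],[0,0,0],0.1],[[0,0,0],[0,0,0],0.1],[[0,0,0],[0,0,0],0.1],[[0,0,0],[0,0,0],0.1],[[0,0,0],[0,0,0],0.1]])

```text
time_s: 86.15
eef_pos: [0.5503, 0.0901, 0.0631]
orientation: [0.733, -0.68, 0.0, 0.001]
ft_force: [0.3, 0.4, 0.4]
finger_gap: 0.0383
```

```bash
python3 - <<'E'
from h import *
plan([(0.5508,0.0894,0.065,184.2)],0.1,maxd=150)
E
```

```text
t 86.15 pos [0.5503 0.0901 0.0631] x [ 0.075 -0.997  0.002] y [-0.997 -0.075  0.001] z [-0.001 -0.002 -1.   ] gap 0.0383 F [0.3 0.4 0.4] q [ 0.16  0.49 -0.12  0.97 -0.   -1.48]
1
[[0.7,-0.4,-1.9],[0.001,-0.002,0.001],0.1],
```

Now close on the pin here (that carries it to the detent), then release, lift, and look.

Call:
step_arm(plan=[[[0,-0.3,0],[0,0,0],0.3],[[0,0,0],[0,0,0],0.5],[[0,0,0],[0,0,0],0.7],[[0,0,0],[0,0,0],0.9],[[0,0,0],[0,0,0],0.9],[[0,0,0],[0,0,0],0.5],[[0,0,0],[0,0,0],0.1],[[0,0,0],[0,0,0],0.1]])

```text
time_s: 87.15
eef_pos: [0.551, 0.0901, 0.0637]
orientation: [0.733, -0.68, 0.001, 0.0]
ft_force: [0.0, -0.4, -0.5]
finger_gap: 0.0383
```

Call:
step_arm(plan=[[[0,0,-15],[0,0,0],0.1],[[0,0,-40],[0,0,0],0.1],[[0,0,-50],[0,0,0.1],0.5],[[50,30,-20],[0,0,0.15],1],[[55,30,0],[0,0,0.15],1],[[50,20,0],[0,0,0.15],1],[[20,0,0],[0,0,0.1],1],[[0,0,0],[0,0,0],1]])

```text
time_s: 88.15
eef_pos: [0.4352, -0.0696, 0.2016]
orientation: [-0.469, 0.883, -0.005, 0.005]
ft_force: [0.5, 0.1, 0.7]
finger_gap: 0.0001
```

```bash
python3 ang.py; python3 - <<'E'
from h import *
st()
f,K,T=cam("top"); crop(f,215,185,290,260,8,"v2.png");plates(f,K,T,z=.077,names=("blue",),region=(215,185,290,260))
f,K,T=cam("side"); crop(f,270,135,330,195,10,"v3.png");plates(f,K,T,z=.077,names=("blue",),region=(270,130,330,195))
E
```

```text
pin? 1127 [0.5497 0.0888] 273.82034838919276
mark [613.8 179.8] [30.5  6.8] 2.396329879760742 ang 4.351126101161187
t 88.20 pos [ 0.4356 -0.0691  0.2015] x [-0.559 -0.829 -0.004] y [-0.829  0.559 -0.014] z [ 0.014 -0.004 -1.   ] gap 0.0006 F [ 0.  -0.2 -0.3] q [-0.16  0.14 -0.23  1.19 -0.   -1.13]
blue px [249.99129853 221.34404284] cen [545.3 174.2] rectc [545.5 173.8] size [68.  68.5] ang 4.3
blue px [294.32393791 170.17851307] cen [547.2 171.1] rectc [547.  170.4] size [70.6 76. ] ang 5.0
```

View pics/v2.png

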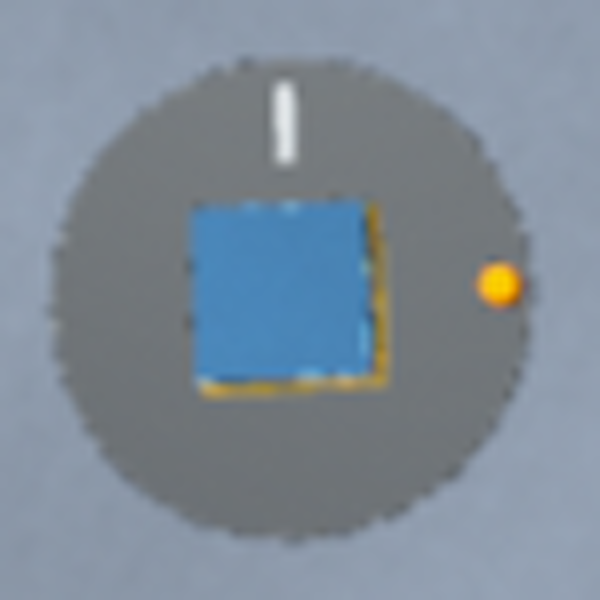

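View pics/v3.png

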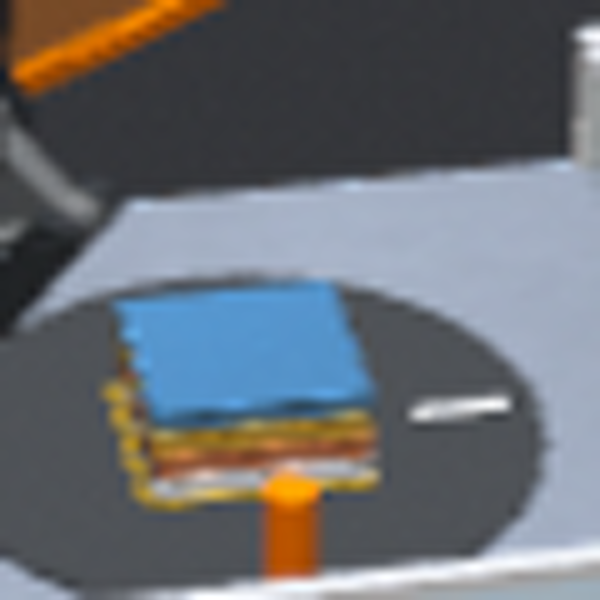

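```bash
python3 - <<'E'
from h import *
plan([(0.495,0.47,0.2,219.9)],1,n=[11])
E
```

```text
t 88.30 pos [ 0.4362 -0.0682  0.2008] x [-0.557 -0.831 -0.004] y [-0.83   0.557 -0.013] z [ 0.013 -0.004 -1.   ] gap 0.0001 F [ 0.2 -0.5  0.8] q [-0.15  0.14 -0.23  1.19 -0.   -1.13]
11
[[-43.6,22.8,0.0],[-0.013,0.003,-0.117],1],[[-46.0,17.6,0.1],[0.0,0.0,-0.117],1],[[-47.7,12.1,0.1],[0.0,0.0,-0.117],1],[[-48.8,6.4,0.1],[0.0,0.0,-0.117],1],[[-49.2,0.7,0.1],[0.0,0.0,-0.117],1],[[-49.0,-5.1,0.1],[0.0,0.0,-0.117],1],[[-48.0,-10.7,0.1],[0.0,0.0,-0.117],1],[[-46.4,-16.3,0.1],[0.0,0.0,-0.117],1],[[-44.2,-21.6,0.1],[0.0,0.0,-0.117],1],[[-41.4,-26.6,0.1],[0.0,0.0,-0.117],1],[[-38.0,-31.3,0.1],[0.0,0.0,-0.117],1],
```

Call:
step_arm(plan=[[[-43,23,0],[-0.013,0.003,-0.117],1],[[-46,18,0],[0,0,-0.117],1],[[-48,12,0],[0,0,-0.117],1],[[-49,6,0],[0,0,-0.117],1],[[-49,1,0],[0,0,-0.117],1],[[-49,-5,0],[0,0,-0.117],1],[[-48,-11,0],[0,0,-0.117],1],[[-46,-16,0],[0,0,-0.117],1]])

```text
time_s: 89.3
eef_pos: [0.4741, 0.3432, 0.1997]
orientation: [0.831, -0.556, 0.0, -0.001]
ft_force: [0.3, -0.6, 0.8]
finger_gap: -0.0002
```

```bash
python3 - <<'E'
from h import *
plan([(0.495,0.47,0.2,219.9)],1)
E
```

```text
t 89.30 pos [0.4741 0.3432 0.1997] x [ 0.381 -0.924 -0.   ] y [-0.924 -0.381 -0.001] z [ 0.001  0.001 -1.   ] gap -0.0002 F [ 0.3 -0.6  0.8] q [ 0.63  0.43  0.17  1.31 -0.   -1.34]
3
[[-36.4,-22.6,-0.1],[-0.001,0.0,-0.102],1],[[-33.9,-26.1,-0.1],[0.0,0.0,-0.102],1],[[-31.1,-29.4,-0.1],[0.0,0.0,-0.102],1],
```

Call:
step_arm(plan=[[[-36,-20,0],[0,0,-0.1],1],[[-34,-23,0],[0,0,-0.1],1],[[-25,-22,0],[0,0,-0.1],1],[[0,0,0],[0,0,0],1],[[0,0,0],[0,0,0],1],[[0,0,0],[0,0,0],1],[[0,0,0],[0,0,0],1],[[0,0,0],[0,0,0],1]])

```text
time_s: 90.3
eef_pos: [0.4814, 0.471, 0.1951]
orientation: [0.911, -0.413, -0.001, 0.001]
ft_force: [-0.7, 1.1, 0.6]
finger_gap: 0.0003
```

```bash
python3 - <<'E'
from h import *
f,K,T=cam("side"); cv2.imwrite("pics/w0.png",f); crop(f,200,60,400,220,4,"w1.png")
plan([(0.497,0.474,0.12,219.9),(0.497,0.474,0.072,219.9)],1)
E
```

```text
t 90.35 pos [0.4814 0.471  0.1952] x [ 0.658 -0.753 -0.   ] y [-0.753 -0.658  0.003] z [-0.002 -0.002 -1.   ] gap 0.0002 F [ 0.8  0.1 -0.4] q [ 0.77  0.62  0.47  1.43  0.   -1.52]
4
[[4.0,-6.9,37.6],[0.003,0.0,0.011],1],[[3.9,-6.9,37.6],[0.0,0.0,0.011],1],[[0.0,0.0,24.0],[0.0,0.0,0.0],1],[[0.0,0.0,24.0],[0.0,0.0,0.0],1],
```

View pics/w1.png

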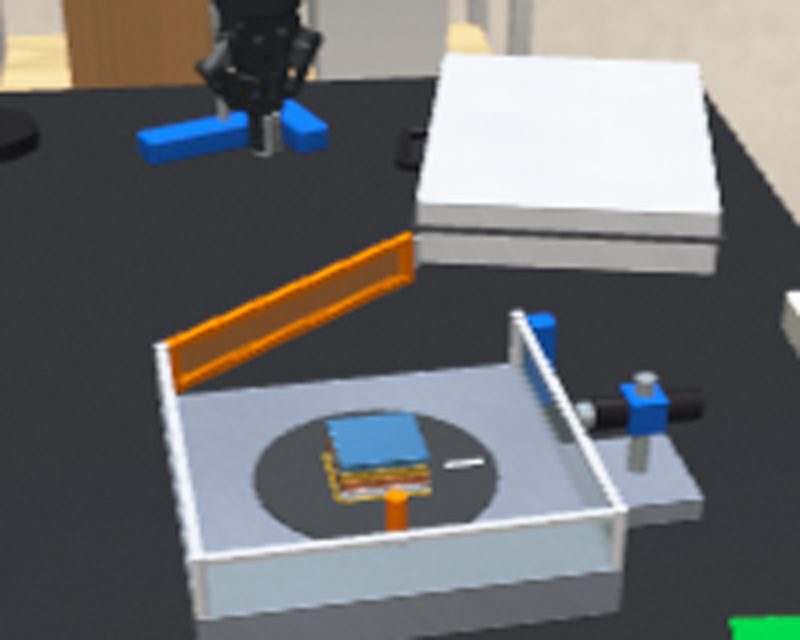

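Call:
step_arm(plan=[[[4,-7,15],[0,0,0.01],1],[[4,-7,25],[0,0,0.01],1],[[0,0,30],[0,0,0],1],[[0,0,25],[0,0,0],1],[[0,0,15],[0,0,0],1],[[0,0,5],[0,0,0],1],[[0,0,0],[0,0,0],1],[[0,0,0],[0,0,0],1]])

```text
time_s: 91.35
eef_pos: [0.5011, 0.4728, 0.0744]
orientation: [0.905, -0.425, 0.0, 0.001]
ft_force: [-0.6, 0.4, 0.3]
finger_gap: 0.0003
```

```bash
cat > door.py <<'E'
from h import *
import sys
s,r=st(); H=np.array([.3841,.3128]); p=s["eef_pos"][:2]-H
print("r",np.hypot(*p),"ang",np.degrees(np.arctan2(p[1],p[0])))
# tool path: keep r along, face angle a; tcp = H + L*u + off*n
L,off=0.188,0.016
ws=[]
for a in [float(v) for v in sys.argv[1:]]:
    t=np.radians(a+4.2); u=np.array([np.cos(t),np.sin(t)]); n=np.array([-u[1],u[0]]); q=H+L*u+off*n; ws.append((q[0],q[1],0.072,a+4.2+180))
plan(ws,1,n=[1]*len(ws))
E
python3 door.py 40 35 30 25 20 15 10 5
```

```text
t 91.35 pos [0.5011 0.4728 0.0744] x [ 0.639 -0.77   0.001] y [-0.77  -0.639  0.001] z [-0.    -0.001 -1.   ] gap 0.0003 F [-0.6  0.4  0.3] q [ 0.76  0.72  0.33  1.18 -0.   -1.51]
r 0.19823292212334684 ang 53.813623975887815
t 91.35 pos [0.5011 0.4728 0.0744] x [ 0.639 -0.77   0.001] y [-0.77  -0.639  0.001] z [-0.    -0.001 -1.   ] gap 0.0003 F [-0.6  0.4  0.3] q [ 0.76  0.72  0.33  1.18 -0.   -1.51]
8
[[17.6,6.1,2.4],[0.001,-0.001,-0.079],1],[[16.4,-0.7,0.0],[0.0,0.0,0.087],1],[[16.4,-0.7,0.0],[0.0,0.0,0.087],1],[[16.4,-0.7,0.0],[0.0,0.0,0.087],1],[[16.4,-0.7,0.0],[0.0,0.0,0.087],1],[[16.4,-0.7,0.0],[0.0,0.0,0.087],1],[[16.4,-0.7,0.0],[0.0,0.0,0.087],1],[[16.4,-0.7,0.0],[0.0,0.0,0.087],1],
```

Call:
step_arm(plan=[[[12,3,2],[0,0,0],1],[[12,0,0],[0,0,0],1],[[12,-0.5,0],[0,0,0.04],1],[[13,-0.5,0],[0,0,0.065],1],[[13,-0.5,0],[0,0,0.065],1],[[13,-0.5,0],[0,0,0.065],1],[[13,-0.5,0],[0,0,0.065],1],[[13,-0.5,0],[0,0,0.065],1]])

```text
time_s: 92.35
eef_pos: [0.5624, 0.3829, 0.0758]
orientation: [0.806, -0.591, 0.001, -0.003]
ft_force: [-0.5, 0.4, 0.3]
finger_gap: 0.0003
```

```bash
python3 door.py 15 10 5; python3 - <<'E'
from h import *
f,K,T=cam("side"); crop(f,200,60,400,220,4,"x1.png")
E
```

```text
t 92.35 pos [0.5624 0.3829 0.0758] x [ 0.301 -0.954 -0.002] y [-0.954 -0.301 -0.005] z [ 0.004  0.003 -1.   ] gap 0.0003 F [-0.5  0.4  0.3] q [ 0.6   0.69  0.29  1.16  0.   -1.28]
r 0.19155178102309822 ang 21.47681794011341
t 92.35 pos [0.5624 0.3829 0.0758] x [ 0.301 -0.954 -0.002] y [-0.954 -0.301 -0.005] z [ 0.004  0.003 -1.   ] gap 0.0003 F [-0.5  0.4  0.3] q [ 0.6   0.69  0.29  1.16  0.   -1.28]
3
[[-8.3,3.7,3.8],[-0.005,0.002,-0.03],1],[[16.4,-0.7,0.0],[0.0,0.0,0.087],1],[[16.4,-0.7,0.0],[0.0,0.0,0.087],1],
```

View pics/x1.png

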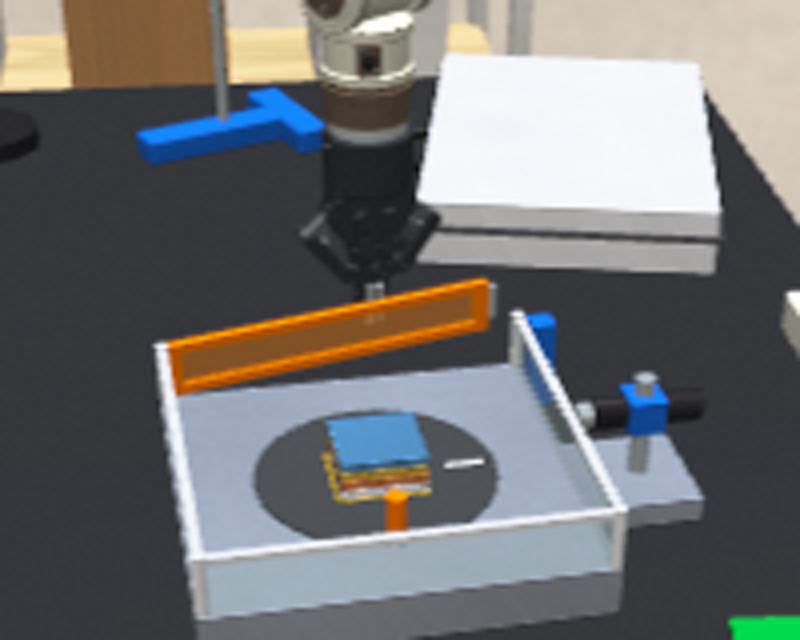

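Call:
step_arm(plan=[[[8,-0.5,2],[-0.005,0,0.03],1],[[9,-0.5,1],[0,0,0.045],1],[[9,-0.5,0],[0,0,0.045],1],[[8,-0.5,0],[0,0,0.04],1],[[7,-0.3,0],[0,0,0.035],1],[[6,-0.3,0],[0,0,0.02],1],[[5,0,0],[0,0,0],1],[[5,0,0],[0,0,0],1]])

```text
time_s: 93.4
eef_pos: [0.5756, 0.3411, 0.0734]
orientation: [0.735, -0.677, -0.013, -0.013]
ft_force: [0.1, 13.5, -4.1]
finger_gap: 0.0001
```

```bash
python3 door.py 0; python3 - <<'E'
from h import *
f,K,T=cam("side"); crop(f,220,90,380,200,5,"x2.png")
E
```

```text
t 93.40 pos [0.5756 0.3411 0.0734] x [ 0.082 -0.996 -0.037] y [-0.997 -0.082 -0.001] z [-0.002  0.037 -0.999] gap 0.0001 F [ 0.1 13.5 -4.1] q [ 0.52  0.67  0.23  1.12  0.03 -1.13]
r 0.1935717132557134 ang 8.402724640698715
t 93.40 pos [0.5756 0.3411 0.0734] x [ 0.082 -0.996 -0.037] y [-0.997 -0.082 -0.001] z [-0.002  0.037 -0.999] gap 0.0001 F [ 0.1 13.5 -4.1] q [ 0.52  0.67  0.23  1.12  0.03 -1.13]
1
[[-1.8,5.0,1.4],[-0.001,0.037,0.009],1],
```

View pics/x2.png

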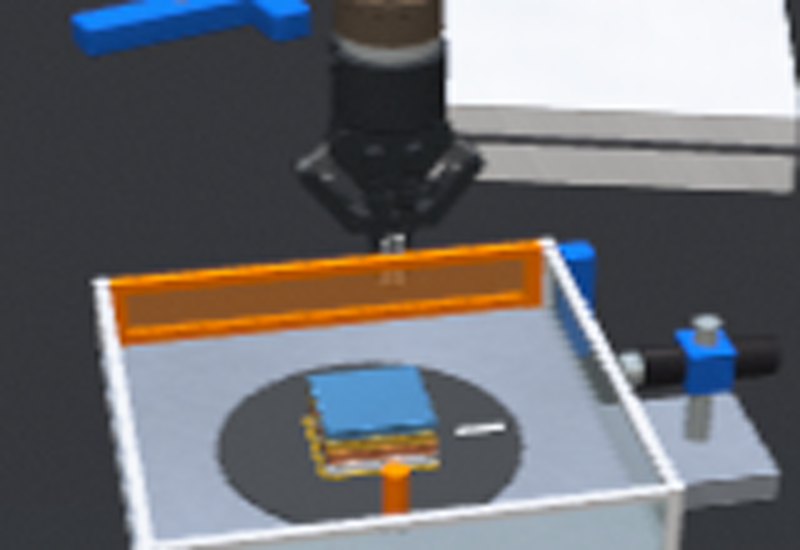

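Call:
step_arm(plan=[[[4,0,0],[0,0.03,0],1],[[-5,0,0],[0,0,0],1],[[-15,0,0],[0,0,0],1],[[-20,0,-10],[0,0,0],1],[[0,0,-30],[0,0,0],1],[[0,0,-45],[0,0,0],1],[[0,30,-45],[0,0,0],1],[[0,50,0],[0,0,0],1]])

```text
time_s: 94.45
eef_pos: [0.4933, 0.3747, 0.2055]
orientation: [0.734, -0.68, -0.003, -0.004]
ft_force: [-0.4, 0.3, 0.6]
finger_gap: -0.0001
```

Call:
step_arm(plan=[[[0,50,0],[0,0,0],1],[[0,50,0],[0,0,0],1],[[0,40,0],[0,0,0],1],[[0,20,0],[0,0,0],1],[[0,0,0],[0,0,0],1],[[0,0,0],[0,0,0],1],[[0,0,0],[0,0,0],1],[[0,0,0],[0,0,0],1]])

```text
time_s: 95.45
eef_pos: [0.3295, 0.3628, 0.2086]
orientation: [0.732, -0.681, -0.002, -0.007]
ft_force: [-0.7, -0.2, 0.5]
finger_gap: -0.0002
```

```bash
python3 ang.py; python3 - <<'E'
from h import *
st()
f,K,T=cam("top"); cv2.imwrite("pics/y0.png",f); crop(f,130,130,310,280,4,"y1.png");plates(f,K,T,z=.077,names=("blue",),region=(215,185,290,260))
f,K,T=cam("side"); cv2.imwrite("pics/y2.png",f); crop(f,230,100,390,230,5,"y3.png");plates(f,K,T,z=.077,names=("blue",),region=(270,130,330,195))
E
```

```text
pin? 1130 [0.5497 0.0887] 273.8055642689882
mark [613.9 179.9] [30.5  7.4] 3.8278489112854004 ang 4.388147486793931
t 95.50 pos [0.3295 0.3628 0.2086] x [ 0.073 -0.997 -0.012] y [-0.997 -0.073 -0.008] z [ 0.007  0.013 -1.   ] gap -0.0002 F [-0.7 -1.2  0.1] q [ 0.83  0.23 -0.1   1.24  0.   -0.81]
blue px [249.99531459 221.34069612] cen [545.3 174.2] rectc [545.5 173.8] size [68.  68.5] ang 4.3
blue px [294.35913186 170.19287469] cen [547.2 171.1] rectc [547.1 170.4] size [70.5 76. ] ang 5.0
```

View pics/y1.png

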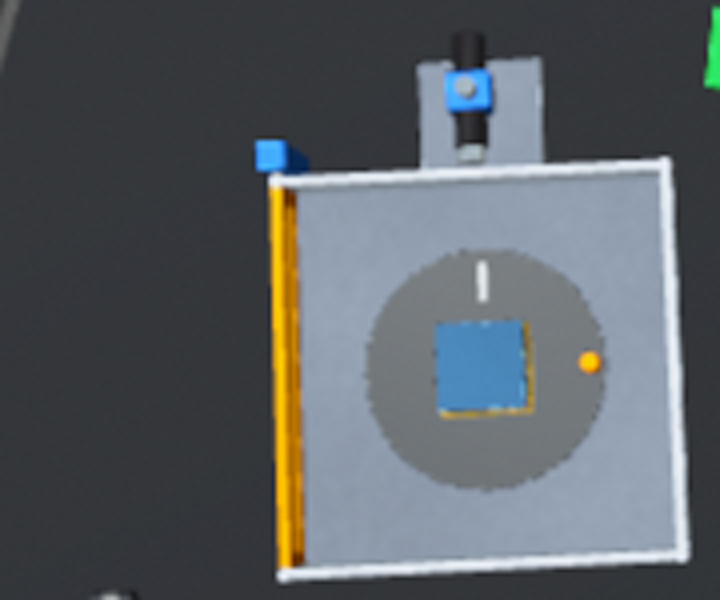

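View pics/y3.png

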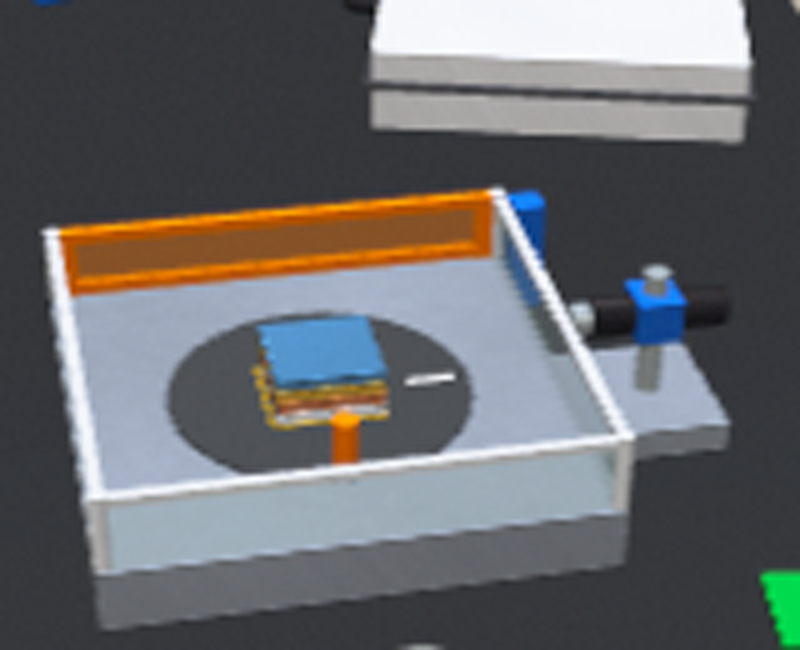

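View pics/y2.png

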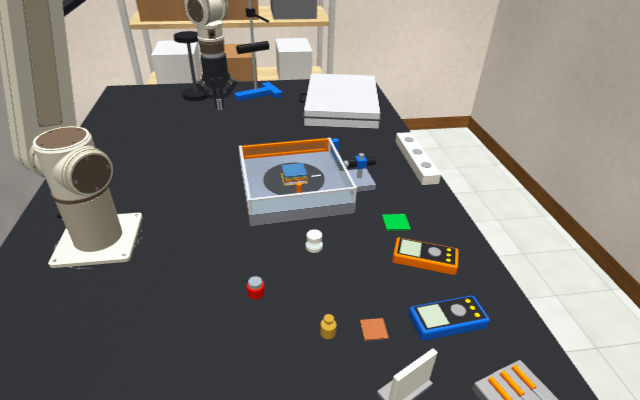

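```bash
python3 - <<'E'
from h import *
f,K,T=cam("top"); k=6;x0,y0,x1,y1=185,165,230,280
g=cv2.resize(f[y0:y1,x0:x1],None,fx=k,fy=k,interpolation=cv2.INTER_CUBIC); h=cv2.cvtColor(g,cv2.COLOR_BGR2HSV)
m=cv2.inRange(h,(12,150,190),(28,255,255)); p=[]
for r in range(m.shape[0]):
    c=np.where(m[r])[0]
    if len(c)>6: p.append((c[0],r))
p=np.array(p[20:-20]); w=p2w((p+.5)/k-.5+[x0,y0],K,T,.0905)[:,:2]
v=cv2.fitLine(w.astype(np.float32),cv2.DIST_HUBER,0,.01,.01).ravel(); print("door",np.degrees(np.arctan2(v[1],v[0])),w[0],w[-1])
# walls right & near top
hs=cv2.cvtColor(f,cv2.COLOR_BGR2HSV)
x0,y0,x1,y1=285,178,310,264
g=cv2.resize(f[y0:y1,x0:x1],None,fx=k,fy=k,interpolation=cv2.INTER_CUBIC); gr=cv2.cvtColor(g,cv2.COLOR_BGR2GRAY); p=[]
for r in range(gr.shape[0]):
    c=np.where(gr[r]>205)[0]
    if len(c)>4: p.append((c.mean(),r))
p=np.array(p); w=p2w((p+.5)/k-.5+[x0,y0],K,T,.09)[:,:2]; v=cv2.fitLine(w.astype(np.float32),cv2.DIST_HUBER,0,.01,.01).ravel(); print("wall",np.degrees(np.arctan2(v[1],v[0])),len(p))
E
```

```text
door 4.2153244 [0.66533902 0.33725118] [0.39889233 0.31709556]
wall 4.3524475 516
```

```bash
python3 - <<'E'
from workcell import robot, telemetry
print(robot.hand_in()); print(telemetry.read_state()["time_s"])
E
```

```text
the job is handed in; nothing more can be done
None
the job is handed in; nothing more can be done
```

The job is handed in, at about 96 s. I turned the table to loading by its pin and stacked all four plates present (aluminium, copper, brass, blue ceramic). I squared the pile in both directions with the jaws, turned the table to reading, and pushed the door shut. There was no steel plate on the bench.

- **Angles:** the last pictures put the pile and the white mark at about 4.3°, the door at 4.2° and the screen walls at 4.35°. That means the door is shut, the table is at reading and the pile is square.
- **Pile position:** the plates look flush, and I estimate the pile is about 1 mm off the table's axis. I left that as it was.
- **Bystanders:** the jar, weight, loupe, green plate and small copper plate were not touched. They stand where they were in the final picture.
- **Mended on the way:** the aluminium plate had been knocked about 27 mm aside before I picked it up, so I measured it again. The table stopped about 6° short of loading on the first turn, and about 2° past reading later. Both were seen in the pictures and corrected with the pin.
- **Disagreement:** the two cameras differed by 2 to 5 mm in absolute position. I relied on comparisons within one picture and on where the jaws gripped the plates and the pin.

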